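Press the brass blocks in the lever press and put them in the bowl

ROBOT

A 7-joint arm with a two-finger parallel gripper is mounted at the origin on a cart in front of the work surface, level with it; the furniture and walls round the work are solid. World frame = base frame: x ahead of the robot, y to its left, z up, the work surface at z = 0. Lengths are in m, angles in rad, forces in N, time in s.
With the tool pointing down it reaches from about 0.4 to 0.85 m from the base axis. Payload 4.5 kg.
Tool frame: the origin (TCP) lies midway between the tips of the shut fingers; the grasp point (between the pads) lies 19 mm behind it (arm.pinch_z is the distance from the TCP to the grasp point, in m); z points along the fingers, x is the direction in which the jaws open and shut, and the axes are right-handed (so a half turn about z gives the same grasp; the last joint's range is limited). The gripper opens to 85 mm and grips with 20 to 120 N. Pads are 22 mm wide; open, the fingers measure 114 mm over their backs; the gripper's body (76 mm by 85 mm) begins 54 mm behind the grasp point. The pads swing forward as they close: fully open they stand 13 mm farther back than shut.
Start: joints at [-1.075, 0.689, -0.195, 1.565, 0.157, 0.902, -0.215], TCP at [0.278, 0.56, 0.231] pointing down, gripper open.
Joint ranges: [-3.01, 3.01], [-0.46, 2.08], [-1.47, 1.51], [0.13, 2.56], [-1, 4.14], [0.04, 2.09], [-2.66, 2.66]. Speed limits (rad/s): [2.57, 2.57, 3.14, 3.14, 3.14, 3.14, 3.14].

INTERFACE

Orientations are given as a rotation vector (axis times angle).
In Python, from rig import arm, cams, job gives the robot as it stands.
- The arm moves only by the tool play_rows, never from a script. Its argument "deltas" is a list of rows, each an object of numbers: "rx", "ry", "rz": the turn, a rotation vector about the tool's x, y, z in degrees; "x", "y", "z": the shift along the tool's x, y, z in m; "claw": the finger opening in m, from 0 to 0.0854. In form: [{"rx": .., "ry": .., "rz": .., "x": .., "y": .., "z": .., "claw": ..}, ...]. A call has 1 to 20 rows; each row is the pose to reach, as a shift and turn from the pose commanded when the call began, along the tool's axes at that moment; what a row does not reach only later rows make up. A row lasts 1/12 s, in which the tool goes at most 41.7 mm and 7.16 degrees, less where a joint would pass 70% of its speed; a pose out of reach is approached as far as the arm can. A call with a gripper value outside its range is refused whole. The fingers move at their own pace and stop on an object; "newtons" is the grip in N (left out, the last holds). Time passes only in rows, so rows that repeat a pose let the fingers close. It gives the time, the measured TCP pose, the force and the opening at its end, in the units of the state.
- arm.sense(): the state, without advancing time (a new reading comes with each control period).
- cams.camera(name): name is "scene" or "top" or "wrist"; returns the picture (420x560x3 uint8, red, green, blue); there is no depth.
- cams.camera_params(name): a dict with "fx", "fy", "cx", "cy" (pixels), "rvec" (rotation vector, rad) and "tvec" (3), from world to camera coordinates, as OpenCV has them; the wrist camera has in their place "hand_eye" (4x4, takes a point from camera to tool coordinates, whose origin is the TCP and whose axes are the tool frame's). Camera axes: x right, y down, z forward; pixel columns grow to the right and rows downward; lengths in m; the calibration is good to about 2 mm. A picture is of the moment at which its call begins: read the wrist's pose just before it. camera_params takes no time and is no camera call.
- job.finish_job(): hands the job in, once; it reports no verdict.
The state is a dict: "t": time; "q": joint angles; "joint_vel": joint speeds; "effort": joint torques, N m; "tcp_pos": TCP position; "orientation": TCP orientation; "force": force on the tool from outside, world axes, zero at the start; "torque": the same for the moment, N m; "gripper_width": finger opening in m.
Only numpy, scipy, OpenCV 4.12 (cv2) and the standard library are available. Lean on these libraries where they do the work, as an engineer would, in place of code of your own. Each camera call takes 0.05 s, during which the arm holds its last target.

TASK

Take the jar off the bed of the marking press and stand it upright on the bench out of the way, then lay all the brass blocks flat on the bed, slide the press's lock open to its stop, pull the lever all the way down and ease it slowly back up without letting it fly back. After that slide the lock fully home again and put all the brass blocks into the steel bowl; leave the other things on the bench where they lie.

Things in the scene. Friction and masses are not known exactly. Their poses are not given: they have to be found in the camera images.
- press: grey lever marking press fixed on the bench; origin on the worktop under the middle of its bed. Own +x: from bed to hinge (the handle comes down on the -x side); own y: along the bed, locking slide on the -y side. Base: own x -60 to 140 mm, y -71 to 71 mm, slide track out to y -114 mm; the slide's rod reaches back to x 131 mm locked, 176 open
- bed_centre (a point): middle of the bed's top, 16 mm above the worktop: a flat steel plate, axes as the press's, free over own x -45 to 45 mm and y -60 to 60 mm inside a rim 4 mm high, 5 mm thick. Shut, the lever's platen (own x -46 to 46, y -57 to 57 mm) lies 23.5 mm above the bed, so blocks must lie flat to let it shut
- lever_axis (a point): point on the lever's hinge axis (along the press's own y), at own x 95 mm, 50 mm above the worktop. Two hinge cheeks, 12 mm thick and 70 mm high, stand at own x 77 to 113 mm, y +-50 mm
- lever_bar_near (a point): point on the centre line of the lever's cross handle, a round bar 14 mm thick, 140 mm long, along the press's own y, 45 mm to the -y side of the 30 mm wide arm. Moves on a 205 mm arc about the hinge axis: up, it is 245 mm above the worktop at own x 160 mm, the arm below it; down, 62 mm high and at own x -110 mm, free in front, behind and below. Pull 3 N at the top, 7 N at the bottom
- lever_bar_far (a point): the same on the +y side of the lever's arm
- press_lever (a joint): lever angle, rad: 0 standing up against its stop (15 degrees past upright, bed open from above), 1.833 fully down against its stop. A spring always drives it to 0 and throws it up if let go. The handle bar may turn between the fingers. With the lock in it moves no more than about 0.1
- lock_grip (a point): middle of the upper part of the lock's grip, a black block 22 mm (press's own x) x 16 mm (own y) x 32 mm high, top 51 mm and this point 45.5 mm above the worktop. The bed's rim is 23 mm away on the +y side, 20 mm high; an 8 mm steel rod runs from it to +x at 47 mm height
- press_lock (a joint): how far the locking slide has been pushed along the press's own +x, in m: 0 fully home (lever locked), 0.045 open against its stop. It takes about 2 N and stays where it is left; it can be pushed home only when the lever stands up
- jar: round glass jar with a brass-coloured lid, 45 mm in diameter and 53 mm high, upright on the press bed at the start; origin at the centre of its underside
- block_1: brass block 30 x 30 mm and 22 mm high; origin at the centre of its underside, z up. Two or three of the three blocks are there in a run
- block_2: brass block like block_1
- block_3: brass block like block_1
- bowl: loose spun steel bowl, rim 101 mm across, 39 mm high, inner floor 2 mm up and 58 mm across, sides sloping out; origin at the centre of its underside. Behind it on the left stands a fixed grey riser 80 mm high
- clamp: wooden ring clamp 30 x 135 x 21 mm, long along its own y, lying on the bench; leave it; origin at the centre of its underside. Over it two fixed rods reach out from the shelves along world x (from x 0.23 m on) at y 0.36 to 0.41 m, 0.46 to 0.50 m above the worktop: keep wrist and arm clear
- file: needle file 11 x 146 x 11 mm, long along its own y, lying on the bench; leave it; origin at the centre of its underside. Beyond it, from world x 0.66 m on, a fixed board hangs 0.49 m above the worktop
- tape: roll of tape 48 mm across and 12 mm high lying on the bench; leave it; origin at the centre of its underside
There are look-alikes about, which are no part of the job. Leave any green look-alike of the block_1 alone.

How it is judged:
On the way, in this order (a step that is already met when the one before it is completed fails the run):
1. the jar stands upright on the worktop, off the press, let go (height (world z) of jar below 0.006 m and angle between jar's own z axis and vertical below 0.15 rad and contact force between jar and the fingers below 0.05 N), for 0.2 s.
2. all blocks lie flat on the bed, the lock is open to its stop and the lever is fully down (value of joint press_lever above 1.765 rad and value of joint press_lock above 0.04 m and x of block_1 in the frame of press between -0.035 and 0.035 m and y of block_1 in the frame of press between -0.05 and 0.05 m and z of each of block_1, block_2, block_3 in the frame of press below 0.0195 m and x of block_2 in the frame of press between -0.035 and 0.035 m and y of block_2 in the frame of press between -0.05 and 0.05 m and x of block_3 in the frame of press between -0.035 and 0.035 m and y of block_3 in the frame of press between -0.05 and 0.05 m), for 0.2 s.
3. the lever is back up (value of joint press_lever below 0.1 rad), for 0.2 s.
At the end, for the whole second after the job is handed in: Each block lies in the bowl (within 45 mm of its middle, underside under 45 mm up), at rest; lever up (under 0.1 rad); lock home (under 6 mm); the jar stands upright on the worktop, off the press and other things (tilt under 0.15 rad); the bowl stands on the worktop likewise (value of joint press_lever below 0.1 rad and value of joint press_lock below 0.006 m and height (world z) of jar below 0.006 m and angle between each of jar, bowl's own z axis and vertical below 0.15 rad and height (world z) of bowl below 0.01 m and linear speed of each of jar, block_1, block_2, block_3 below 0.02 m/s and horizontal distance between each of block_1, block_2, block_3 and bowl below 0.045 m and z of each of block_1, block_2, block_3 in the frame of bowl below 0.045 m); the robot touches nothing.
It fails at once if the lever is let fly back (faster than 1.5 rad/s upwards while more than 0.35 rad down) (value of joint press_lever above 0.35 rad and velocity of joint press_lever below -1.5 rad/s).
It fails at once if the jar is tipped over (angle between jar's own z axis and vertical above 0.7 rad).
It fails at once if the ring clamp is moved by more than 30 mm (distance of clamp from where it was at the start of the episode above 0.03 m).
It fails at once if the needle file is moved by more than 30 mm (distance of file from where it was at the start of the episode above 0.03 m).
It fails at once if the roll of tape is moved by more than 30 mm (distance of tape from where it was at the start of the episode above 0.03 m).
Of block_1, block_2, block_3 only 2 to 3 are there at a start; the rules pass over those that are not, and their reading is None.
At some moment in a run one of block_1, block_2, block_3 may be knocked a few centimetres aside while the robot is not near it.
It also fails if it takes over 210 s, if anything falls off the work surface, if the arm or the gripper's body presses on something with over 40 N, if the wrist force passes 120 N, or if a joint passes its speed limit or range.

## Working session

There is one attempt and no reset: what is moved stays moved. The work goes in short steps, Python scripts to look and compute and a tool call to move; the robot and the scene stay as the last step left them, time stands still between calls to the robot, and variables do not carry over. Pictures are saved under pics/ and viewed, and the job is handed in when it is done.

Besides the shell and the picture viewer there is one more tool, called after "Call:" in YAML: its name, and indented under it one key for each argument. play_rows: Moves the arm, as the interface text tells. Its arguments: {"type":"object","properties":{"deltas":{"type":"array","items":{"type":"object","properties":{"rx":{"type":"number"},"ry":{"type":"number"},"rz":{"type":"number"},"x":{"type":"number"},"y":{"type":"number"},"z":{"type":"number"},"claw":{"type":"number"}}}},"newtons":{"type":"number"}},"required":["deltas"]}

```bash
mkdir -p pics; ls; python3 - <<'E'
from rig import arm,cams,job
import cv2
print(arm.sense(), arm.pinch_z)
for n in ["scene","top","wrist"]:
    im=cams.camera(n); cv2.imwrite(f"pics/{n}0.png",im[:,:,::-1]); print(n,cams.camera_params(n))
E
```

```text
pics
{'t': 0.0, 'q': array([-1.07523918,  0.69001125, -0.19449938,  1.56640326,  0.15728902,
        0.9024951 , -0.2151216 ]), 'joint_vel': array([-0.00019939, -0.00207546,  0.00148184, -0.00108805, -0.00033395,
        0.0013788 , -0.0011351 ]), 'effort': array([-5.53157533e-04, -5.39599478e+01, -1.26650311e+00, -1.58536237e+01,
        9.16247402e-03,  9.51886293e-03,  7.07811239e-06]), 'tcp_pos': array([0.27819859, 0.55890706, 0.23045089]), 'orientation': array([ 2.66983073e+00,  1.65363179e+00, -2.44957149e-03]), 'force': array([-1.22143716,  0.20899862, -0.43870686]), 'torque': array([-0.01256715,  0.0221947 , -0.04220087]), 'gripper_width': 0.0853818130664735} 0.0187
scene {'fx': 463.41905474544427, 'fy': 463.41905474544427, 'cx': 276.1736764039615, 'cy': 209.7706258177277, 'rvec': array([ 2.19894881, -0.88826378,  0.36917281]), 'tvec': array([-0.36374001,  0.37396413,  0.93359199])}
top {'fx': 423.74015739275194, 'fy': 423.74015739275194, 'cx': 280.84051873857914, 'cy': 213.89958570598913, 'rvec': array([ 2.06755871, -2.15864454,  0.21940884]), 'tvec': array([0.06534099, 0.5112074 , 1.28831162])}
wrist {'fx': 355.40398610191914, 'fy': 355.40398610191914, 'cx': 284.78313585749225, 'cy': 211.91088500253753, 'hand_eye': array([[ 9.99999439e-01,  9.10686663e-04, -5.41127388e-04,
        -2.02283054e-05],
       [-6.89108770e-04,  9.47205769e-01,  3.20625570e-01,
        -8.23319435e-02],
       [ 8.04548414e-04, -3.20625017e-01,  9.47205865e-01,
        -1.43665401e-01],
       [ 0.00000000e+00,  0.00000000e+00,  0.00000000e+00,
         1.00000000e+00]])}
```

View pics/scene0.png

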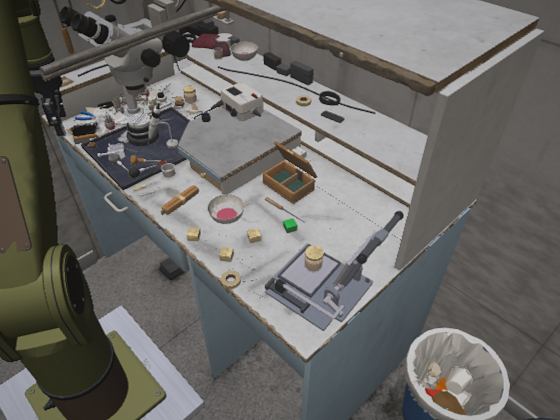

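View pics/top0.png

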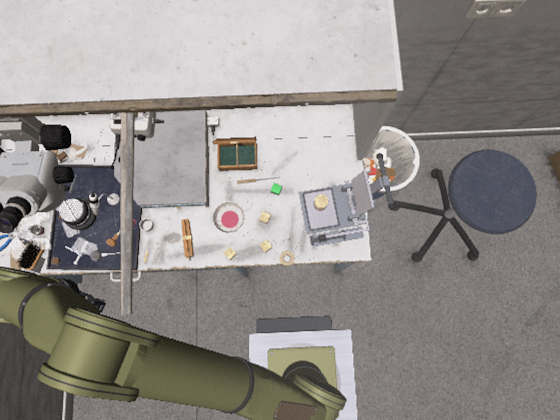

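View pics/wrist0.png

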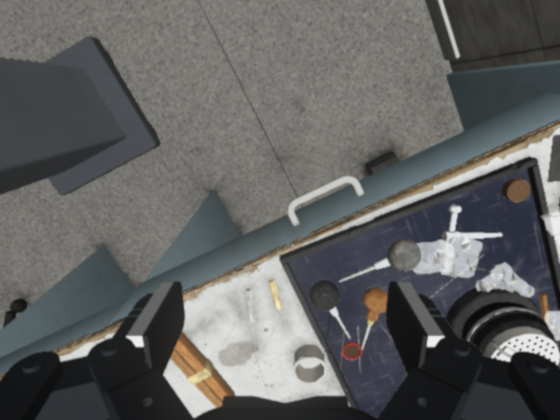

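```bash
cat > h.py <<'E'
import numpy as np, cv2
from scipy.spatial.transform import Rotation as R
from rig import arm,cams,job
def ext(n, s=None):
    p=cams.camera_params(n); K=np.array([[p['fx'],0,p['cx']],[0,p['fy'],p['cy']],[0,0,1]])
    if n=='wrist':
        s=s or arm.sense(); T=np.eye(4); T[:3,:3]=R.from_rotvec(s['orientation']).as_matrix(); T[:3,3]=s['tcp_pos']
        C=T@p['hand_eye']
        return K,C[:3,:3],C[:3,3]
    Rw=R.from_rotvec(p['rvec']).as_matrix(); return K,Rw.T,-Rw.T@p['tvec']
def ray(n,uv,s=None):
    K,Rc,c=ext(n,s); d=Rc@np.linalg.solve(K,[uv[0],uv[1],1.]); return c,d/np.linalg.norm(d)
def onz(n,uv,z,s=None):
    c,d=ray(n,uv,s); return c+d*(z-c[2])/d[2]
def proj(n,P,s=None):
    K,Rc,c=ext(n,s); q=K@(Rc.T@(np.asarray(P,float)-c)); return q[:2]/q[2]
def tri(obs):
    A=np.zeros((3,3));b=np.zeros(3)
    for n,uv,s in obs:
        c,d=ray(n,uv,s); M=np.eye(3)-np.outer(d,d); A+=M;b+=M@c
    return np.linalg.solve(A,b)
def tool():
    s=arm.sense(); return s, R.from_rotvec(s['orientation']).as_matrix()
def crop(im,x0,y0,x1,y1,k,f):
    c=cv2.resize(im[y0:y1,x0:x1],None,fx=k,fy=k,interpolation=cv2.INTER_CUBIC); cv2.imwrite(f,c[:,:,::-1])
E
python3 - <<'E'
from h import *
im=cv2.imread('pics/top0.png')[:,:,::-1]; crop(im,210,160,380,270,4.5,'pics/t1.png')
im=cv2.imread('pics/scene0.png')[:,:,::-1]; crop(im,180,190,410,330,3.4,'pics/s1.png')
for uv in [(231,254),(266,246),(265,217),(277,188)]: print(uv,onz('top',uv,.022)[:2])
print('tape',onz('top',(287,257),.012)[:2],'bowl',onz('top',(230,217),.039),'jar',onz('top',(321,201),.069))
E
```

```text
(231, 254) [0.39680028 0.20688819]
(266, 246) [0.41754916 0.09483904]
(265, 217) [0.51197419 0.09471217]
(277, 188) [0.60727071 0.05195773]
tape [0.38064615 0.02937216] bowl [0.51338347 0.20588617 0.039     ] jar [ 0.54610453 -0.08461551  0.069     ]
```

View pics/t1.png

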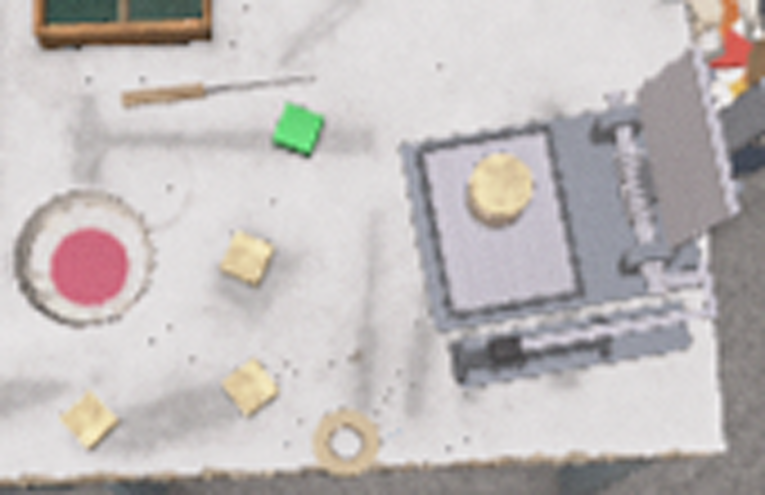

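View pics/s1.png

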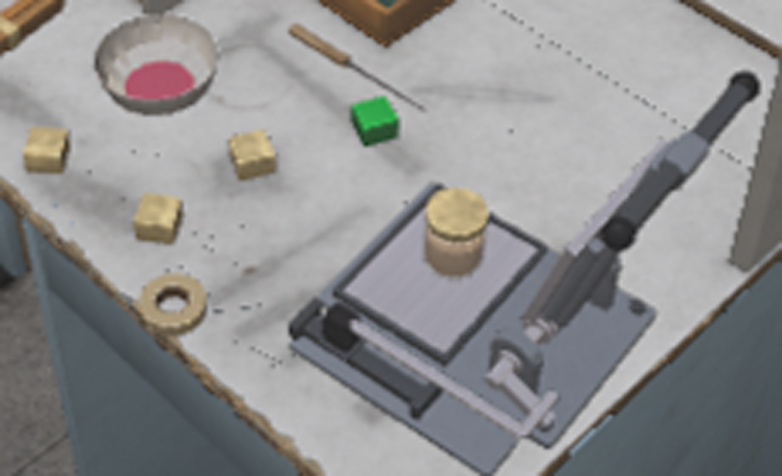

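```bash
python3 - <<'E'
from h import *
k=4.5
C=[(418,150),(550,123),(581,293),(448,315)]  # own(-50,+65),(50,65),(50,-65),(-50,-65)
L=np.array([(-50,65),(50,65),(50,-65),(-50,-65)])/1000.
W=np.array([onz('top',(u/k+210,v/k+160),.02)[:2] for u,v in C])
print(W, np.linalg.norm(W-np.roll(W,1,0),axis=1))
def fit(L,W):
    lc,wc=L.mean(0),W.mean(0); H=(L-lc).T@(W-wc); a=np.arctan2(H[0,1]-H[1,0],H[0,0]+H[1,1]); Rm=np.array([[np.cos(a),-np.sin(a)],[np.sin(a),np.cos(a)]])
    return a,wc-Rm@lc,np.linalg.norm((Rm@L.T).T+wc-Rm@lc-W,axis=1)
print(fit(L,W))
s=C2=None
# scene: rim outer corners
ks=3.4
C=[(432,186),(547,243),(447,362),(333,292)]
W2=np.array([onz('scene',(u/ks+180,v/ks+190),.02)[:2] for u,v in C])
print(W2,fit(L,W2))
E
```

```text
[[ 0.58604723 -0.0320592 ]
 [ 0.6021648  -0.12942614]
 [ 0.47533925 -0.14310292]
 [ 0.4635099  -0.04699054]] [0.12344368 0.09869194 0.12756087 0.09683761]
(np.float64(-1.4456214420853404), array([ 0.53176529, -0.0878947 ]), array([0.00439362, 0.00033647, 0.00310677, 0.00254759]))
[[ 0.58634707 -0.0299062 ]
 [ 0.60631576 -0.1267564 ]
 [ 0.47691459 -0.14748388]
 [ 0.46255503 -0.0500129 ]] (np.float64(-1.4053367214471952), array([ 0.53303311, -0.08853984]), array([0.00291538, 0.00101497, 0.00110567, 0.00187138]))
```

```bash
cat >> h.py <<'E'
def plan(P,yaw=None,dz=None):
    """deltas in tool axes to reach world P (TCP), tool down with tool-x at world yaw (deg)"""
    s,M=tool(); d=M.T@(np.asarray(P)-s['tcp_pos'])
    out=dict(x=round(d[0],4),y=round(d[1],4),z=round(d[2],4))
    if yaw is not None:
        c,q=np.cos(np.radians(yaw)),np.sin(np.radians(yaw)); Mt=np.array([[c,q,0],[q,-c,0],[0,0,-1.]])
        r=R.from_matrix(M.T@Mt).as_rotvec(degrees=True); out.update(rx=round(r[0],2),ry=round(r[1],2),rz=round(r[2],2))
    print(np.round(P,3),yaw,out); return out
E
python3 - <<'E'
from h import *
s,M=tool(); print(np.round(M,3))
for uv in [(405,265),(475,200),(395,260),(445,240)]: print('panel',onz('scene',uv,0))
for uv in [(207,205),(140,205)]: print('riser',onz('top',uv,.08))
print('rod',onz('top',(125,312),.48),onz('top',(125,120),.48))
plan((.13,.52,.38)); plan((.13,.50,.55)); plan((.22,.33,.55),30); plan((.38,.12,.5),8.6)
E
```

```text
[[ 0.446  0.895 -0.001]
 [ 0.895 -0.446 -0.001]
 [-0.001  0.    -1.   ]]
panel [ 0.72761448 -0.23737038  0.        ]
panel [ 1.07396921 -0.23801942  0.        ]
panel [ 0.72296741 -0.21015115  0.        ]
panel [ 8.74696154e-01 -2.61719357e-01  1.11022302e-16]
riser [0.54617075 0.27200398 0.08      ]
riser [0.5552588  0.48074896 0.08      ]
rod [0.23407952 0.37194028 0.48      ] [0.65446081 0.38551903 0.48      ]
[0.13 0.52 0.38] None {'x': np.float64(-0.1013), 'y': np.float64(-0.1153), 'z': np.float64(-0.1492)}
[0.13 0.5  0.55] None {'x': np.float64(-0.1194), 'y': np.float64(-0.1064), 'z': np.float64(-0.3192)}
[0.22 0.33 0.55] 30 {'x': np.float64(-0.2315), 'y': np.float64(0.0499), 'z': np.float64(-0.319), 'rx': np.float64(0.03), 'ry': np.float64(0.08), 'rz': np.float64(33.54)}
[0.38 0.12 0.5 ] 8.6 {'x': np.float64(-0.3482), 'y': np.float64(0.2867), 'z': np.float64(-0.2688), 'rx': np.float64(0.05), 'ry': np.float64(0.07), 'rz': np.float64(54.94)}
```

Call:
play_rows:
  deltas:
    - {"x": -0.03,"y": -0.03,"z": -0.0}
    - {"x": -0.05,"y": -0.06,"z": -0.02}
    - {"x": -0.07,"y": -0.09,"z": -0.04}
    - {"x": -0.09,"y": -0.11,"z": -0.07}
    - {"x": -0.1,"y": -0.115,"z": -0.11}
    - {"x": -0.1,"y": -0.115,"z": -0.15}
    - {"x": -0.105,"y": -0.115,"z": -0.19}
    - {"x": -0.11,"y": -0.115,"z": -0.23}
    - {"x": -0.115,"y": -0.11,"z": -0.27}
    - {"x": -0.12,"y": -0.107,"z": -0.31}
    - {"x": -0.12,"y": -0.107,"z": -0.32}
    - {"x": -0.12,"y": -0.107,"z": -0.32}

```text
schema error: expected keys rx, ry, rz, x, y, z, claw
```

Call:
play_rows:
  deltas:
    - {"rx": 0,"ry": 0,"rz": 0,"claw": 0.085,"x": -0.03,"y": -0.03,"z": -0.0}
    - {"rx": 0,"ry": 0,"rz": 0,"claw": 0.085,"x": -0.05,"y": -0.06,"z": -0.02}
    - {"rx": 0,"ry": 0,"rz": 0,"claw": 0.085,"x": -0.07,"y": -0.09,"z": -0.04}
    - {"rx": 0,"ry": 0,"rz": 0,"claw": 0.085,"x": -0.09,"y": -0.11,"z": -0.07}
    - {"rx": 0,"ry": 0,"rz": 0,"claw": 0.085,"x": -0.1,"y": -0.115,"z": -0.11}
    - {"rx": 0,"ry": 0,"rz": 0,"claw": 0.085,"x": -0.1,"y": -0.115,"z": -0.15}
    - {"rx": 0,"ry": 0,"rz": 0,"claw": 0.085,"x": -0.105,"y": -0.115,"z": -0.19}
    - {"rx": 0,"ry": 0,"rz": 0,"claw": 0.085,"x": -0.11,"y": -0.115,"z": -0.23}
    - {"rx": 0,"ry": 0,"rz": 0,"claw": 0.085,"x": -0.115,"y": -0.11,"z": -0.27}
    - {"rx": 0,"ry": 0,"rz": 0,"claw": 0.085,"x": -0.12,"y": -0.107,"z": -0.31}
    - {"rx": 0,"ry": 0,"rz": 0,"claw": 0.085,"x": -0.12,"y": -0.107,"z": -0.32}
    - {"rx": 0,"ry": 0,"rz": 0,"claw": 0.085,"x": -0.12,"y": -0.107,"z": -0.32}

```text
t: 1.15
tcp_pos: [0.1293, 0.5007, 0.555]
orientation: [-2.666, -1.651, -0.008]
force: [-0.4, 0.1, -1.0]
gripper_width: 0.0851
```

```bash
python3 - <<'E'
from h import *
plan((.22,.34,.55),40); plan((.36,.15,.5),20); plan((.48,-.02,.32),8.6)
E
```

```text
[0.22 0.34 0.55] 40 {'x': np.float64(-0.1034), 'y': np.float64(0.1529), 'z': np.float64(0.0038), 'rx': np.float64(-0.22), 'ry': np.float64(-0.4), 'rz': np.float64(23.52)}
[0.36 0.15 0.5 ] 20 {'x': np.float64(-0.2115), 'y': np.float64(0.363), 'z': np.float64(0.0525), 'rx': np.float64(-0.29), 'ry': np.float64(-0.36), 'rz': np.float64(43.52)}
[ 0.48 -0.02  0.32] 8.6 {'x': np.float64(-0.3115), 'y': np.float64(0.5466), 'z': np.float64(0.2314), 'rx': np.float64(-0.33), 'ry': np.float64(-0.34), 'rz': np.float64(54.92)}
```

Call:
play_rows:
  deltas:
    - {"rx": 0,"ry": 0,"rz": 6,"claw": 0.085,"x": -0.025,"y": 0.035,"z": 0}
    - {"rx": 0,"ry": 0,"rz": 12,"claw": 0.085,"x": -0.05,"y": 0.07,"z": 0}
    - {"rx": 0,"ry": 0,"rz": 18,"claw": 0.085,"x": -0.075,"y": 0.11,"z": 0}
    - {"rx": 0,"ry": 0,"rz": 24,"claw": 0.085,"x": -0.1,"y": 0.15,"z": 0}
    - {"rx": 0,"ry": 0,"rz": 28,"claw": 0.085,"x": -0.12,"y": 0.19,"z": 0}
    - {"rx": 0,"ry": 0,"rz": 32,"claw": 0.085,"x": -0.14,"y": 0.23,"z": 0}
    - {"rx": 0,"ry": 0,"rz": 36,"claw": 0.085,"x": -0.16,"y": 0.265,"z": 0.01}
    - {"rx": 0,"ry": 0,"rz": 40,"claw": 0.085,"x": -0.18,"y": 0.3,"z": 0.02}
    - {"rx": 0,"ry": 0,"rz": 44,"claw": 0.085,"x": -0.2,"y": 0.335,"z": 0.04}
    - {"rx": 0,"ry": 0,"rz": 47,"claw": 0.085,"x": -0.215,"y": 0.37,"z": 0.06}
    - {"rx": 0,"ry": 0,"rz": 50,"claw": 0.085,"x": -0.23,"y": 0.4,"z": 0.08}
    - {"rx": 0,"ry": 0,"rz": 52,"claw": 0.085,"x": -0.25,"y": 0.43,"z": 0.11}
    - {"rx": 0,"ry": 0,"rz": 54,"claw": 0.085,"x": -0.27,"y": 0.46,"z": 0.14}
    - {"rx": 0,"ry": 0,"rz": 55,"claw": 0.085,"x": -0.285,"y": 0.49,"z": 0.17}
    - {"rx": 0,"ry": 0,"rz": 55,"claw": 0.085,"x": -0.3,"y": 0.52,"z": 0.2}
    - {"rx": 0,"ry": 0,"rz": 55,"claw": 0.085,"x": -0.31,"y": 0.545,"z": 0.23}
    - {"rx": -0.3,"ry": -0.3,"rz": 55,"claw": 0.085,"x": -0.311,"y": 0.547,"z": 0.231}
    - {"rx": -0.3,"ry": -0.3,"rz": 55,"claw": 0.085,"x": -0.311,"y": 0.547,"z": 0.231}
    - {"rx": -0.3,"ry": -0.3,"rz": 55,"claw": 0.085,"x": -0.311,"y": 0.547,"z": 0.231}

```text
t: 2.73
tcp_pos: [0.4786, -0.0235, 0.3177]
orientation: [3.126, 0.229, -0.013]
force: [0.9, 0.7, 0.5]
gripper_width: 0.0849
```

```bash
python3 - <<'E'
from h import *
import pickle
s=arm.sense(); im=cams.camera('wrist'); pickle.dump((s,im),open('w1.pkl','wb'))
print(s['tcp_pos'],s['joint_vel'].round(3),s['q'].round(2)); cv2.imwrite('pics/w1.png',im[:,:,::-1])
E
```

```text
[ 0.47863289 -0.02345911  0.317672  ] [-0.04  -0.058 -0.02  -0.023 -0.002  0.019 -0.009] [-0.29  0.4   0.35  1.88 -0.16  0.89  0.28]
```

View pics/w1.png

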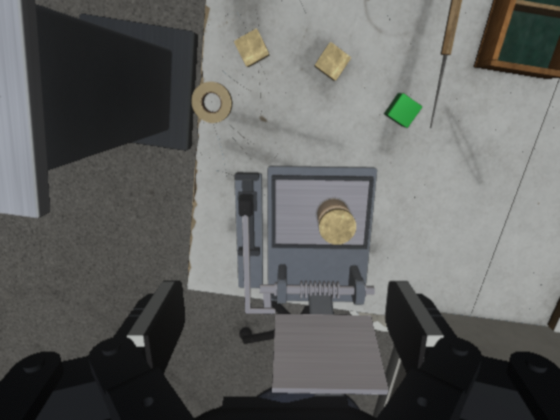

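```bash
python3 - <<'E'
from h import *
import pickle
s,im=pickle.load(open('w1.pkl','rb')); crop(im,190,10,440,350,2.3*1,'pics/w1c.png')
crop(im,225,150,395,320,4,'pics/w1d.png')
E
```

```text
(no output)
```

View pics/w1d.png

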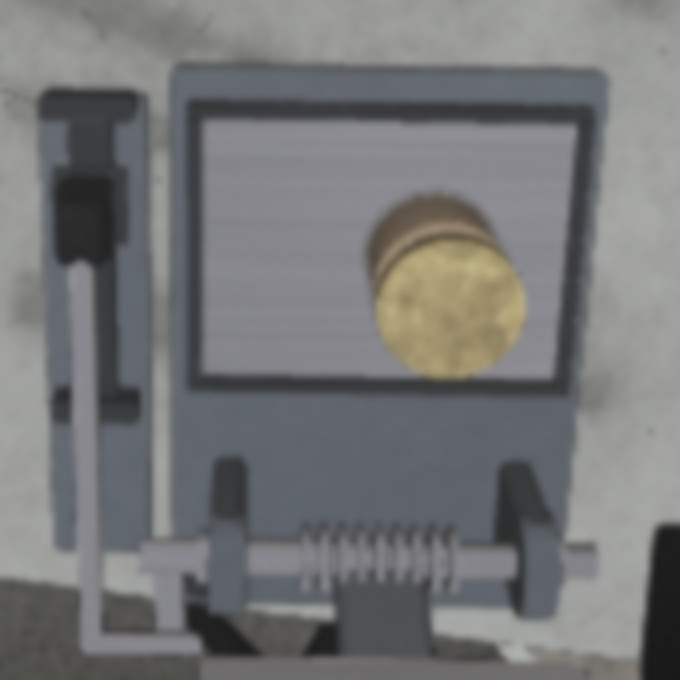

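```bash
cat >> h.py <<'E'
def fit(L,W):
    lc,wc=L.mean(0),W.mean(0); H=(L-lc).T@(W-wc); a=np.arctan2(H[0,1]-H[1,0],H[0,0]+H[1,1]); Rm=np.array([[np.cos(a),-np.sin(a)],[np.sin(a),np.cos(a)]])
    t=wc-Rm@lc; return a,t,np.linalg.norm((Rm@L.T).T+t-W,axis=1)
E
python3 - <<'E'
from h import *
import pickle
s,im=pickle.load(open('w1.pkl','rb'))
g=lambda u,v,z:onz('wrist',(u/4+225,v/4+150),z,s)
L=np.array([(-50,-65),(-50,65),(50,65),(50,-65)])/1000.
W=np.array([g(*c,.02)[:2] for c in [(188,102),(601,107),(566,394),(188,388)]])
a,t,e=fit(L,W); print(a,np.degrees(a),t,e)
Rm=np.array([[np.cos(a),-np.sin(a)],[np.sin(a),np.cos(a)]])
own=lambda P:(Rm.T@(P[:2]-t))
print('jar',g(450,308,.069),own(g(450,308,.069)))
for c in [(60,205),(110,205),(110,262),(62,262),(83,262)]: print('grip',own(g(*c,.051)))
for n,z in (('cheek',.07),):
  for c in [(228,525),(540,535)]: print(n,own(g(*c,z)))
for uv in [(252,47),(333,61),(404,110)]: print('blk',onz('wrist',uv,.022,s))
print(proj('scene',[*t,.016]),proj('top',[*t,.016]))
E
```

```text
-1.4403306976919072 -82.52487008087955 [ 0.53394895 -0.08719876] [0.00059956 0.00078014 0.00125184 0.00043054]
jar [ 0.54860113 -0.08510106  0.069     ] [-0.00017368  0.01480056]
grip [-0.02420248 -0.10226484]
grip [-0.02449039 -0.08713777]
grip [-0.00618484 -0.08738715]
grip [-0.00589857 -0.10211194]
grip [-0.00602384 -0.09566866]
cheek [ 0.07347716 -0.04982272]
cheek [0.07492884 0.04762221]
blk [0.42091274 0.09708824 0.022     ]
blk [0.51385026 0.0960493  0.022     ]
blk [0.60718139 0.05562731 0.022     ]
[309.28255042 269.43559771] [320.56711922 208.39060569]
```

```bash
cat >> h.py <<'E'
PT=np.array([.5340,-.0872]); PA=np.radians(-82.5)
PR=np.array([[np.cos(PA),-np.sin(PA)],[np.sin(PA),np.cos(PA)]])
def w(ox,oy,z): 
    p=PT+PR@np.array([ox,oy]); return np.array([p[0],p[1],z])
def own(P): return PR.T@(np.asarray(P)[:2]-PT)
E
python3 - <<'E'
from h import *
plan(w(0,.0145,.13),7.5); plan(w(0,.0145,.028),7.5)
E
```

```text
[ 0.548 -0.085  0.13 ] 7.5 {'x': np.float64(0.0603), 'y': np.float64(0.0714), 'z': np.float64(0.1891), 'rx': np.float64(0.36), 'ry': np.float64(0.33), 'rz': np.float64(0.99)}
[ 0.548 -0.085  0.028] 7.5 {'x': np.float64(0.0609), 'y': np.float64(0.0708), 'z': np.float64(0.2911), 'rx': np.float64(0.36), 'ry': np.float64(0.33), 'rz': np.float64(0.99)}
```

Call:
play_rows:
  deltas:
    - {"rx": 0.3,"ry": 0.3,"rz": 1,"claw": 0.085,"x": 0.015,"y": 0.018,"z": 0.035}
    - {"rx": 0.3,"ry": 0.3,"rz": 1,"claw": 0.085,"x": 0.03,"y": 0.036,"z": 0.07}
    - {"rx": 0.3,"ry": 0.3,"rz": 1,"claw": 0.085,"x": 0.045,"y": 0.053,"z": 0.105}
    - {"rx": 0.3,"ry": 0.3,"rz": 1,"claw": 0.085,"x": 0.058,"y": 0.068,"z": 0.14}
    - {"rx": 0.3,"ry": 0.3,"rz": 1,"claw": 0.085,"x": 0.06,"y": 0.071,"z": 0.175}
    - {"rx": 0.3,"ry": 0.3,"rz": 1,"claw": 0.085,"x": 0.06,"y": 0.071,"z": 0.189}
    - {"rx": 0.3,"ry": 0.3,"rz": 1,"claw": 0.085,"x": 0.06,"y": 0.071,"z": 0.189}
    - {"rx": 0.3,"ry": 0.3,"rz": 1,"claw": 0.085,"x": 0.06,"y": 0.071,"z": 0.189}
    - {"rx": 0.3,"ry": 0.3,"rz": 1,"claw": 0.085,"x": 0.06,"y": 0.071,"z": 0.189}

```text
t: 3.53
tcp_pos: [0.5511, -0.084, 0.1336]
orientation: [3.133, 0.209, 0.01]
force: [0.4, -0.6, 0.7]
gripper_width: 0.0851
```

```bash
python3 - <<'E'
from h import *
s=arm.sense(); im=cams.camera('wrist'); print(s['tcp_pos'],s['joint_vel'].round(3)); cv2.imwrite('pics/w2.png',im[:,:,::-1])
plan(w(0,.0145,.028),7.5); print(proj('wrist',w(0,.0145,.069),s))
E
```

```text
[ 0.55110159 -0.08400448  0.13356139] [ 0.002 -0.013  0.009 -0.007 -0.    -0.005  0.002]
[ 0.548 -0.085  0.028] 7.5 {'x': np.float64(-0.0038), 'y': np.float64(0.0005), 'z': np.float64(0.1058), 'rx': np.float64(0.11), 'ry': np.float64(-0.4), 'rz': np.float64(0.11)}
[279.34606983 230.84694321]
```

View pics/w2.png

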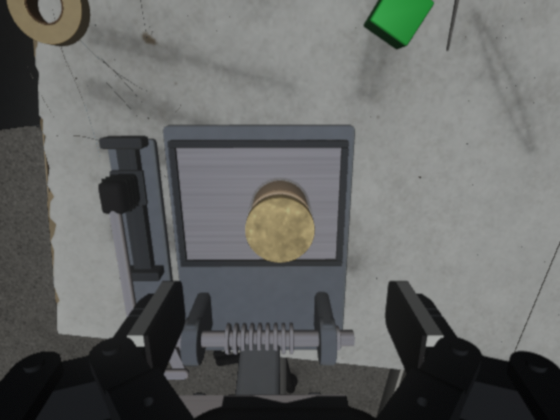

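Call:
play_rows:
  newtons: 25
  deltas:
    - {"rx": 0,"ry": 0,"rz": 0,"claw": 0.085,"x": -0.003,"y": 0,"z": 0.03}
    - {"rx": 0,"ry": 0,"rz": 0,"claw": 0.085,"x": -0.003,"y": 0,"z": 0.06}
    - {"rx": 0,"ry": 0,"rz": 0,"claw": 0.085,"x": -0.003,"y": 0,"z": 0.09}
    - {"rx": 0,"ry": -0.3,"rz": 0,"claw": 0.085,"x": -0.003,"y": 0,"z": 0.105}
    - {"rx": 0,"ry": -0.3,"rz": 0,"claw": 0.085,"x": -0.003,"y": 0,"z": 0.105}
    - {"rx": 0,"ry": -0.3,"rz": 0,"claw": 0.085,"x": -0.003,"y": 0,"z": 0.105}
    - {"rx": 0,"ry": -0.3,"rz": 0,"claw": 0.04,"x": -0.003,"y": 0,"z": 0.105}
    - {"rx": 0,"ry": -0.3,"rz": 0,"claw": 0.03,"x": -0.003,"y": 0,"z": 0.105}
    - {"rx": 0,"ry": -0.3,"rz": 0,"claw": 0.03,"x": -0.003,"y": 0,"z": 0.105}
    - {"rx": 0,"ry": -0.3,"rz": 0,"claw": 0.03,"x": -0.003,"y": 0,"z": 0.105}
    - {"rx": 0,"ry": -0.3,"rz": 0,"claw": 0.03,"x": -0.003,"y": 0,"z": 0.105}
    - {"rx": 0,"ry": -0.3,"rz": 0,"claw": 0.03,"x": -0.003,"y": 0,"z": 0.105}
    - {"rx": 0,"ry": -0.3,"rz": 0,"claw": 0.03,"x": -0.003,"y": 0,"z": 0.105}

```text
t: 4.67
tcp_pos: [0.5483, -0.0855, 0.0281]
orientation: [3.133, 0.207, 0.001]
force: [-0.9, 0.5, 6.7]
gripper_width: 0.0432
```

```bash
python3 - <<'E'
from h import *
s=arm.sense(); print(s['tcp_pos'],s['gripper_width'])
plan(w(0,.0145,.06),7.5);plan(w(-.025,.118,.06),7.5);plan(w(-.025,.118,.0125),7.5)
E
```

```text
[ 0.54832571 -0.08554258  0.02809913] 0.043172040949827885
[ 0.548 -0.085  0.06 ] 7.5 {'x': np.float64(0.0001), 'y': np.float64(-0.0002), 'z': np.float64(-0.0319), 'rx': np.float64(0.11), 'ry': np.float64(-0.02), 'rz': np.float64(0.05)}
[ 0.648 -0.047  0.06 ] 7.5 {'x': np.float64(0.1036), 'y': np.float64(-0.0251), 'z': np.float64(-0.0319), 'rx': np.float64(0.11), 'ry': np.float64(-0.02), 'rz': np.float64(0.05)}
[ 0.648 -0.047  0.012] 7.5 {'x': np.float64(0.1036), 'y': np.float64(-0.0252), 'z': np.float64(0.0156), 'rx': np.float64(0.11), 'ry': np.float64(-0.02), 'rz': np.float64(0.05)}
```

Call:
play_rows:
  deltas:
    - {"rx": 0,"ry": 0,"rz": 0,"claw": 0.03,"x": 0,"y": 0,"z": -0.02}
    - {"rx": 0,"ry": 0,"rz": 0,"claw": 0.03,"x": 0,"y": 0,"z": -0.04}
    - {"rx": 0,"ry": 0,"rz": 0,"claw": 0.03,"x": 0.02,"y": -0.005,"z": -0.04}
    - {"rx": 0,"ry": 0,"rz": 0,"claw": 0.03,"x": 0.045,"y": -0.01,"z": -0.04}
    - {"rx": 0,"ry": 0,"rz": 0,"claw": 0.03,"x": 0.07,"y": -0.016,"z": -0.04}
    - {"rx": 0,"ry": 0,"rz": 0,"claw": 0.03,"x": 0.095,"y": -0.022,"z": -0.04}
    - {"rx": 0,"ry": 0,"rz": 0,"claw": 0.03,"x": 0.104,"y": -0.025,"z": -0.04}
    - {"rx": 0,"ry": 0,"rz": 0,"claw": 0.03,"x": 0.104,"y": -0.025,"z": -0.02}
    - {"rx": 0,"ry": 0,"rz": 0,"claw": 0.03,"x": 0.104,"y": -0.025,"z": 0.0}
    - {"rx": 0,"ry": 0,"rz": 0,"claw": 0.03,"x": 0.104,"y": -0.025,"z": 0.01}
    - {"rx": 0,"ry": 0,"rz": 0,"claw": 0.03,"x": 0.104,"y": -0.025,"z": 0.0145}
    - {"rx": 0,"ry": 0,"rz": 0,"claw": 0.03,"x": 0.104,"y": -0.025,"z": 0.0155}
    - {"rx": 0,"ry": 0,"rz": 0,"claw": 0.03,"x": 0.104,"y": -0.025,"z": 0.0155}
    - {"rx": 0,"ry": 0,"rz": 0,"claw": 0.03,"x": 0.104,"y": -0.025,"z": 0.0155}

```text
t: 5.83
tcp_pos: [0.6459, -0.0467, 0.0121]
orientation: [3.134, 0.206, -0.007]
force: [-3.9, 1.4, 6.8]
gripper_width: 0.0432
```

Call:
play_rows:
  deltas:
    - {"rx": 0,"ry": 0,"rz": 0,"claw": 0.055,"x": 0,"y": 0,"z": 0}
    - {"rx": 0,"ry": 0,"rz": 0,"claw": 0.055,"x": 0,"y": 0,"z": 0}
    - {"rx": 0,"ry": 0,"rz": 0,"claw": 0.055,"x": 0,"y": 0,"z": 0}
    - {"rx": 0,"ry": 0,"rz": 0,"claw": 0.056,"x": 0,"y": 0,"z": 0}
    - {"rx": 0,"ry": 0,"rz": 0,"claw": 0.056,"x": 0,"y": 0,"z": -0.02}
    - {"rx": 0,"ry": 0,"rz": 0,"claw": 0.056,"x": 0,"y": 0,"z": -0.05}
    - {"rx": 0,"ry": 0,"rz": 0,"claw": 0.056,"x": 0,"y": 0,"z": -0.08}
    - {"rx": 0,"ry": 0,"rz": 0,"claw": 0.056,"x": -0.03,"y": -0.02,"z": -0.1}
    - {"rx": 0,"ry": 0,"rz": 0,"claw": 0.056,"x": -0.07,"y": -0.05,"z": -0.12}
    - {"rx": 0,"ry": 0,"rz": 0,"claw": 0.05,"x": -0.11,"y": -0.08,"z": -0.14}
    - {"rx": 0,"ry": 0,"rz": 0,"claw": 0.05,"x": -0.14,"y": -0.11,"z": -0.16}
    - {"rx": 0,"ry": 0,"rz": 0,"claw": 0.05,"x": -0.17,"y": -0.14,"z": -0.18}
    - {"rx": 0,"ry": 0,"rz": 0,"claw": 0.05,"x": -0.18,"y": -0.17,"z": -0.2}
    - {"rx": 0,"ry": 0,"rz": 0,"claw": 0.05,"x": -0.19,"y": -0.2,"z": -0.22}
    - {"rx": 0,"ry": 0,"rz": 0,"claw": 0.05,"x": -0.19,"y": -0.2,"z": -0.22}
    - {"rx": 0,"ry": 0,"rz": 0,"claw": 0.05,"x": -0.19,"y": -0.2,"z": -0.22}

```text
t: 7.17
tcp_pos: [0.4315, 0.1316, 0.2329]
orientation: [-3.132, -0.219, 0.0]
force: [0.5, -0.4, 0.1]
gripper_width: 0.0497
```

```bash
python3 - <<'E'
from h import *
import pickle
s=arm.sense(); im=cams.camera('wrist'); pickle.dump((s,im),open('w3.pkl','wb')); print(s['tcp_pos'],s['joint_vel'].round(3)); cv2.imwrite('pics/w3.png',im[:,:,::-1])
im=cams.camera('scene'); cv2.imwrite('pics/s3.png',im[:,:,::-1])
E
```

```text
[0.43152788 0.13160323 0.23294324] [ 0.083  0.053  0.03  -0.006  0.009 -0.058  0.07 ]
```

View pics/w3.png

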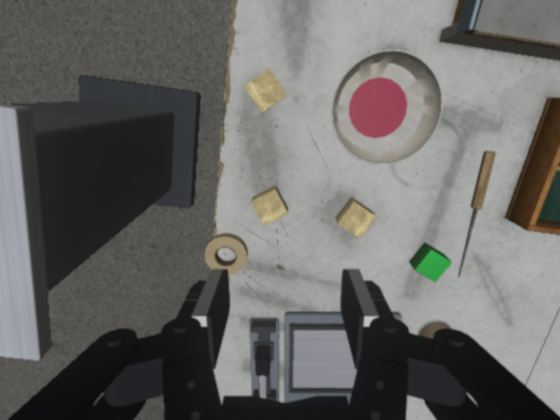

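View pics/s3.png

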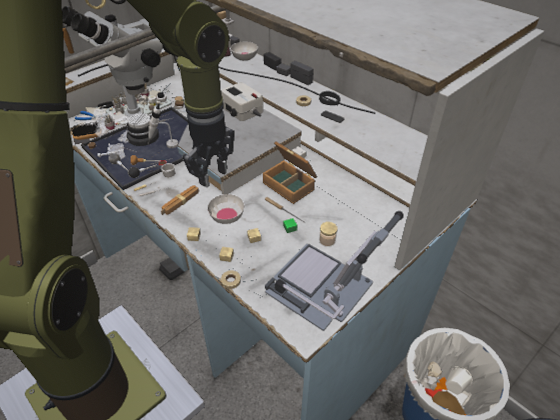

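```bash
cat >> h.py <<'E'
def blocks(im,s,name='wrist',z=.022,amin=150,vmin=150):
    hsv=cv2.cvtColor(im,cv2.COLOR_RGB2HSV); m=cv2.inRange(hsv,(18,60,vmin),(32,255,255))
    m=cv2.morphologyEx(m,cv2.MORPH_CLOSE,np.ones((3,3),np.uint8))
    cs,_=cv2.findContours(m,cv2.RETR_EXTERNAL,cv2.CHAIN_APPROX_NONE); out=[]
    for c in cs:
        if cv2.contourArea(c)<amin: continue
        r=cv2.minAreaRect(c); bx=cv2.boxPoints(r); W=np.array([onz(name,p,z,s)[:2] for p in bx])
        e=W[1]-W[0]; f=W[2]-W[1]
        print('px',np.round(r[0]),'area',cv2.contourArea(c),'ctr',onz(name,r[0],z,s)[:2].round(4),'sides',np.round([np.hypot(*e),np.hypot(*f)],4),'yaw',round(np.degrees(np.arctan2(e[1],e[0]))%90,1))
    return m
E
python3 - <<'E'
from h import *
import pickle
s,im=pickle.load(open('w3.pkl','rb'))
for v in (130,160,180): m=blocks(im,s,vmin=v); print()
crop(im,220,50,400,270,3.2*.8,'pics/w3c.png')
E
```

```text
px [225. 254.] area 1098.5 ctr [0.3792 0.0372] sides [0.0417 0.0439] yaw 80.0
px [356. 220.] area 706.5 ctr [0.5132 0.0968] sides [0.0296 0.0312] yaw 68.0
px [269. 207.] area 713.5 ctr [0.4195 0.098 ] sides [0.029  0.0305] yaw 37.0
px [265.  90.] area 947.0 ctr [0.4015 0.2123] sides [0.0295 0.0289] yaw 40.8

px [357. 220.] area 633.0 ctr [0.5137 0.0963] sides [0.0296 0.0291] yaw 66.2
px [269. 207.] area 642.0 ctr [0.4196 0.0972] sides [0.0283 0.029 ] yaw 37.3
px [265.  90.] area 908.0 ctr [0.4015 0.2123] sides [0.0295 0.0288] yaw 41.0

px [363. 224.] area 168.0 ctr [0.5215 0.0931] sides [0.023  0.0229] yaw 19.4
px [273. 214.] area 171.5 ctr [0.4251 0.0907] sides [0.0227 0.0225] yaw 84.4
px [258.  96.] area 222.5 ctr [0.3955 0.2064] sides [0.0225 0.0233] yaw 87.5
```

View pics/w3c.png

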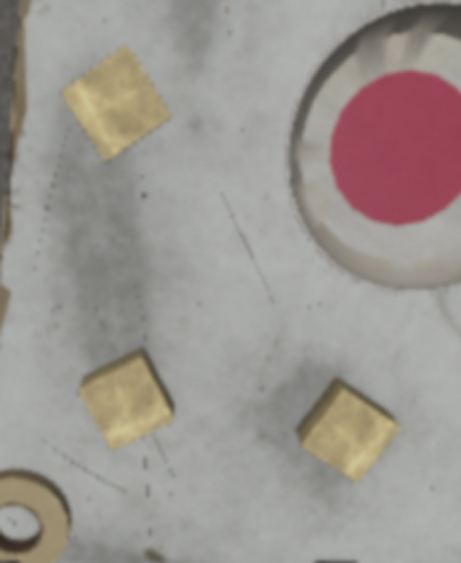

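```bash
python3 - <<'E'
from h import *
plan((.5135,.096,.08),-30);plan((.5135,.096,.004),-30)
E
```

```text
[0.514 0.096 0.08 ] -30 {'x': np.float64(0.0754), 'y': np.float64(0.0416), 'z': np.float64(0.1515), 'rx': np.float64(0.07), 'ry': np.float64(-0.01), 'rz': np.float64(37.67)}
[0.514 0.096 0.004] -30 {'x': np.float64(0.0754), 'y': np.float64(0.0415), 'z': np.float64(0.2275), 'rx': np.float64(0.07), 'ry': np.float64(-0.01), 'rz': np.float64(37.67)}
```

Call:
play_rows:
  deltas:
    - {"rx": 0,"ry": 0,"rz": 7,"claw": 0.055,"x": 0.015,"y": 0.01,"z": 0.03}
    - {"rx": 0,"ry": 0,"rz": 14,"claw": 0.055,"x": 0.03,"y": 0.02,"z": 0.06}
    - {"rx": 0,"ry": 0,"rz": 21,"claw": 0.055,"x": 0.045,"y": 0.03,"z": 0.09}
    - {"rx": 0,"ry": 0,"rz": 28,"claw": 0.055,"x": 0.06,"y": 0.035,"z": 0.12}
    - {"rx": 0,"ry": 0,"rz": 35,"claw": 0.055,"x": 0.075,"y": 0.04,"z": 0.145}
    - {"rx": 0,"ry": 0,"rz": 37.6,"claw": 0.055,"x": 0.075,"y": 0.041,"z": 0.151}
    - {"rx": 0,"ry": 0,"rz": 37.6,"claw": 0.055,"x": 0.075,"y": 0.041,"z": 0.151}
    - {"rx": 0,"ry": 0,"rz": 37.6,"claw": 0.055,"x": 0.075,"y": 0.041,"z": 0.151}

```text
t: 7.93
tcp_pos: [0.5117, 0.0942, 0.0797]
orientation: [3.031, -0.813, -0.004]
force: [-0.2, -0.5, 0.3]
gripper_width: 0.055
```

```bash
cat >> h.py <<'E'
def snap(n,f,save=None):
    import pickle
    s=arm.sense(); im=cams.camera(n); cv2.imwrite('pics/'+f+'.png',im[:,:,::-1]); pickle.dump((s,im),open(f+'.pkl','wb'))
    print(n,s['tcp_pos'].round(4),'vmax',np.abs(s['joint_vel']).max().round(3),'w',round(s['gripper_width'],4)); return s,im
E
python3 - <<'E'
from h import *
s,im=snap('wrist','w4'); blocks(im,s); plan((.5135,.096,.004),-30)
E
```

```text
wrist [0.5117 0.0942 0.0797] vmax 0.04 w 0.055
[0.514 0.096 0.004] -30 {'x': np.float64(0.0008), 'y': np.float64(-0.0019), 'z': np.float64(0.0765), 'rx': np.float64(0.16), 'ry': np.float64(0.05), 'rz': np.float64(0.0)}
```

View pics/w4.png

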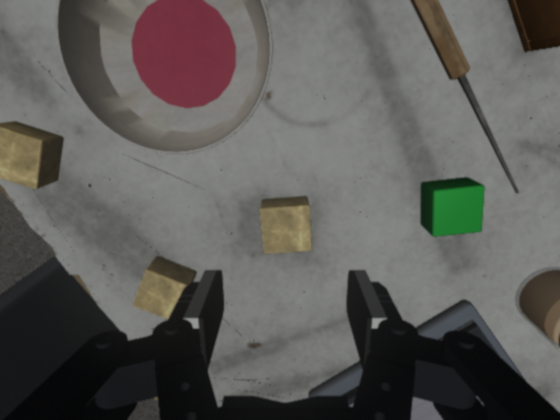

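```bash
python3 - <<'E'
from h import *
import pickle
s,im=pickle.load(open('w4.pkl','rb')); p=onz('wrist',(286.5,229),.022,s); print(p); plan((p[0],p[1],.004),-30)
p=np.array([onz('wrist',q,.022,s)[:2] for q in [(265,253),(311,250)]]);d=p[1]-p[0];print(np.hypot(*d),np.degrees(np.arctan2(d[1],d[0])))
E
```

```text
[0.51424451 0.0962118  0.022     ]
[0.514 0.096 0.004] -30 {'x': np.float64(0.0014), 'y': np.float64(-0.0025), 'z': np.float64(0.0765), 'rx': np.float64(0.16), 'ry': np.float64(0.05), 'rz': np.float64(0.0)}
0.028679896488921077 -25.850606117813545
```

Call:
play_rows:
  newtons: 40
  deltas:
    - {"rx": 0,"ry": 0,"rz": -3,"claw": 0.055,"x": 0.001,"y": -0.002,"z": 0.03}
    - {"rx": 0,"ry": 0,"rz": -3,"claw": 0.055,"x": 0.001,"y": -0.002,"z": 0.06}
    - {"rx": 0,"ry": 0,"rz": -3,"claw": 0.055,"x": 0.001,"y": -0.002,"z": 0.076}
    - {"rx": 0,"ry": 0,"rz": -3,"claw": 0.055,"x": 0.001,"y": -0.002,"z": 0.076}
    - {"rx": 0,"ry": 0,"rz": -3,"claw": 0.035,"x": 0.001,"y": -0.002,"z": 0.076}
    - {"rx": 0,"ry": 0,"rz": -3,"claw": 0.02,"x": 0.001,"y": -0.002,"z": 0.076}
    - {"rx": 0,"ry": 0,"rz": -3,"claw": 0.02,"x": 0.001,"y": -0.002,"z": 0.076}
    - {"rx": 0,"ry": 0,"rz": -3,"claw": 0.02,"x": 0.001,"y": -0.002,"z": 0.076}
    - {"rx": 0,"ry": 0,"rz": -3,"claw": 0.02,"x": 0.001,"y": -0.002,"z": 0.076}
    - {"rx": 0,"ry": 0,"rz": -3,"claw": 0.02,"x": 0.001,"y": -0.002,"z": 0.076}

```text
t: 8.82
tcp_pos: [0.515, 0.0969, 0.0059]
orientation: [3.054, -0.734, 0.002]
force: [-1.3, 0.3, 7.8]
gripper_width: 0.029
```

```bash
python3 - <<'E'
from h import *
s=arm.sense(); print(s['tcp_pos'],s['gripper_width'])
plan(w(0,.04,.07),-82.5);plan(w(0,.04,.021),-82.5)
E
```

```text
[0.51502555 0.09685165 0.0058646 ] 0.028995043609253354
[ 0.574 -0.082  0.07 ] -82.5 {'x': np.float64(0.1336), 'y': np.float64(0.1327), 'z': np.float64(-0.0639), 'rx': np.float64(0.0), 'ry': np.float64(-0.09), 'rz': np.float64(55.47)}
[ 0.574 -0.082  0.021] -82.5 {'x': np.float64(0.1335), 'y': np.float64(0.1327), 'z': np.float64(-0.0149), 'rx': np.float64(0.0), 'ry': np.float64(-0.09), 'rz': np.float64(55.47)}
```

Call:
play_rows:
  deltas:
    - {"rx": 0,"ry": 0,"rz": 0,"claw": 0.02,"x": 0,"y": 0,"z": -0.03}
    - {"rx": 0,"ry": 0,"rz": 0,"claw": 0.02,"x": 0,"y": 0,"z": -0.065}
    - {"rx": 0,"ry": 0,"rz": 7,"claw": 0.02,"x": 0.018,"y": 0.018,"z": -0.065}
    - {"rx": 0,"ry": 0,"rz": 14,"claw": 0.02,"x": 0.04,"y": 0.04,"z": -0.065}
    - {"rx": 0,"ry": 0,"rz": 21,"claw": 0.02,"x": 0.06,"y": 0.06,"z": -0.065}
    - {"rx": 0,"ry": 0,"rz": 28,"claw": 0.02,"x": 0.08,"y": 0.08,"z": -0.065}
    - {"rx": 0,"ry": 0,"rz": 35,"claw": 0.02,"x": 0.1,"y": 0.1,"z": -0.065}
    - {"rx": 0,"ry": 0,"rz": 42,"claw": 0.02,"x": 0.12,"y": 0.12,"z": -0.065}
    - {"rx": 0,"ry": 0,"rz": 49,"claw": 0.02,"x": 0.133,"y": 0.132,"z": -0.065}
    - {"rx": 0,"ry": 0,"rz": 55.5,"claw": 0.02,"x": 0.1335,"y": 0.1325,"z": -0.065}
    - {"rx": 0,"ry": 0,"rz": 55.5,"claw": 0.02,"x": 0.1335,"y": 0.1325,"z": -0.05}
    - {"rx": 0,"ry": 0,"rz": 55.5,"claw": 0.02,"x": 0.1335,"y": 0.1325,"z": -0.05}

```text
t: 9.82
tcp_pos: [0.572, -0.0813, 0.0533]
orientation: [2.359, -2.07, -0.004]
force: [-0.8, 0.3, -2.7]
gripper_width: 0.0291
```

```bash
python3 - <<'E'
from h import *
s=arm.sense(); print(s['tcp_pos'],s['gripper_width'])
plan(w(0,.04,.0225),-82.5)
E
```

```text
[ 0.5719906  -0.08127234  0.05325423] 0.029072172574270676
[ 0.574 -0.082  0.022] -82.5 {'x': np.float64(0.0009), 'y': np.float64(-0.0017), 'z': np.float64(0.0307), 'rx': np.float64(0.22), 'ry': np.float64(-0.01), 'rz': np.float64(-0.03)}
```

Call:
play_rows:
  deltas:
    - {"rx": 0,"ry": 0,"rz": 0,"claw": 0.02,"x": 0.001,"y": -0.0015,"z": 0.015}
    - {"rx": 0,"ry": 0,"rz": 0,"claw": 0.02,"x": 0.001,"y": -0.0015,"z": 0.028}
    - {"rx": 0,"ry": 0,"rz": 0,"claw": 0.02,"x": 0.001,"y": -0.0015,"z": 0.031}
    - {"rx": 0,"ry": 0,"rz": 0,"claw": 0.02,"x": 0.001,"y": -0.0015,"z": 0.031}
    - {"rx": 0,"ry": 0,"rz": 0,"claw": 0.045,"x": 0.001,"y": -0.0015,"z": 0.031}
    - {"rx": 0,"ry": 0,"rz": 0,"claw": 0.045,"x": 0.001,"y": -0.0015,"z": 0.031}
    - {"rx": 0,"ry": 0,"rz": 0,"claw": 0.045,"x": 0.001,"y": -0.0015,"z": 0.031}
    - {"rx": 0,"ry": 0,"rz": 0,"claw": 0.045,"x": 0.001,"y": -0.0015,"z": 0.01}
    - {"rx": 0,"ry": 0,"rz": 0,"claw": 0.045,"x": 0.001,"y": -0.0015,"z": -0.025}
    - {"rx": 0,"ry": 0,"rz": -6,"claw": 0.05,"x": -0.029,"y": 0.02,"z": -0.04}
    - {"rx": 0,"ry": 0,"rz": -12,"claw": 0.055,"x": -0.06,"y": 0.04,"z": -0.04}
    - {"rx": 0,"ry": 0,"rz": -18,"claw": 0.055,"x": -0.09,"y": 0.06,"z": -0.04}
    - {"rx": 0,"ry": 0,"rz": -24,"claw": 0.055,"x": -0.12,"y": 0.08,"z": -0.04}
    - {"rx": 0,"ry": 0,"rz": -29.5,"claw": 0.055,"x": -0.15,"y": 0.1,"z": -0.04}
    - {"rx": 0,"ry": 0,"rz": -29.5,"claw": 0.055,"x": -0.18,"y": 0.12,"z": -0.04}
    - {"rx": 0,"ry": 0,"rz": -29.5,"claw": 0.055,"x": -0.197,"y": 0.128,"z": -0.04}
    - {"rx": 0,"ry": 0,"rz": -29.5,"claw": 0.055,"x": -0.197,"y": 0.128,"z": -0.04}
    - {"rx": 0,"ry": 0,"rz": -29.5,"claw": 0.055,"x": -0.197,"y": 0.128,"z": -0.04}

```text
t: 11.32
tcp_pos: [0.4208, 0.0976, 0.0946]
orientation: [2.811, -1.4, 0.0]
force: [0.7, -0.9, 0.0]
gripper_width: 0.055
```

```bash
python3 - <<'E'
from h import *
s,im=snap('wrist','w5')
E
```

```text
wrist [0.4208 0.0976 0.0946] vmax 0.04 w 0.055
```

View pics/w5.png

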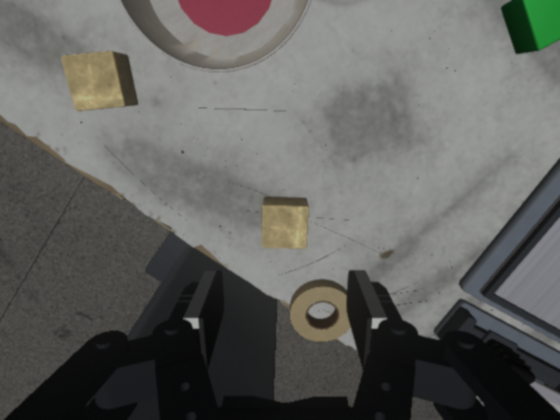

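```bash
python3 - <<'E'
from h import *
import pickle
s,im=pickle.load(open('w5.pkl','rb')); p=onz('wrist',(285.5,227.5),.022,s); print(p); plan((p[0],p[1],.006),-53.3)
p=onz('wrist',(95,81),.022,s); print('A',p)
E
```

```text
[0.42001556 0.09601109 0.022     ]
[0.42  0.096 0.006] -53.3 {'x': np.float64(-0.0008), 'y': np.float64(0.0016), 'z': np.float64(0.0886), 'rx': np.float64(0.04), 'ry': np.float64(-0.12), 'rz': np.float64(0.24)}
A [0.42595172 0.23688092 0.022     ]
```

Call:
play_rows:
  deltas:
    - {"rx": 0,"ry": 0,"rz": 0,"claw": 0.055,"x": -0.0008,"y": 0.0015,"z": 0.03}
    - {"rx": 0,"ry": 0,"rz": 0,"claw": 0.055,"x": -0.0008,"y": 0.0015,"z": 0.06}
    - {"rx": 0,"ry": 0,"rz": 0,"claw": 0.055,"x": -0.0008,"y": 0.0015,"z": 0.084}
    - {"rx": 0,"ry": 0,"rz": 0,"claw": 0.055,"x": -0.0008,"y": 0.0015,"z": 0.087}
    - {"rx": 0,"ry": 0,"rz": 0,"claw": 0.055,"x": -0.0008,"y": 0.0015,"z": 0.087}
    - {"rx": 0,"ry": 0,"rz": 0,"claw": 0.03,"x": -0.0008,"y": 0.0015,"z": 0.087}
    - {"rx": 0,"ry": 0,"rz": 0,"claw": 0.02,"x": -0.0008,"y": 0.0015,"z": 0.087}
    - {"rx": 0,"ry": 0,"rz": 0,"claw": 0.02,"x": -0.0008,"y": 0.0015,"z": 0.087}
    - {"rx": 0,"ry": 0,"rz": 0,"claw": 0.02,"x": -0.0008,"y": 0.0015,"z": 0.087}
    - {"rx": 0,"ry": 0,"rz": 0,"claw": 0.02,"x": -0.0008,"y": 0.0015,"z": 0.087}
    - {"rx": 0,"ry": 0,"rz": 0,"claw": 0.02,"x": -0.0008,"y": 0.0015,"z": 0.087}

```text
t: 12.28
tcp_pos: [0.4291, 0.0986, 0.0169]
orientation: [2.798, -1.397, -0.023]
force: [-1.0, 0.9, 8.1]
gripper_width: 0.0286
```

```bash
python3 - <<'E'
from h import *
s=arm.sense(); print(s['tcp_pos'],s['gripper_width'])
plan(w(0,.0,.07),-82.5);plan(w(0,.0,.023),-82.5)
E
```

```text
[0.42912305 0.0986252  0.01690001] 0.028560423678288156
[ 0.534 -0.087  0.07 ] -82.5 {'x': np.float64(0.2112), 'y': np.float64(0.0289), 'z': np.float64(-0.054), 'rx': np.float64(1.2), 'ry': np.float64(0.09), 'rz': np.float64(29.44)}
[ 0.534 -0.087  0.023] -82.5 {'x': np.float64(0.2115), 'y': np.float64(0.028), 'z': np.float64(-0.007), 'rx': np.float64(1.2), 'ry': np.float64(0.09), 'rz': np.float64(29.44)}
```

```bash
python3 - <<'E'
from h import *
s,im=snap('wrist','w6'); print(s['q'].round(3)); im=cams.camera('scene'); crop(im,170,150,300,290,4,'pics/s6.png')
E
```

```text
wrist [0.4291 0.0986 0.0169] vmax 0.002 w 0.0286
[-0.358  0.907  0.046  2.232 -1.     0.043 -0.256]
```

View pics/w6.png

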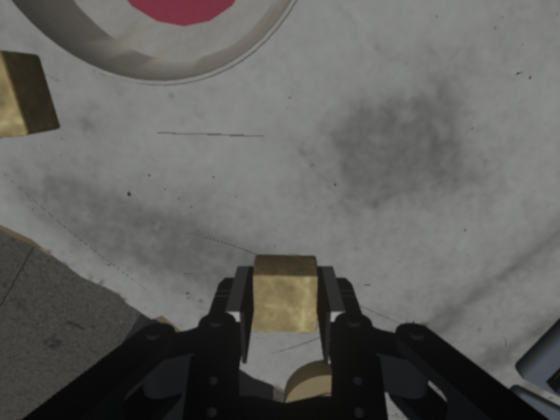

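View pics/s6.png

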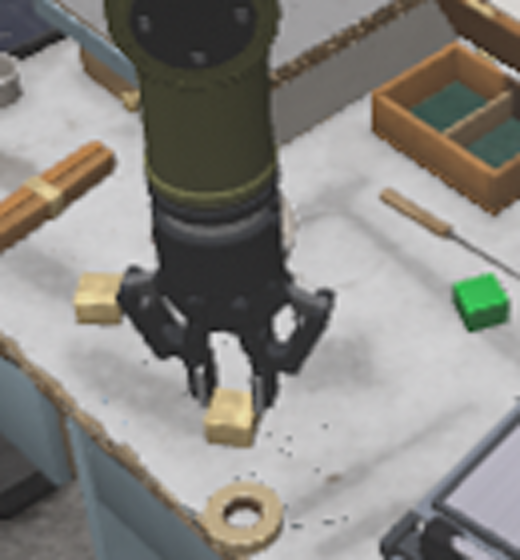

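Call:
play_rows:
  newtons: 60
  deltas:
    - {"rx": 0,"ry": 0,"rz": 0,"claw": 0.02,"x": 0.0,"y": -0.0,"z": 0}
    - {"rx": 0,"ry": 0,"rz": 0,"claw": 0.02,"x": 0.0,"y": -0.0,"z": -0.01}
    - {"rx": 0,"ry": 0,"rz": 0,"claw": 0.02,"x": 0.0,"y": 0,"z": -0.025}
    - {"rx": 0,"ry": 0,"rz": 0,"claw": 0.02,"x": 0.0,"y": 0,"z": -0.04}
    - {"rx": 0,"ry": 0,"rz": 0,"claw": 0.02,"x": 0.02,"y": 0,"z": -0.06}
    - {"rx": 0,"ry": 0,"rz": 0,"claw": 0.02,"x": 0.04,"y": 0,"z": -0.07}
    - {"rx": 0,"ry": 0,"rz": 0,"claw": 0.02,"x": 0.06,"y": 0,"z": -0.08}
    - {"rx": 0,"ry": 0,"rz": 0,"claw": 0.02,"x": 0.06,"y": 0,"z": -0.08}

```text
t: 13.05
tcp_pos: [0.4712, 0.0475, 0.0979]
orientation: [2.795, -1.403, -0.01]
force: [0.5, -1.2, -1.0]
gripper_width: 0.0274
```

```bash
python3 - <<'E'
from h import *
s,im=snap('wrist','w7'); print(s['q'].round(3)); plan(w(0,.0087,.07),-82.5)
E
```

```text
wrist [0.4712 0.0475 0.0979] vmax 0.093 w 0.0274
[-0.453  0.793  0.419  2.133 -0.825  0.394 -0.291]
[ 0.543 -0.086  0.07 ] -82.5 {'x': np.float64(0.1529), 'y': np.float64(0.0218), 'z': np.float64(0.0266), 'rx': np.float64(1.04), 'ry': np.float64(-0.07), 'rz': np.float64(29.29)}
```

View pics/w7.png

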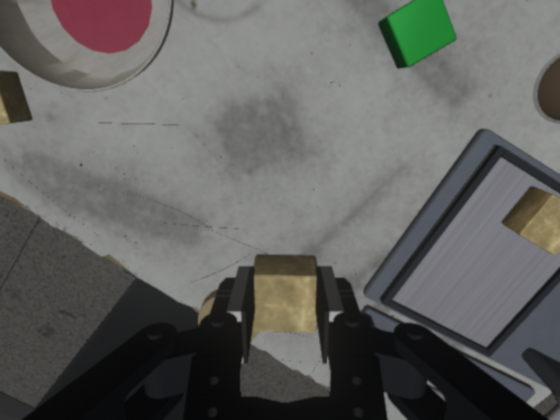

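```bash
python3 - <<'E'
from h import *
import pickle
s,im=pickle.load(open('w7.pkl','rb')); M=R.from_rotvec(s['orientation']).as_matrix()
for z in (-.005,-.01,-.015):
  W=[]
  for uv in [(285.5,303),(253,275),(318,275),(253,332),(318,332)]:
    c,d=ray('wrist',uv,s); c=M.T@(c-s['tcp_pos']); d=M.T@d; W.append(c+d*(z-c[2])/d[2])
  W=np.array(W); print(z,W.round(4).tolist())
E
```

```text
-0.005 [[0.0006, 0.0078, -0.005], [-0.0136, -0.0063, -0.005], [0.0149, -0.0064, -0.005], [-0.0145, 0.0235, -0.005], [0.0158, 0.0234, -0.005]]
-0.01 [[0.0006, 0.0046, -0.01], [-0.0131, -0.0091, -0.01], [0.0143, -0.0091, -0.01], [-0.0139, 0.0196, -0.01], [0.0152, 0.0196, -0.01]]
-0.015 [[0.0006, 0.0013, -0.015], [-0.0126, -0.0118, -0.015], [0.0138, -0.0119, -0.015], [-0.0134, 0.0158, -0.015], [0.0146, 0.0158, -0.015]]
```

Call:
play_rows:
  deltas:
    - {"rx": 0,"ry": 0,"rz": 7,"claw": 0.02,"x": 0.03,"y": 0.005,"z": 0}
    - {"rx": 0.5,"ry": 0,"rz": 14,"claw": 0.02,"x": 0.06,"y": 0.009,"z": 0}
    - {"rx": 1,"ry": 0,"rz": 21,"claw": 0.02,"x": 0.09,"y": 0.013,"z": 0.0}
    - {"rx": 1,"ry": 0,"rz": 28,"claw": 0.02,"x": 0.12,"y": 0.017,"z": 0.0}
    - {"rx": 1,"ry": 0,"rz": 29.3,"claw": 0.02,"x": 0.145,"y": 0.021,"z": 0.01}
    - {"rx": 1,"ry": 0,"rz": 29.3,"claw": 0.02,"x": 0.153,"y": 0.022,"z": 0.027}
    - {"rx": 1,"ry": 0,"rz": 29.3,"claw": 0.02,"x": 0.153,"y": 0.022,"z": 0.045}
    - {"rx": 1,"ry": 0,"rz": 29.3,"claw": 0.02,"x": 0.153,"y": 0.022,"z": 0.05}
    - {"rx": 1,"ry": 0,"rz": 29.3,"claw": 0.02,"x": 0.153,"y": 0.022,"z": 0.05}

```text
t: 13.85
tcp_pos: [0.5382, -0.0826, 0.043]
orientation: [2.362, -2.065, -0.014]
force: [-0.7, -1.0, -1.5]
gripper_width: 0.0273
```

```bash
python3 - <<'E'
from h import *
s,im=snap('wrist','w8'); print(own(s['tcp_pos'])); plan(w(0,.008,.034),-82.5)
plan(np.r_[.426,.237,.12],-49)
E
```

```text
wrist [ 0.5382 -0.0826  0.043 ] vmax 0.04 w 0.0273
[-0.00399935  0.00472673]
[ 0.542 -0.086  0.034] -82.5 {'x': np.float64(0.0036), 'y': np.float64(-0.0026), 'z': np.float64(0.0099), 'rx': np.float64(0.42), 'ry': np.float64(0.19), 'rz': np.float64(0.18)}
[0.426 0.237 0.12 ] -49 {'x': np.float64(-0.3324), 'y': np.float64(0.0697), 'z': np.float64(-0.0745), 'rx': np.float64(0.35), 'ry': np.float64(0.3), 'rz': np.float64(-33.32)}
```

View pics/w8.png

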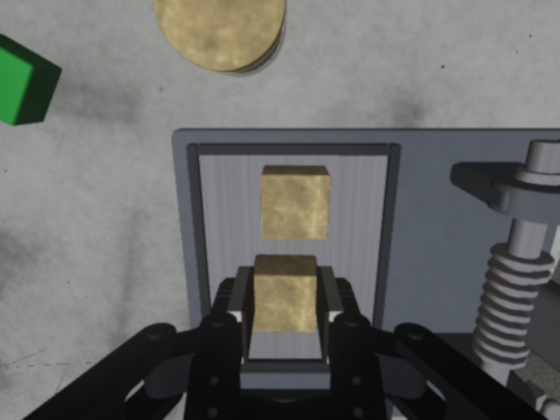

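Call:
play_rows:
  deltas:
    - {"rx": 0.4,"ry": 0,"rz": 0,"claw": 0.02,"x": 0.003,"y": -0.003,"z": 0.004}
    - {"rx": 0.4,"ry": 0,"rz": 0,"claw": 0.02,"x": 0.003,"y": -0.003,"z": 0.009}
    - {"rx": 0.4,"ry": 0,"rz": 0,"claw": 0.02,"x": 0.003,"y": -0.003,"z": 0.0105}
    - {"rx": 0.4,"ry": 0,"rz": 0,"claw": 0.02,"x": 0.003,"y": -0.003,"z": 0.0105}
    - {"rx": 0.4,"ry": 0,"rz": 0,"claw": 0.045,"x": 0.003,"y": -0.003,"z": 0.0105}
    - {"rx": 0.4,"ry": 0,"rz": 0,"claw": 0.045,"x": 0.003,"y": -0.003,"z": 0.0105}
    - {"rx": 0.4,"ry": 0,"rz": 0,"claw": 0.045,"x": 0.003,"y": -0.003,"z": 0.0105}
    - {"rx": 0.4,"ry": 0,"rz": 0,"claw": 0.045,"x": 0.003,"y": -0.003,"z": -0.01}
    - {"rx": 0.4,"ry": 0,"rz": 0,"claw": 0.045,"x": 0.003,"y": -0.003,"z": -0.04}
    - {"rx": 0.4,"ry": 0,"rz": -4,"claw": 0.05,"x": -0.03,"y": 0.005,"z": -0.06}
    - {"rx": 0.4,"ry": 0,"rz": -8,"claw": 0.055,"x": -0.065,"y": 0.012,"z": -0.08}
    - {"rx": 0.4,"ry": 0,"rz": -12,"claw": 0.055,"x": -0.1,"y": 0.02,"z": -0.1}
    - {"rx": 0.4,"ry": 0,"rz": -16,"claw": 0.055,"x": -0.14,"y": 0.03,"z": -0.1}
    - {"rx": 0.4,"ry": 0,"rz": -20,"claw": 0.055,"x": -0.18,"y": 0.037,"z": -0.1}
    - {"rx": 0.4,"ry": 0,"rz": -24,"claw": 0.055,"x": -0.22,"y": 0.045,"z": -0.1}
    - {"rx": 0.4,"ry": 0,"rz": -28,"claw": 0.055,"x": -0.26,"y": 0.053,"z": -0.1}
    - {"rx": 0.4,"ry": 0,"rz": -32,"claw": 0.055,"x": -0.3,"y": 0.062,"z": -0.1}
    - {"rx": 0.4,"ry": 0.3,"rz": -33.3,"claw": 0.055,"x": -0.325,"y": 0.069,"z": -0.1}
    - {"rx": 0.4,"ry": 0.3,"rz": -33.3,"claw": 0.055,"x": -0.325,"y": 0.069,"z": -0.1}

```text
t: 15.48
tcp_pos: [0.4254, 0.2358, 0.1445]
orientation: [-2.864, 1.286, 0.002]
force: [-0.0, 0.8, -0.3]
gripper_width: 0.055
```

```bash
python3 - <<'E'
from h import *
s,im=snap('wrist','w9'); print(s['q'].round(3)); blocks(im,s)
E
```

```text
wrist [0.4254 0.2358 0.1445] vmax 0.085 w 0.055
[-0.918  0.729  0.534  2.083 -0.747  0.526 -0.671]
px [282. 202.] area 1220.5 ctr [0.4251 0.2378] sides [0.0285 0.0287] yaw 41.7
px [195.  68.] area 410.5 ctr [0.4573 0.3473] sides [0.0118 0.0253] yaw 89.7
```

View pics/w9.png

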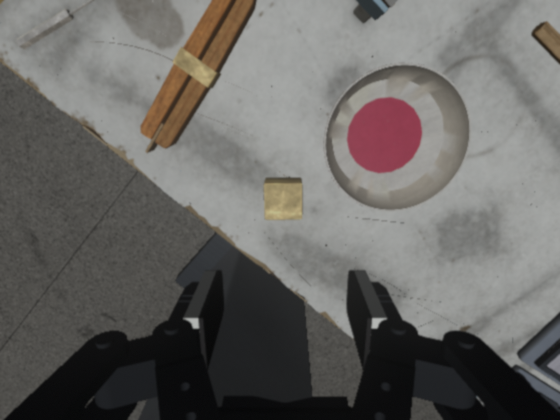

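```bash
python3 - <<'E'
from h import *
import pickle
s,im=pickle.load(open('w9.pkl','rb')); p=onz('wrist',(283,200),.022,s); print(p); plan((p[0],p[1],.0065),-48.7)
E
```

```text
[0.42626817 0.23829663 0.022     ]
[0.426 0.238 0.006] -48.7 {'x': np.float64(-0.0055), 'y': np.float64(-0.0031), 'z': np.float64(0.1384), 'rx': np.float64(-0.08), 'ry': np.float64(-0.07), 'rz': np.float64(0.06)}
```

Call:
play_rows:
  newtons: 40
  deltas:
    - {"rx": 0,"ry": 0,"rz": 0,"claw": 0.055,"x": -0.004,"y": -0.003,"z": 0.03}
    - {"rx": 0,"ry": 0,"rz": 0,"claw": 0.055,"x": -0.004,"y": -0.003,"z": 0.065}
    - {"rx": 0,"ry": 0,"rz": 0,"claw": 0.055,"x": -0.004,"y": -0.003,"z": 0.095}
    - {"rx": 0,"ry": 0,"rz": 0,"claw": 0.055,"x": -0.004,"y": -0.003,"z": 0.1}
    - {"rx": 0,"ry": 0,"rz": 0,"claw": 0.055,"x": -0.004,"y": -0.003,"z": 0.1}
    - {"rx": 0,"ry": 0,"rz": 0,"claw": 0.055,"x": -0.004,"y": -0.003,"z": 0.1}

```text
t: 16.03
tcp_pos: [0.43, 0.2322, 0.0459]
orientation: [2.856, -1.308, 0.007]
force: [-0.2, -0.3, 0.3]
gripper_width: 0.0553
```

```bash
python3 - <<'E'
from h import *
s,im=snap('wrist','w10'); print(s['q'].round(3)); blocks(im,s); plan((.4263,.2383,.0065),-48.7)
E
```

```text
wrist [0.43   0.2322 0.0459] vmax 0.024 w 0.0553
[-0.757  0.879  0.276  2.118 -0.919  0.262 -0.535]
px [270. 264.] area 729.5 ctr [0.4233 0.2357] sides [0.0272 0.0227] yaw 40.7
px [136.  69.] area 453.0 ctr [0.4572 0.3412] sides [0.0089 0.0122] yaw 80.0
[0.426 0.238 0.006] -48.7 {'x': np.float64(-0.007), 'y': np.float64(-0.0006), 'z': np.float64(0.0399), 'rx': np.float64(-0.17), 'ry': np.float64(-0.26), 'rz': np.float64(-0.45)}
```

View pics/w10.png

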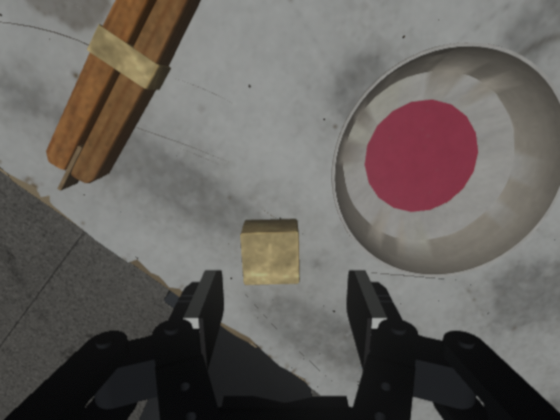

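```bash
python3 - <<'E'
from h import *
import pickle
s,im=pickle.load(open('w10.pkl','rb')); p=onz('wrist',(271,258),.022,s); print(p); plan((p[0],p[1],.007),-48.7)
E
```

```text
[0.42589152 0.23757791 0.022     ]
[0.426 0.238 0.007] -48.7 {'x': np.float64(-0.0068), 'y': np.float64(0.0002), 'z': np.float64(0.0394), 'rx': np.float64(-0.17), 'ry': np.float64(-0.26), 'rz': np.float64(-0.45)}
```

Call:
play_rows:
  newtons: 40
  deltas:
    - {"rx": 0,"ry": 0,"rz": 0,"claw": 0.055,"x": -0.0065,"y": 0,"z": 0.003}
    - {"rx": 0,"ry": 0,"rz": 0,"claw": 0.055,"x": -0.0065,"y": 0,"z": 0.02}
    - {"rx": 0,"ry": 0,"rz": 0,"claw": 0.055,"x": -0.0065,"y": 0,"z": 0.035}
    - {"rx": 0,"ry": 0,"rz": 0,"claw": 0.055,"x": -0.0065,"y": 0,"z": 0.039}
    - {"rx": 0,"ry": 0,"rz": 0,"claw": 0.055,"x": -0.0065,"y": 0,"z": 0.039}
    - {"rx": 0,"ry": 0,"rz": 0,"claw": 0.03,"x": -0.0065,"y": 0,"z": 0.039}
    - {"rx": 0,"ry": 0,"rz": 0,"claw": 0.02,"x": -0.0065,"y": 0,"z": 0.039}
    - {"rx": 0,"ry": 0,"rz": 0,"claw": 0.02,"x": -0.0065,"y": 0,"z": 0.039}
    - {"rx": 0,"ry": 0,"rz": 0,"claw": 0.02,"x": -0.0065,"y": 0,"z": 0.039}
    - {"rx": 0,"ry": 0,"rz": 0,"claw": 0.02,"x": -0.0065,"y": 0,"z": 0.039}

```text
t: 16.92
tcp_pos: [0.4253, 0.2384, 0.0071]
orientation: [-2.857, 1.304, -0.007]
force: [0.4, 0.0, 7.3]
gripper_width: 0.0294
```

```bash
python3 - <<'E'
from h import *
s=arm.sense(); print(s['q'].round(3)); plan(w(0,-.04,.1),-82.5);plan(w(0,-.04,.024),-82.5)
E
```

```text
[-0.693  0.941  0.142  2.121 -0.941  0.138 -0.53 ]
[ 0.494 -0.092  0.1  ] -82.5 {'x': np.float64(0.2955), 'y': np.float64(0.1644), 'z': np.float64(-0.0922), 'rx': np.float64(-0.22), 'ry': np.float64(-0.16), 'rz': np.float64(33.45)}
[ 0.494 -0.092  0.024] -82.5 {'x': np.float64(0.2952), 'y': np.float64(0.1646), 'z': np.float64(-0.0162), 'rx': np.float64(-0.22), 'ry': np.float64(-0.16), 'rz': np.float64(33.45)}
```

Call:
play_rows:
  deltas:
    - {"rx": 0,"ry": 0,"rz": 0,"claw": 0.02,"x": 0,"y": 0,"z": -0.03}
    - {"rx": 0,"ry": 0,"rz": 0,"claw": 0.02,"x": 0.01,"y": 0.005,"z": -0.065}
    - {"rx": 0,"ry": 0,"rz": 4,"claw": 0.02,"x": 0.04,"y": 0.02,"z": -0.092}
    - {"rx": 0,"ry": 0,"rz": 8,"claw": 0.02,"x": 0.075,"y": 0.04,"z": -0.092}
    - {"rx": 0,"ry": 0,"rz": 12,"claw": 0.02,"x": 0.11,"y": 0.06,"z": -0.092}
    - {"rx": 0,"ry": 0,"rz": 16,"claw": 0.02,"x": 0.145,"y": 0.08,"z": -0.092}
    - {"rx": 0,"ry": 0,"rz": 20,"claw": 0.02,"x": 0.18,"y": 0.1,"z": -0.092}
    - {"rx": 0,"ry": 0,"rz": 24,"claw": 0.02,"x": 0.215,"y": 0.12,"z": -0.092}
    - {"rx": 0,"ry": 0,"rz": 28,"claw": 0.02,"x": 0.25,"y": 0.14,"z": -0.092}
    - {"rx": 0,"ry": 0,"rz": 32,"claw": 0.02,"x": 0.28,"y": 0.155,"z": -0.085}
    - {"rx": 0,"ry": 0,"rz": 33.4,"claw": 0.02,"x": 0.295,"y": 0.1645,"z": -0.065}
    - {"rx": 0,"ry": 0,"rz": 33.4,"claw": 0.02,"x": 0.2955,"y": 0.1645,"z": -0.045}
    - {"rx": 0,"ry": 0,"rz": 33.4,"claw": 0.02,"x": 0.2955,"y": 0.1645,"z": -0.04}
    - {"rx": 0,"ry": 0,"rz": 33.4,"claw": 0.02,"x": 0.2955,"y": 0.1645,"z": -0.04}
    - {"rx": 0,"ry": 0,"rz": 33.4,"claw": 0.02,"x": 0.2955,"y": 0.1645,"z": -0.04}

```text
t: 18.17
tcp_pos: [0.4938, -0.0916, 0.0471]
orientation: [-2.363, 2.068, -0.003]
force: [0.1, -0.3, -1.9]
gripper_width: 0.0289
```

```bash
python3 - <<'E'
from h import *
s,im=snap('wrist','w11'); print(own(s['tcp_pos']),s['q'].round(2)); plan(w(0,-.04,.024),-82.5)
E
```

```text
wrist [ 0.4938 -0.0916  0.0471] vmax 0.017 w 0.0289
[-0.0008891  -0.04038151] [-0.1   0.89  0.33  2.08 -0.93  0.32 -0.43]
[ 0.494 -0.092  0.024] -82.5 {'x': np.float64(0.0008), 'y': np.float64(0.0001), 'z': np.float64(0.0235), 'rx': np.float64(-0.19), 'ry': np.float64(-0.08), 'rz': np.float64(0.14)}
```

View pics/w11.png

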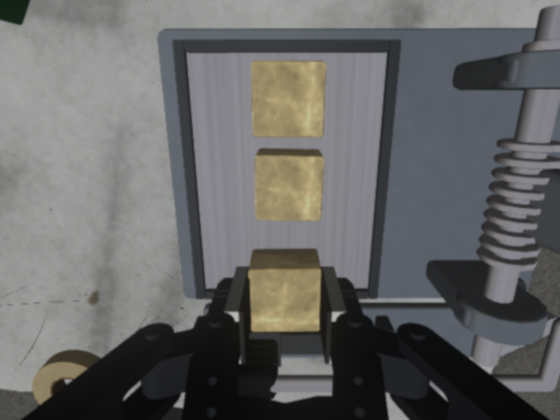

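Call:
play_rows:
  deltas:
    - {"rx": 0,"ry": 0,"rz": 0,"claw": 0.02,"x": 0.0008,"y": 0,"z": 0.015}
    - {"rx": 0,"ry": 0,"rz": 0,"claw": 0.02,"x": 0.0008,"y": 0,"z": 0.023}
    - {"rx": 0,"ry": 0,"rz": 0,"claw": 0.02,"x": 0.0008,"y": 0,"z": 0.0235}
    - {"rx": 0,"ry": 0,"rz": 0,"claw": 0.02,"x": 0.0008,"y": 0,"z": 0.0235}
    - {"rx": 0,"ry": 0,"rz": 0,"claw": 0.045,"x": 0.0008,"y": 0,"z": 0.0235}
    - {"rx": 0,"ry": 0,"rz": 0,"claw": 0.045,"x": 0.0008,"y": 0,"z": 0.0235}
    - {"rx": 0,"ry": 0,"rz": 0,"claw": 0.045,"x": 0.0008,"y": 0,"z": 0.0235}
    - {"rx": 0,"ry": 0,"rz": 0,"claw": 0.045,"x": 0.0008,"y": 0,"z": 0.0}
    - {"rx": 0,"ry": 0,"rz": 0,"claw": 0.045,"x": 0.0008,"y": 0,"z": -0.035}
    - {"rx": 0,"ry": 0,"rz": 0,"claw": 0.04,"x": 0.0008,"y": 0,"z": -0.07}
    - {"rx": 0,"ry": 0,"rz": 0,"claw": 0.035,"x": 0.0008,"y": 0,"z": -0.1}
    - {"rx": 0,"ry": 0,"rz": 0,"claw": 0.034,"x": 0.0008,"y": 0,"z": -0.11}
    - {"rx": 0,"ry": 0,"rz": 0,"claw": 0.034,"x": 0.0008,"y": 0,"z": -0.11}

```text
t: 19.3
tcp_pos: [0.4954, -0.0937, 0.1593]
orientation: [-2.36, 2.068, -0.013]
force: [-0.5, 0.2, -1.2]
gripper_width: 0.0341
```

```bash
cat >> h.py <<'E'
def plan2(P,yaw,tilt):
    "tilt: deg about tool y after yaw"
    s,M=tool(); d=M.T@(np.asarray(P)-s['tcp_pos'])
    c,q=np.cos(np.radians(yaw)),np.sin(np.radians(yaw)); Mt=np.array([[c,q,0],[q,-c,0],[0,0,-1.]])@R.from_euler('y',tilt,degrees=True).as_matrix()
    r=R.from_matrix(M.T@Mt).as_rotvec(degrees=True); print(np.round(P,3),yaw,'xyz',d.round(4),'r',r.round(2))
E
python3 - <<'E'
from h import *
s,im=snap('wrist','w12'); print(s['q'].round(2)); plan(w(-.015,-.0955,.16),7.5);plan2(w(-.015,-.0955,.15),7.5,-6)
E
```

```text
wrist [ 0.4954 -0.0937  0.1593] vmax 0.07 w 0.0341
[-0.26  0.73  0.6   2.03 -0.73  0.59 -0.59]
[ 0.437 -0.085  0.16 ] 7.5 {'x': np.float64(-0.0157), 'y': np.float64(0.0555), 'z': np.float64(-0.0028), 'rx': np.float64(-0.13), 'ry': np.float64(-0.34), 'rz': np.float64(-89.92)}
[ 0.437 -0.085  0.15 ] 7.5 xyz [-0.0158  0.0556  0.0072] r [ -4.83  -5.05 -89.82]
```

View pics/w12.png

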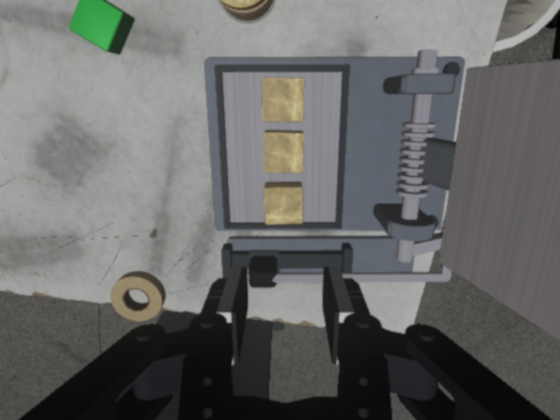

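```bash
python3 - <<'E'
from h import *
import pickle
s,im=pickle.load(open('w12.pkl','rb'))
for uv in [(284,100),(284,154),(284,205)]: print(own(onz('wrist',uv,.038,s)))
for uv in [(218,65),(349,65),(343,229),(220,230)]: print('rim',own(onz('wrist',uv,.02,s)))
crop(im,200,200,400,300,4,'pics/w12c.png')
for uv in [(264,266)]: print('grip',own(onz('wrist',uv,.051,s)))
E
```

```text
[0.00150872 0.03883916]
[0.00155116 0.00037416]
[ 0.00159513 -0.03947214]
rim [-0.04723692  0.06317622]
rim [0.0496192  0.06338156]
rim [ 0.05207778 -0.06645895]
rim [-0.052976   -0.06738167]
grip [-0.01413821 -0.08574243]
```

View pics/w12c.png

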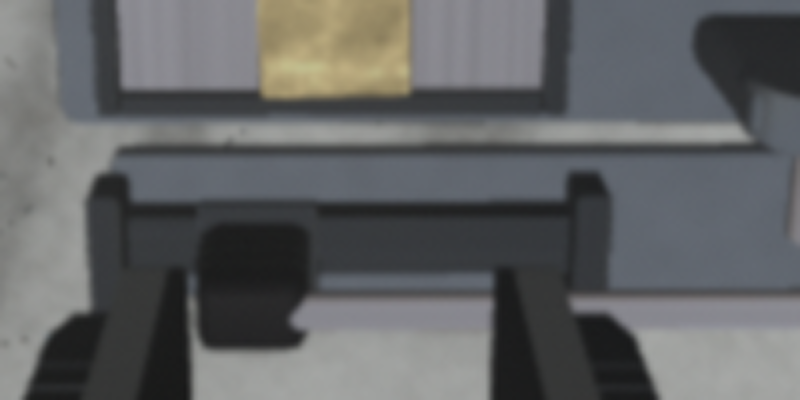

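Call:
play_rows:
  newtons: 40
  deltas:
    - {"rx": 0,"ry": 0,"rz": -7,"claw": 0.034,"x": -0.002,"y": 0.005,"z": 0}
    - {"rx": 0,"ry": 0,"rz": -14,"claw": 0.034,"x": -0.004,"y": 0.01,"z": 0}
    - {"rx": 0,"ry": 0,"rz": -21,"claw": 0.034,"x": -0.006,"y": 0.015,"z": 0}
    - {"rx": 0,"ry": 0,"rz": -28,"claw": 0.034,"x": -0.008,"y": 0.02,"z": 0}
    - {"rx": -0.5,"ry": -0.5,"rz": -35,"claw": 0.034,"x": -0.01,"y": 0.025,"z": 0}
    - {"rx": -1,"ry": -1,"rz": -42,"claw": 0.034,"x": -0.012,"y": 0.03,"z": 0}
    - {"rx": -1.5,"ry": -1.5,"rz": -49,"claw": 0.034,"x": -0.013,"y": 0.035,"z": 0}
    - {"rx": -2,"ry": -2,"rz": -56,"claw": 0.034,"x": -0.014,"y": 0.04,"z": 0}
    - {"rx": -2.5,"ry": -2.5,"rz": -63,"claw": 0.034,"x": -0.015,"y": 0.045,"z": 0}
    - {"rx": -3,"ry": -3,"rz": -70,"claw": 0.034,"x": -0.0155,"y": 0.05,"z": 0}
    - {"rx": -4,"ry": -4,"rz": -77,"claw": 0.034,"x": -0.0158,"y": 0.054,"z": 0.005}
    - {"rx": -4.5,"ry": -4.7,"rz": -84,"claw": 0.034,"x": -0.0158,"y": 0.0555,"z": 0.007}
    - {"rx": -4.8,"ry": -5,"rz": -89.8,"claw": 0.034,"x": -0.0158,"y": 0.0555,"z": 0.02}
    - {"rx": -4.8,"ry": -5,"rz": -89.8,"claw": 0.034,"x": -0.0158,"y": 0.0555,"z": 0.04}
    - {"rx": -4.8,"ry": -5,"rz": -89.8,"claw": 0.034,"x": -0.0158,"y": 0.0555,"z": 0.05}
    - {"rx": -4.8,"ry": -5,"rz": -89.8,"claw": 0.034,"x": -0.0158,"y": 0.0555,"z": 0.05}
    - {"rx": -4.8,"ry": -5,"rz": -89.8,"claw": 0.034,"x": -0.0158,"y": 0.0555,"z": 0.05}

```text
t: 20.77
tcp_pos: [0.4357, -0.0847, 0.1053]
orientation: [3.125, 0.203, -0.171]
force: [0.2, -0.3, 0.5]
gripper_width: 0.0341
```

```bash
python3 - <<'E'
from h import *
s,im=snap('wrist','w13'); print(s['q'].round(2)); plan2(w(-.0145,-.0955,.034),7.5,-6); plan2(w(-.0145,-.0955,.034),7.5,-3);print(proj('wrist',w(-.0145,-.0955,.051),s))
E
```

```text
wrist [ 0.4357 -0.0847  0.1053] vmax 0.033 w 0.0341
[-0.02  0.74  0.15  2.12 -0.2   0.4   0.42]
[ 0.437 -0.085  0.034] 7.5 xyz [0.0089 0.0006 0.0715] r [-0.08  0.18 -0.08]
[ 0.437 -0.085  0.034] 7.5 xyz [0.0089 0.0006 0.0715] r [-0.08  3.18 -0.08]
[297.3259106  237.60463265]
```

View pics/w13.png

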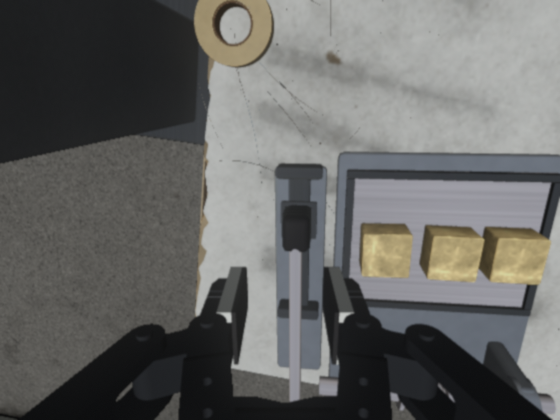

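Call:
play_rows:
  newtons: 40
  deltas:
    - {"rx": 0,"ry": 1,"rz": 0,"claw": 0.034,"x": 0.004,"y": 0.0006,"z": 0.025}
    - {"rx": 0,"ry": 2,"rz": 0,"claw": 0.034,"x": 0.008,"y": 0.0006,"z": 0.05}
    - {"rx": 0,"ry": 2,"rz": 0,"claw": 0.034,"x": 0.0092,"y": 0.0006,"z": 0.07}
    - {"rx": 0,"ry": 2,"rz": 0,"claw": 0.034,"x": 0.0092,"y": 0.0006,"z": 0.075}
    - {"rx": 0,"ry": 2,"rz": 0,"claw": 0.034,"x": 0.0092,"y": 0.0006,"z": 0.075}
    - {"rx": 0,"ry": 2,"rz": 0,"claw": 0.015,"x": 0.0092,"y": 0.0006,"z": 0.075}
    - {"rx": 0,"ry": 2,"rz": 0,"claw": 0.008,"x": 0.0092,"y": 0.0006,"z": 0.075}
    - {"rx": 0,"ry": 2,"rz": 0,"claw": 0.008,"x": 0.0092,"y": 0.0006,"z": 0.075}
    - {"rx": 0,"ry": 2,"rz": 0,"claw": 0.008,"x": 0.0092,"y": 0.0006,"z": 0.075}
    - {"rx": 0,"ry": 2,"rz": 0,"claw": 0.008,"x": 0.0092,"y": 0.0006,"z": 0.075}

```text
t: 21.65
tcp_pos: [0.4352, -0.0858, 0.0322]
orientation: [3.129, 0.202, -0.119]
force: [-6.8, -1.7, -1.8]
gripper_width: 0.0157
```

```bash
python3 - <<'E'
from h import *
s=arm.sense(); print(s['q'].round(2),own(s['tcp_pos']),s['torque']); plan2(w(.0305,-.0955,.0305),7.5,-4)
E
```

```text
[ 0.04  0.88  0.07  2.17 -0.23  0.17  0.44] [-0.01427237 -0.09773096] [-0.19086254  0.64115558  0.10131279]
[ 0.443 -0.13   0.03 ] 7.5 xyz [0.0024 0.0448 0.0015] r [-0.04  0.35 -0.1 ]
```

Call:
play_rows:
  deltas:
    - {"rx": 0,"ry": 0,"rz": 0,"claw": 0.008,"x": -0.001,"y": 0.008,"z": 0}
    - {"rx": 0,"ry": 0,"rz": 0,"claw": 0.008,"x": -0.001,"y": 0.016,"z": 0}
    - {"rx": 0,"ry": 0,"rz": 0,"claw": 0.008,"x": -0.001,"y": 0.024,"z": 0}
    - {"rx": 0,"ry": 0,"rz": 0,"claw": 0.008,"x": -0.001,"y": 0.032,"z": 0}
    - {"rx": 0,"ry": 0,"rz": 0,"claw": 0.008,"x": -0.001,"y": 0.04,"z": 0}
    - {"rx": 0,"ry": 0,"rz": 0,"claw": 0.008,"x": -0.001,"y": 0.046,"z": 0}
    - {"rx": 0,"ry": 0,"rz": 0,"claw": 0.008,"x": -0.001,"y": 0.048,"z": 0}
    - {"rx": 0,"ry": 0,"rz": 0,"claw": 0.008,"x": -0.001,"y": 0.049,"z": 0}
    - {"rx": 0,"ry": 0,"rz": 0,"claw": 0.008,"x": -0.001,"y": 0.049,"z": 0}
    - {"rx": 0,"ry": 0,"rz": 0,"claw": 0.008,"x": -0.001,"y": 0.049,"z": 0}

```text
t: 22.48
tcp_pos: [0.4408, -0.1271, 0.0322]
orientation: [-3.126, -0.212, 0.121]
force: [-5.0, 15.9, 6.2]
gripper_width: 0.0157
```

```bash
python3 - <<'E'
from h import *
s=arm.sense(); print(s['q'].round(2),own(s['tcp_pos']),s['force'],s['gripper_width'])
E
```

```text
[ 0.13  0.88  0.07  2.13 -0.19  0.21  0.5 ] [ 0.02740606 -0.09760427] [-5.03771799 15.89826788  6.18796527] 0.015660659846183058
```

Call:
play_rows:
  deltas:
    - {"rx": 0,"ry": 0,"rz": 0,"claw": 0.008,"x": 0,"y": 0.004,"z": 0}
    - {"rx": 0,"ry": 0,"rz": 0,"claw": 0.008,"x": 0,"y": 0.004,"z": 0}
    - {"rx": 0,"ry": 0,"rz": 0,"claw": 0.008,"x": 0,"y": 0.0,"z": 0}
    - {"rx": 0,"ry": 0,"rz": 0,"claw": 0.034,"x": 0,"y": 0,"z": 0}
    - {"rx": 0,"ry": 0,"rz": 0,"claw": 0.034,"x": 0,"y": 0,"z": 0}
    - {"rx": 0,"ry": 0,"rz": 0,"claw": 0.034,"x": 0,"y": 0,"z": 0}
    - {"rx": 0,"ry": 0,"rz": 0,"claw": 0.034,"x": 0,"y": 0,"z": -0.02}
    - {"rx": 0,"ry": 0,"rz": 0,"claw": 0.034,"x": 0,"y": 0,"z": -0.05}
    - {"rx": 0,"ry": 0,"rz": 0,"claw": 0.034,"x": 0,"y": -0.01,"z": -0.08}
    - {"rx": 0,"ry": 0,"rz": 0,"claw": 0.034,"x": 0,"y": -0.03,"z": -0.11}
    - {"rx": 0,"ry": 0,"rz": 0,"claw": 0.034,"x": 0.01,"y": -0.03,"z": -0.14}
    - {"rx": 0,"ry": 0,"rz": 0,"claw": 0.034,"x": 0.02,"y": -0.03,"z": -0.17}
    - {"rx": 0,"ry": 0,"rz": 0,"claw": 0.034,"x": 0.03,"y": -0.03,"z": -0.2}
    - {"rx": 0,"ry": 0,"rz": 0,"claw": 0.034,"x": 0.03,"y": -0.03,"z": -0.2}
    - {"rx": 0,"ry": 0,"rz": 0,"claw": 0.034,"x": 0.03,"y": -0.03,"z": -0.2}

```text
t: 23.73
tcp_pos: [0.4855, -0.0998, 0.2304]
orientation: [3.127, 0.202, -0.102]
force: [0.0, 0.1, 0.1]
gripper_width: 0.034
```

```bash
python3 - <<'E'
from h import *
s,im=snap('wrist','w14'); print(s['q'].round(2),own(s['tcp_pos'])); print(proj('wrist',w(.0305,-.0955,.051),s),proj('wrist',w(.0255,-.0955,.051),s))
crop(im,210,100,400,340,2.4,'pics/w14c.png')
E
```

```text
wrist [ 0.4855 -0.0998  0.2304] vmax 0.073 w 0.034
[-0.04  0.56  0.22  1.91 -0.14  0.76  0.39] [ 0.00616614 -0.04977   ]
[249.65758366 207.93117283] [249.48309073 202.98145071]
```

View pics/w14.png

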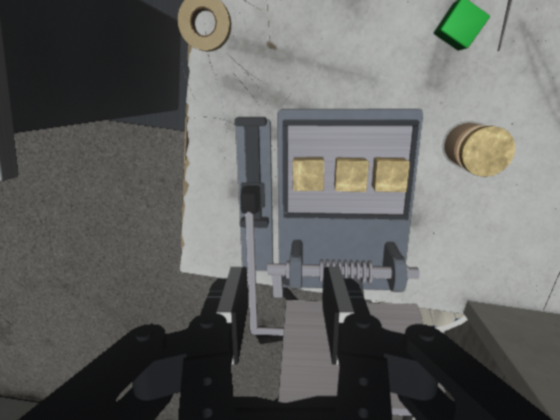

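View pics/w14c.png

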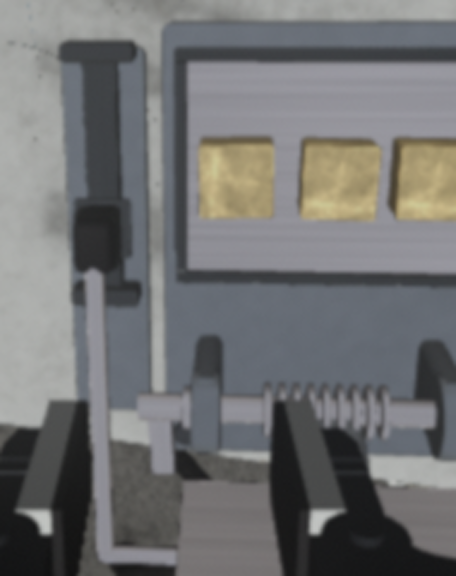

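```bash
python3 - <<'E'
from h import *
import pickle
s,im=pickle.load(open('w14.pkl','rb'))
g=lambda u,v,z:own(onz('wrist',(u/2.4+210,v/2.4+100),z,s))
print('rod end',g(130,563,.047), 'grip +x edge',g(100,268,.051), 'rim', g(178,48,.02),g(178,283,.02))
s,im=pickle.load(open('w1.pkl','rb')); g=lambda u,v,z:own(onz('wrist',(u/4+225,v/4+150),z,s))
print('locked rod end',g(140,655,.047),'edge',g(83,262,.051))
E
```

```text
rod end [ 0.17934837 -0.08495356] grip +x edge [ 0.03426672 -0.0936674 ] rim [-0.04957515 -0.06407402] [ 0.05118869 -0.06428905]
locked rod end [ 0.13800471 -0.07964462] edge [-0.00605788 -0.09578667]
```

```bash
python3 - <<'E'
from h import *
plan2((.4416,-.1293,.1053),7.5,-6)
E
```

```text
[ 0.442 -0.129  0.105] 7.5 xyz [-0.0368  0.024   0.1266] r [ 0.03 -2.01 -0.14]
```

Call:
play_rows:
  deltas:
    - {"rx": 0,"ry": 0,"rz": 0,"claw": 0.034,"x": -0.01,"y": 0.005,"z": 0.03}
    - {"rx": 0,"ry": -1,"rz": 0,"claw": 0.034,"x": -0.02,"y": 0.01,"z": 0.06}
    - {"rx": 0,"ry": -2,"rz": 0,"claw": 0.034,"x": -0.03,"y": 0.02,"z": 0.09}
    - {"rx": 0,"ry": -2,"rz": 0,"claw": 0.034,"x": -0.0368,"y": 0.024,"z": 0.12}
    - {"rx": 0,"ry": -2,"rz": 0,"claw": 0.034,"x": -0.0368,"y": 0.024,"z": 0.1266}
    - {"rx": 0,"ry": -2,"rz": 0,"claw": 0.034,"x": -0.0368,"y": 0.024,"z": 0.1266}
    - {"rx": 0,"ry": -2,"rz": 0,"claw": 0.034,"x": -0.0368,"y": 0.024,"z": 0.1266}
    - {"rx": 0,"ry": -2,"rz": 0,"claw": 0.034,"x": -0.0368,"y": 0.024,"z": 0.1266}

```text
t: 24.45
tcp_pos: [0.4425, -0.1283, 0.1058]
orientation: [3.124, 0.204, -0.162]
force: [0.8, 1.0, 0.1]
gripper_width: 0.0341
```

```bash
python3 - <<'E'
from h import *
import pickle
s,im=snap('wrist','w15'); s0,im0=pickle.load(open('w13.pkl','rb'))
print(own(s['tcp_pos'])-own(s0['tcp_pos']),s['tcp_pos'][2]-s0['tcp_pos'][2],s['orientation']*(-1 if s['orientation'][0]<0 else 1),s0['orientation'])
a=im0[160:330,250:350];b=im[160:330,250:350]
cv2.imwrite('pics/cmp.png',cv2.resize(np.hstack([a,b]),None,fx=3.4,fy=3.4,interpolation=cv2.INTER_CUBIC)[:,:,::-1])
E
```

```text
wrist [ 0.4425 -0.1283  0.1058] vmax 0.013 w 0.0341
[0.04416332 0.00106031] 0.00044573480855590597 [ 3.12362153  0.20364933 -0.16212406] [ 3.12522985  0.2026829  -0.17119569]
```

View pics/cmp.png

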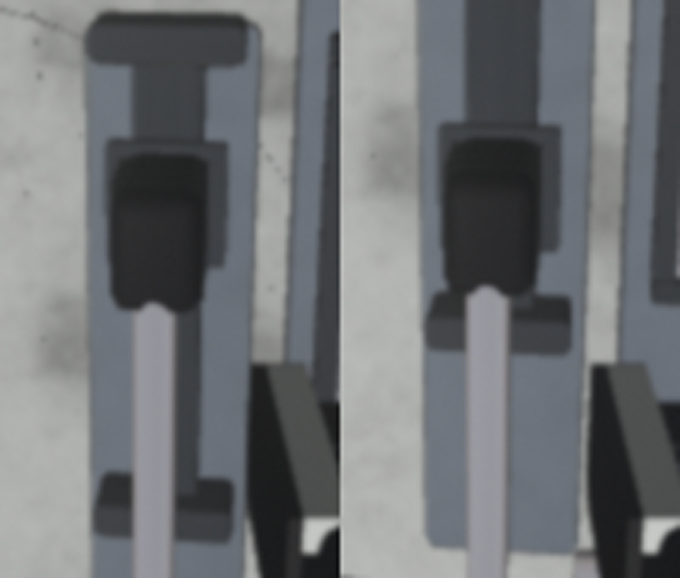

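```bash
python3 - <<'E'
from h import *
print(own(arm.sense()['tcp_pos']))
plan2(w(-.010,-.0955,.10),7.5,-5);plan2(w(-.010,-.0955,.034),7.5,-5);plan2(w(.009,-.0955,.034),7.5,-5)
E
```

```text
[ 0.02879424 -0.09591203]
[ 0.438 -0.09   0.1  ] 7.5 xyz [ 0.001  -0.0388  0.0059] r [ 0.03  0.91 -0.03]
[ 0.438 -0.09   0.034] 7.5 xyz [ 0.0078 -0.0388  0.0715] r [ 0.03  0.91 -0.03]
[ 0.44  -0.109  0.034] 7.5 xyz [ 0.0078 -0.0198  0.0715] r [ 0.03  0.91 -0.03]
```

Call:
play_rows:
  deltas:
    - {"rx": 0,"ry": 0,"rz": 0,"claw": 0.0,"x": 0.001,"y": -0.025,"z": 0}
    - {"rx": 0,"ry": 1,"rz": 0,"claw": 0.0,"x": 0.001,"y": -0.041,"z": 0.006}
    - {"rx": 0,"ry": 1,"rz": 0,"claw": 0.0,"x": 0.001,"y": -0.042,"z": 0.01}
    - {"rx": 0,"ry": 1,"rz": 0,"claw": 0.0,"x": 0.004,"y": -0.042,"z": 0.035}
    - {"rx": 0,"ry": 1,"rz": 0,"claw": 0.0,"x": 0.007,"y": -0.042,"z": 0.06}
    - {"rx": 0,"ry": 1,"rz": 0,"claw": 0.0,"x": 0.0078,"y": -0.042,"z": 0.07}
    - {"rx": 0,"ry": 1,"rz": 0,"claw": 0.0,"x": 0.0078,"y": -0.042,"z": 0.0715}
    - {"rx": 0,"ry": 1,"rz": 0,"claw": 0.0,"x": 0.0078,"y": -0.036,"z": 0.0715}
    - {"rx": 0,"ry": 1,"rz": 0,"claw": 0.0,"x": 0.0078,"y": -0.032,"z": 0.0715}
    - {"rx": 0,"ry": 1,"rz": 0,"claw": 0.0,"x": 0.0078,"y": -0.029,"z": 0.0715}
    - {"rx": 0,"ry": 1,"rz": 0,"claw": 0.0,"x": 0.0078,"y": -0.026,"z": 0.0715}
    - {"rx": 0,"ry": 1,"rz": 0,"claw": 0.0,"x": 0.0078,"y": -0.023,"z": 0.0715}
    - {"rx": 0,"ry": 1,"rz": 0,"claw": 0.0,"x": 0.0078,"y": -0.021,"z": 0.0715}
    - {"rx": 0,"ry": 1,"rz": 0,"claw": 0.0,"x": 0.0078,"y": -0.019,"z": 0.0715}
    - {"rx": 0,"ry": 1,"rz": 0,"claw": 0.0,"x": 0.0078,"y": -0.019,"z": 0.0715}

```text
t: 25.75
tcp_pos: [0.4385, -0.1031, 0.0338]
orientation: [-3.128, -0.213, 0.141]
force: [0.0, 15.5, 9.1]
gripper_width: 0.0001
```

```bash
python3 - <<'E'
from h import *
s=arm.sense(); print(own(s['tcp_pos']),s['q'].round(2),PR.T@s['force'][:2])
E
```

```text
[ 0.00332737 -0.09673245] [ 0.07  0.88  0.08  2.14 -0.21  0.22  0.47] [-15.36439694   2.05201502]
```

```bash
python3 - <<'E'
from h import *
plan2((.4425,-.1283,.1058),7.5,-6)
E
```

```text
[ 0.442 -0.128  0.106] 7.5 xyz [-0.0059  0.0248 -0.0719] r [-0.51 -0.87  0.33]
```

Call:
play_rows:
  deltas:
    - {"rx": 0,"ry": 0,"rz": 0,"claw": 0.0,"x": 0,"y": -0.005,"z": -0.005}
    - {"rx": 0,"ry": 0,"rz": 0,"claw": 0.0,"x": -0.002,"y": -0.005,"z": -0.03}
    - {"rx": 0,"ry": -0.9,"rz": 0,"claw": 0.034,"x": -0.005,"y": 0.005,"z": -0.06}
    - {"rx": -0.5,"ry": -0.9,"rz": 0.3,"claw": 0.034,"x": -0.0059,"y": 0.0248,"z": -0.072}
    - {"rx": -0.5,"ry": -0.9,"rz": 0.3,"claw": 0.034,"x": -0.0059,"y": 0.0248,"z": -0.072}
    - {"rx": -0.5,"ry": -0.9,"rz": 0.3,"claw": 0.034,"x": -0.0059,"y": 0.0248,"z": -0.072}
    - {"rx": -0.5,"ry": -0.9,"rz": 0.3,"claw": 0.034,"x": -0.0059,"y": 0.0248,"z": -0.072}

```text
t: 26.33
tcp_pos: [0.4423, -0.1338, 0.1051]
orientation: [3.116, 0.195, -0.162]
force: [0.2, -0.7, 0.6]
gripper_width: 0.0337
```

```bash
python3 - <<'E'
from h import *
import pickle
s,im=snap('wrist','w16'); s0,im0=pickle.load(open('w15.pkl','rb'))
print(own(s['tcp_pos'])-own(s0['tcp_pos']),s['orientation']*(-1 if s['orientation'][0]<0 else 1),s0['orientation'])
a=im0[160:330,250:350];b=im[160:330,250:350]
cv2.imwrite('pics/cmp2.png',cv2.resize(np.hstack([a,b]),None,fx=3.4,fy=3.4,interpolation=cv2.INTER_CUBIC)[:,:,::-1])
E
```

```text
wrist [ 0.4423 -0.1338  0.1051] vmax 0.018 w 0.0337
[ 0.00537532 -0.00095037] [ 3.1163256   0.19459177 -0.16227646] [ 3.12362153  0.20364933 -0.16212406]
```

View pics/cmp2.png

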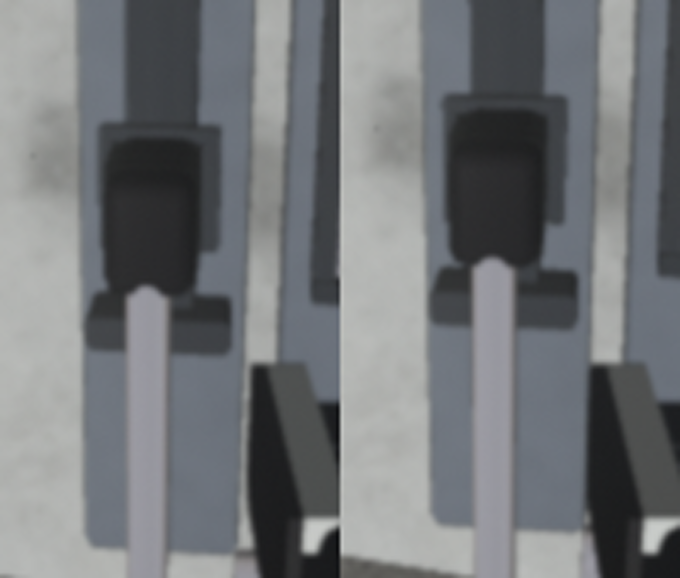

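```bash
python3 - <<'E'
from h import *
plan(w(.034,-.097,.3),-82.5); plan(w(.155,-.05,.32),-82.5); print(w(.155,-.05,.3))
E
```

```text
[ 0.442 -0.134  0.3  ] -82.5 {'x': np.float64(-0.0203), 'y': np.float64(0.0017), 'z': np.float64(-0.1942), 'rx': np.float64(5.09), 'ry': np.float64(4.4), 'rz': np.float64(89.59)}
[ 0.505 -0.247  0.32 ] -82.5 {'x': np.float64(0.025), 'y': np.float64(0.1226), 'z': np.float64(-0.2181), 'rx': np.float64(5.09), 'ry': np.float64(4.4), 'rz': np.float64(89.59)}
[ 0.50465932 -0.24740026  0.3       ]
```

Call:
play_rows:
  newtons: 40
  deltas:
    - {"rx": 0,"ry": 0,"rz": 7,"claw": 0.034,"x": -0.004,"y": 0,"z": -0.04}
    - {"rx": 0,"ry": 1,"rz": 14,"claw": 0.034,"x": -0.008,"y": 0,"z": -0.08}
    - {"rx": 0.5,"ry": 1,"rz": 21,"claw": 0.034,"x": -0.012,"y": 0,"z": -0.12}
    - {"rx": 1,"ry": 2,"rz": 28,"claw": 0.04,"x": -0.016,"y": 0,"z": -0.16}
    - {"rx": 1.5,"ry": 2,"rz": 35,"claw": 0.045,"x": -0.02,"y": 0,"z": -0.195}
    - {"rx": 2,"ry": 3,"rz": 42,"claw": 0.045,"x": -0.02,"y": 0.0,"z": -0.215}
    - {"rx": 2.5,"ry": 3,"rz": 49,"claw": 0.045,"x": -0.01,"y": 0.02,"z": -0.218}
    - {"rx": 3,"ry": 4,"rz": 56,"claw": 0.045,"x": -0.005,"y": 0.04,"z": -0.218}
    - {"rx": 3.5,"ry": 4,"rz": 63,"claw": 0.045,"x": 0.0,"y": 0.06,"z": -0.218}
    - {"rx": 4,"ry": 4,"rz": 70,"claw": 0.045,"x": 0.005,"y": 0.08,"z": -0.218}
    - {"rx": 4.5,"ry": 4.4,"rz": 77,"claw": 0.045,"x": 0.015,"y": 0.1,"z": -0.218}
    - {"rx": 5,"ry": 4.4,"rz": 84,"claw": 0.045,"x": 0.025,"y": 0.12,"z": -0.218}
    - {"rx": 5,"ry": 4.4,"rz": 89.6,"claw": 0.045,"x": 0.025,"y": 0.1226,"z": -0.218}
    - {"rx": 5,"ry": 4.4,"rz": 89.6,"claw": 0.045,"x": 0.025,"y": 0.1226,"z": -0.218}
    - {"rx": 5,"ry": 4.4,"rz": 89.6,"claw": 0.045,"x": 0.025,"y": 0.1226,"z": -0.218}

```text
t: 27.63
tcp_pos: [0.5045, -0.2468, 0.3191]
orientation: [2.363, -2.067, -0.002]
force: [-0.5, 0.0, 0.4]
gripper_width: 0.045
```

```bash
python3 - <<'E'
from h import *
s,im=snap('wrist','w17'); print(s['q'].round(2),own(s['tcp_pos'])); print(proj('wrist',w(.16,-.07,.245),s),proj('wrist',w(.16,-.02,.245),s),proj('wrist',w(.16,.07,.245),s))
E
```

```text
wrist [ 0.5045 -0.2468  0.3191] vmax 0.019 w 0.045
[-0.05  0.6   0.75  1.67 -0.45  1.06 -0.6 ] [ 0.15433723 -0.0501128 ]
[292.56435931 252.20042792] [293.40556522 179.6986118 ] [295.27311209  18.73856929]
```

View pics/w17.png

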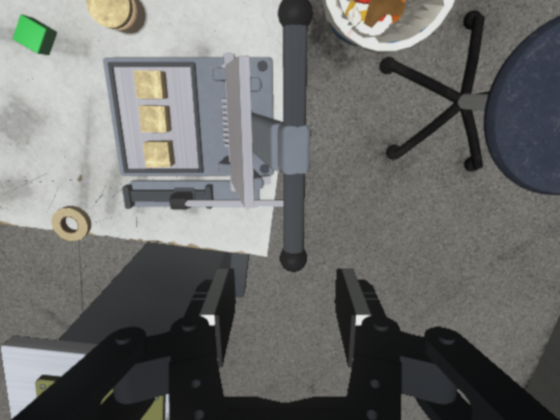

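Call:
play_rows:
  newtons: 30
  deltas:
    - {"rx": 0,"ry": 0,"rz": 0,"claw": 0.045,"x": 0.0055,"y": -0.003,"z": 0.025}
    - {"rx": 0,"ry": 0,"rz": 0,"claw": 0.045,"x": 0.0055,"y": -0.003,"z": 0.05}
    - {"rx": 0,"ry": 0,"rz": 0,"claw": 0.045,"x": 0.0055,"y": -0.003,"z": 0.075}
    - {"rx": 0,"ry": 0,"rz": 0,"claw": 0.045,"x": 0.0055,"y": -0.003,"z": 0.093}
    - {"rx": 0,"ry": 0,"rz": 0,"claw": 0.045,"x": 0.0055,"y": -0.003,"z": 0.094}
    - {"rx": 0,"ry": 0,"rz": 0,"claw": 0.045,"x": 0.0055,"y": -0.003,"z": 0.094}
    - {"rx": 0,"ry": 0,"rz": 0,"claw": 0.02,"x": 0.0055,"y": -0.003,"z": 0.094}
    - {"rx": 0,"ry": 0,"rz": 0,"claw": 0.008,"x": 0.0055,"y": -0.003,"z": 0.094}
    - {"rx": 0,"ry": 0,"rz": 0,"claw": 0.008,"x": 0.0055,"y": -0.003,"z": 0.094}
    - {"rx": 0,"ry": 0,"rz": 0,"claw": 0.008,"x": 0.0055,"y": -0.003,"z": 0.094}
    - {"rx": 0,"ry": 0,"rz": 0,"claw": 0.008,"x": 0.0055,"y": -0.003,"z": 0.094}
    - {"rx": 0,"ry": 0,"rz": 0,"claw": 0.008,"x": 0.0055,"y": -0.003,"z": 0.094}

```text
t: 28.68
tcp_pos: [0.5092, -0.2523, 0.2279]
orientation: [-2.362, 2.07, -0.003]
force: [-2.0, 3.3, 5.6]
gripper_width: 0.0126
```

```bash
python3 - <<'E'
from h import *
s=arm.sense(); print(s['q'].round(2),own(s['tcp_pos']),s['tcp_pos'],s['force'],s['gripper_width'])
E
```

```text
[ 0.01  0.71  0.66  1.77 -0.56  0.86 -0.51] [ 0.16045358 -0.04614102] [ 0.50919712 -0.25230349  0.22787227] [-2.00369238  3.28935618  5.57656128] 0.012641557825054772
```

```bash
cat > arc.py <<'E'
import numpy as np,sys
def arc(p0,p1,n,ref=None):
    r=205.5; ref=p0 if ref is None else ref
    for p in np.linspace(p0,p1,n+1)[1:]:
        a,b=np.radians(p),np.radians(ref)
        print('{"rx":0,"ry":0,"rz":0,"claw":0.008,"x":%.4f,"y":0,"z":%.4f},'%(r*(np.sin(a)-np.sin(b))/1000,r*(np.cos(b)-np.cos(a))/1000),end=' ')
    print()
if __name__=='__main__': arc(*[float(x) for x in sys.argv[1:3]],int(sys.argv[3]))
E
python3 arc.py 18.43 -30 20
```

```text
{"rx":0,"ry":0,"rz":0,"claw":0.008,"x":-0.0083,"y":0,"z":-0.0026}, {"rx":0,"ry":0,"rz":0,"claw":0.008,"x":-0.0167,"y":0,"z":-0.0048}, {"rx":0,"ry":0,"rz":0,"claw":0.008,"x":-0.0252,"y":0,"z":-0.0067}, {"rx":0,"ry":0,"rz":0,"claw":0.008,"x":-0.0337,"y":0,"z":-0.0082}, {"rx":0,"ry":0,"rz":0,"claw":0.008,"x":-0.0423,"y":0,"z":-0.0093}, {"rx":0,"ry":0,"rz":0,"claw":0.008,"x":-0.0510,"y":0,"z":-0.0101}, {"rx":0,"ry":0,"rz":0,"claw":0.008,"x":-0.0597,"y":0,"z":-0.0105}, {"rx":0,"ry":0,"rz":0,"claw":0.008,"x":-0.0683,"y":0,"z":-0.0105}, {"rx":0,"ry":0,"rz":0,"claw":0.008,"x":-0.0770,"y":0,"z":-0.0102}, {"rx":0,"ry":0,"rz":0,"claw":0.008,"x":-0.0857,"y":0,"z":-0.0095}, {"rx":0,"ry":0,"rz":0,"claw":0.008,"x":-0.0943,"y":0,"z":-0.0084}, {"rx":0,"ry":0,"rz":0,"claw":0.008,"x":-0.1029,"y":0,"z":-0.0070}, {"rx":0,"ry":0,"rz":0,"claw":0.008,"x":-0.1114,"y":0,"z":-0.0052}, {"rx":0,"ry":0,"rz":0,"claw":0.008,"x":-0.1198,"y":0,"z":-0.0031}, {"rx":0,"ry":0,"rz":0,"claw":0.008,"x":-0.1281,"y":0,"z":-0.0006}, {"rx":0,"ry":0,"rz":0,"claw":0.008,"x":-0.1363,"y":0,"z":0.0022}, {"rx":0,"ry":0,"rz":0,"claw":0.008,"x":-0.1444,"y":0,"z":0.0054}, {"rx":0,"ry":0,"rz":0,"claw":0.008,"x":-0.1523,"y":0,"z":0.0090}, {"rx":0,"ry":0,"rz":0,"claw":0.008,"x":-0.1601,"y":0,"z":0.0128}, {"rx":0,"ry":0,"rz":0,"claw":0.008,"x":-0.1677,"y":0,"z":0.0170},
```

Call:
play_rows:
  newtons: 40
  deltas:
    - {"rx": 0,"ry": 0,"rz": 0,"claw": 0.008,"x": -0.008,"y": 0,"z": -0.0026}
    - {"rx": 0,"ry": 0,"rz": 0,"claw": 0.008,"x": -0.0167,"y": 0,"z": -0.0048}
    - {"rx": 0,"ry": 0,"rz": 0,"claw": 0.008,"x": -0.025,"y": 0,"z": -0.0067}
    - {"rx": 0,"ry": 0,"rz": 0,"claw": 0.008,"x": -0.0337,"y": 0,"z": -0.008}
    - {"rx": 0,"ry": 0,"rz": 0,"claw": 0.008,"x": -0.0423,"y": 0,"z": -0.0093}
    - {"rx": 0,"ry": 0,"rz": 0,"claw": 0.008,"x": -0.051,"y": 0,"z": -0.01}
    - {"rx": 0,"ry": 0,"rz": 0,"claw": 0.008,"x": -0.0597,"y": 0,"z": -0.0105}
    - {"rx": 0,"ry": 0,"rz": 0,"claw": 0.008,"x": -0.0683,"y": 0,"z": -0.0105}
    - {"rx": 0,"ry": 0,"rz": 0,"claw": 0.008,"x": -0.077,"y": 0,"z": -0.01}
    - {"rx": 0,"ry": 0,"rz": 0,"claw": 0.008,"x": -0.0857,"y": 0,"z": -0.0095}
    - {"rx": 0,"ry": 0,"rz": 0,"claw": 0.008,"x": -0.0943,"y": 0,"z": -0.0084}
    - {"rx": 0,"ry": 0,"rz": 0,"claw": 0.008,"x": -0.103,"y": 0,"z": -0.007}
    - {"rx": 0,"ry": 0,"rz": 0,"claw": 0.008,"x": -0.1114,"y": 0,"z": -0.0052}
    - {"rx": 0,"ry": 0,"rz": 0,"claw": 0.008,"x": -0.1198,"y": 0,"z": -0.003}
    - {"rx": 0,"ry": 0,"rz": 0,"claw": 0.008,"x": -0.128,"y": 0,"z": -0.0006}
    - {"rx": 0,"ry": 0,"rz": 0,"claw": 0.008,"x": -0.1363,"y": 0,"z": 0.002}
    - {"rx": 0,"ry": 0,"rz": 0,"claw": 0.008,"x": -0.1444,"y": 0,"z": 0.0054}
    - {"rx": 0,"ry": 0,"rz": 0,"claw": 0.008,"x": -0.1523,"y": 0,"z": 0.009}
    - {"rx": 0,"ry": 0,"rz": 0,"claw": 0.008,"x": -0.16,"y": 0,"z": 0.0128}
    - {"rx": 0,"ry": 0,"rz": 0,"claw": 0.008,"x": -0.1677,"y": 0,"z": 0.017}

```text
t: 30.35
tcp_pos: [0.4869, -0.0866, 0.2091]
orientation: [2.36, -2.072, 0.004]
force: [-0.1, -0.2, 9.4]
gripper_width: 0.0126
```

```bash
python3 - <<'E'
from h import *
s=arm.sense(); print(s['q'].round(2),own(s['tcp_pos']),s['tcp_pos'],s['force'],s['gripper_width'])
o=own(s['tcp_pos']); print('phi',np.degrees(np.arctan2(o[0]-.095,s['tcp_pos'][2]+.0171-.05)),np.hypot(o[0]-.095,s['tcp_pos'][2]+.0171-.05))
E
python3 arc.py -29 -87 20
```

```text
[-0.32  0.65  0.67  2.   -0.62  0.7  -0.7 ] [-0.00678642 -0.04663123] [ 0.4868819  -0.08655824  0.20910683] [-0.14028842 -0.1942394   9.41607894] 0.012605847381417042
phi -30.01301021649363 0.20349280552066382
{"rx":0,"ry":0,"rz":0,"claw":0.008,"x":-0.0090,"y":0,"z":0.0053}, {"rx":0,"ry":0,"rz":0,"claw":0.008,"x":-0.0177,"y":0,"z":0.0110}, {"rx":0,"ry":0,"rz":0,"claw":0.008,"x":-0.0260,"y":0,"z":0.0171}, {"rx":0,"ry":0,"rz":0,"claw":0.008,"x":-0.0341,"y":0,"z":0.0237}, {"rx":0,"ry":0,"rz":0,"claw":0.008,"x":-0.0418,"y":0,"z":0.0307}, {"rx":0,"ry":0,"rz":0,"claw":0.008,"x":-0.0492,"y":0,"z":0.0380}, {"rx":0,"ry":0,"rz":0,"claw":0.008,"x":-0.0562,"y":0,"z":0.0457}, {"rx":0,"ry":0,"rz":0,"claw":0.008,"x":-0.0627,"y":0,"z":0.0538}, {"rx":0,"ry":0,"rz":0,"claw":0.008,"x":-0.0689,"y":0,"z":0.0622}, {"rx":0,"ry":0,"rz":0,"claw":0.008,"x":-0.0746,"y":0,"z":0.0708}, {"rx":0,"ry":0,"rz":0,"claw":0.008,"x":-0.0799,"y":0,"z":0.0798}, {"rx":0,"ry":0,"rz":0,"claw":0.008,"x":-0.0848,"y":0,"z":0.0890}, {"rx":0,"ry":0,"rz":0,"claw":0.008,"x":-0.0891,"y":0,"z":0.0984}, {"rx":0,"ry":0,"rz":0,"claw":0.008,"x":-0.0930,"y":0,"z":0.1081}, {"rx":0,"ry":0,"rz":0,"claw":0.008,"x":-0.0964,"y":0,"z":0.1179}, {"rx":0,"ry":0,"rz":0,"claw":0.008,"x":-0.0992,"y":0,"z":0.1279}, {"rx":0,"ry":0,"rz":0,"claw":0.008,"x":-0.1016,"y":0,"z":0.1381}, {"rx":0,"ry":0,"rz":0,"claw":0.008,"x":-0.1035,"y":0,"z":0.1483}, {"rx":0,"ry":0,"rz":0,"claw":0.008,"x":-0.1048,"y":0,"z":0.1586}, {"rx":0,"ry":0,"rz":0,"claw":0.008,"x":-0.1056,"y":0,"z":0.1690},
```

```bash
python3 arc.py -30 -86.65 18
```

```text
{"rx":0,"ry":0,"rz":0,"claw":0.008,"x":-0.0096,"y":0,"z":0.0059}, {"rx":0,"ry":0,"rz":0,"claw":0.008,"x":-0.0189,"y":0,"z":0.0123}, {"rx":0,"ry":0,"rz":0,"claw":0.008,"x":-0.0278,"y":0,"z":0.0193}, {"rx":0,"ry":0,"rz":0,"claw":0.008,"x":-0.0363,"y":0,"z":0.0267}, {"rx":0,"ry":0,"rz":0,"claw":0.008,"x":-0.0444,"y":0,"z":0.0345}, {"rx":0,"ry":0,"rz":0,"claw":0.008,"x":-0.0521,"y":0,"z":0.0428}, {"rx":0,"ry":0,"rz":0,"claw":0.008,"x":-0.0593,"y":0,"z":0.0515}, {"rx":0,"ry":0,"rz":0,"claw":0.008,"x":-0.0660,"y":0,"z":0.0606}, {"rx":0,"ry":0,"rz":0,"claw":0.008,"x":-0.0721,"y":0,"z":0.0701}, {"rx":0,"ry":0,"rz":0,"claw":0.008,"x":-0.0778,"y":0,"z":0.0798}, {"rx":0,"ry":0,"rz":0,"claw":0.008,"x":-0.0829,"y":0,"z":0.0899}, {"rx":0,"ry":0,"rz":0,"claw":0.008,"x":-0.0875,"y":0,"z":0.1002}, {"rx":0,"ry":0,"rz":0,"claw":0.008,"x":-0.0915,"y":0,"z":0.1108}, {"rx":0,"ry":0,"rz":0,"claw":0.008,"x":-0.0948,"y":0,"z":0.1215}, {"rx":0,"ry":0,"rz":0,"claw":0.008,"x":-0.0976,"y":0,"z":0.1325}, {"rx":0,"ry":0,"rz":0,"claw":0.008,"x":-0.0998,"y":0,"z":0.1435}, {"rx":0,"ry":0,"rz":0,"claw":0.008,"x":-0.1014,"y":0,"z":0.1547}, {"rx":0,"ry":0,"rz":0,"claw":0.008,"x":-0.1024,"y":0,"z":0.1660},
```

Call:
play_rows:
  newtons: 40
  deltas:
    - {"rx": 0,"ry": 0,"rz": 0,"claw": 0.008,"x": -0.0096,"y": 0,"z": 0.006}
    - {"rx": 0,"ry": 0,"rz": 0,"claw": 0.008,"x": -0.019,"y": 0,"z": 0.0123}
    - {"rx": 0,"ry": 0,"rz": 0,"claw": 0.008,"x": -0.0278,"y": 0,"z": 0.0193}
    - {"rx": 0,"ry": 0,"rz": 0,"claw": 0.008,"x": -0.0363,"y": 0,"z": 0.0267}
    - {"rx": 0,"ry": 0,"rz": 0,"claw": 0.008,"x": -0.0444,"y": 0,"z": 0.0345}
    - {"rx": 0,"ry": 0,"rz": 0,"claw": 0.008,"x": -0.052,"y": 0,"z": 0.043}
    - {"rx": 0,"ry": 0,"rz": 0,"claw": 0.008,"x": -0.0593,"y": 0,"z": 0.0515}
    - {"rx": 0,"ry": 0,"rz": 0,"claw": 0.008,"x": -0.066,"y": 0,"z": 0.0606}
    - {"rx": 0,"ry": 0,"rz": 0,"claw": 0.008,"x": -0.072,"y": 0,"z": 0.07}
    - {"rx": 0,"ry": 0,"rz": 0,"claw": 0.008,"x": -0.0778,"y": 0,"z": 0.08}
    - {"rx": 0,"ry": 0,"rz": 0,"claw": 0.008,"x": -0.083,"y": 0,"z": 0.09}
    - {"rx": 0,"ry": 0,"rz": 0,"claw": 0.008,"x": -0.0875,"y": 0,"z": 0.1}
    - {"rx": 0,"ry": 0,"rz": 0,"claw": 0.008,"x": -0.0915,"y": 0,"z": 0.111}
    - {"rx": 0,"ry": 0,"rz": 0,"claw": 0.008,"x": -0.095,"y": 0,"z": 0.1215}
    - {"rx": 0,"ry": 0,"rz": 0,"claw": 0.008,"x": -0.0976,"y": 0,"z": 0.1325}
    - {"rx": 0,"ry": 0,"rz": 0,"claw": 0.008,"x": -0.1,"y": 0,"z": 0.1435}
    - {"rx": 0,"ry": 0,"rz": 0,"claw": 0.008,"x": -0.1015,"y": 0,"z": 0.155}
    - {"rx": 0,"ry": 0,"rz": 0,"claw": 0.008,"x": -0.1025,"y": 0,"z": 0.165}

```text
t: 31.85
tcp_pos: [0.4732, 0.0153, 0.0433]
orientation: [2.36, -2.072, 0.002]
force: [1.0, -3.6, 6.1]
gripper_width: 0.0124
```

```bash
python3 - <<'E'
from h import *
s=arm.sense(); print(s['q'].round(2),own(s['tcp_pos']),s['tcp_pos'],s['force'],s['gripper_width'])
o=own(s['tcp_pos']); print('phi',np.degrees(np.arctan2(o[0]-.095,s['tcp_pos'][2]+.0171-.05)),np.hypot(o[0]-.095,s['tcp_pos'][2]+.0171-.05))
E
```

```text
[-0.26  0.87  0.22  2.16 -0.94  0.21 -0.63] [-0.10960174 -0.04692869] [0.4731669  0.01533865 0.04327405] [ 0.98394381 -3.57907708  6.13634164] 0.01237028188353406
phi -87.09738157735988 0.20486456789535906
```

Call:
play_rows:
  deltas:
    - {"rx": 0,"ry": 0,"rz": 0,"claw": 0.008,"x": 0,"y": 0,"z": 0.002}
    - {"rx": 0,"ry": 0,"rz": 0,"claw": 0.008,"x": 0,"y": 0,"z": 0.004}
    - {"rx": 0,"ry": 0,"rz": 0,"claw": 0.008,"x": 0,"y": 0,"z": 0.005}
    - {"rx": 0,"ry": 0,"rz": 0,"claw": 0.008,"x": 0,"y": 0,"z": 0.005}
    - {"rx": 0,"ry": 0,"rz": 0,"claw": 0.008,"x": 0,"y": 0,"z": 0.005}

```text
t: 32.27
tcp_pos: [0.4731, 0.0157, 0.0389]
orientation: [2.361, -2.072, 0.0]
force: [0.7, -1.7, 6.8]
gripper_width: 0.0126
```

```bash
python3 - <<'E'
from h import *
s=arm.sense(); print(own(s['tcp_pos']),s['tcp_pos'],s['force'],s['gripper_width'])
s,im=snap('scene','s18'); crop(im,240,170,430,330,4,'pics/s18c.png')
E
```

```text
[-0.10993455 -0.04697542] [0.47307712 0.01566252 0.03893578] [ 0.69351072 -1.66654121  6.83232796] 0.012617241952288962
scene [0.4731 0.0157 0.0389] vmax 0.004 w 0.0126
```

View pics/s18c.png

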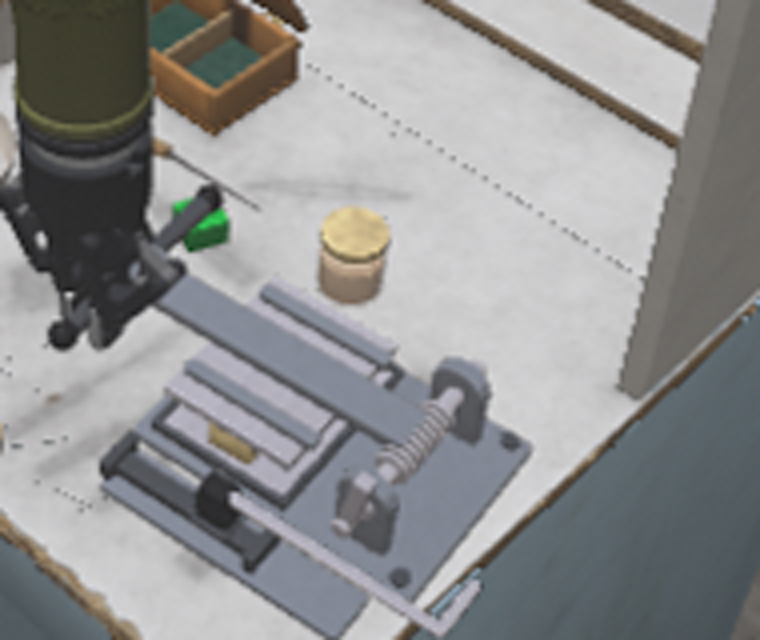

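Call:
play_rows:
  deltas:
    - {"rx": 0,"ry": 0,"rz": 0,"claw": 0.008,"x": 0,"y": 0,"z": 0.003}
    - {"rx": 0,"ry": 0,"rz": 0,"claw": 0.008,"x": 0,"y": 0,"z": 0.005}
    - {"rx": 0,"ry": 0,"rz": 0,"claw": 0.008,"x": 0,"y": 0,"z": 0.006}
    - {"rx": 0,"ry": 0,"rz": 0,"claw": 0.008,"x": 0,"y": 0,"z": 0.006}
    - {"rx": 0,"ry": 0,"rz": 0,"claw": 0.008,"x": 0,"y": 0,"z": 0.006}

```text
t: 32.73
tcp_pos: [0.4731, 0.0159, 0.0347]
orientation: [-2.36, 2.072, -0.0]
force: [-1.3, -1.2, 27.7]
gripper_width: 0.0122
```

```bash
python3 - <<'E'
from h import *
s,im=snap('wrist','w18'); print(s['force'],s['q'].round(3))
E
```

```text
wrist [0.4731 0.0159 0.0347] vmax 0.002 w 0.0122
[-1.34441761 -1.19802177 27.66065709] [-0.241  0.885  0.184  2.16  -0.946  0.177 -0.626]
```

View pics/w18.png

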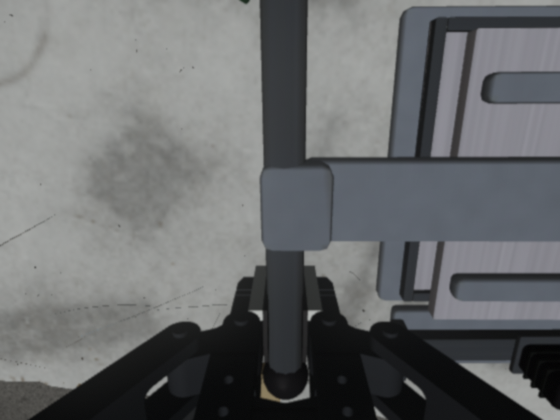

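```bash
python3 arc.py -86.65 -36 20 | sed 's/"rx":0,"ry":0,"rz":0,"claw":0.008,//g'
```

```text
{"x":0.0007,"y":0,"z":-0.0091}, {"x":0.0019,"y":0,"z":-0.0181}, {"x":0.0034,"y":0,"z":-0.0270}, {"x":0.0053,"y":0,"z":-0.0359}, {"x":0.0076,"y":0,"z":-0.0447}, {"x":0.0103,"y":0,"z":-0.0534}, {"x":0.0134,"y":0,"z":-0.0619}, {"x":0.0169,"y":0,"z":-0.0703}, {"x":0.0207,"y":0,"z":-0.0785}, {"x":0.0249,"y":0,"z":-0.0866}, {"x":0.0294,"y":0,"z":-0.0945}, {"x":0.0343,"y":0,"z":-0.1021}, {"x":0.0395,"y":0,"z":-0.1096}, {"x":0.0450,"y":0,"z":-0.1168}, {"x":0.0509,"y":0,"z":-0.1237}, {"x":0.0570,"y":0,"z":-0.1304}, {"x":0.0634,"y":0,"z":-0.1368}, {"x":0.0702,"y":0,"z":-0.1429}, {"x":0.0771,"y":0,"z":-0.1487}, {"x":0.0844,"y":0,"z":-0.1542},
```

Call:
play_rows:
  deltas:
    - {"rx": 0,"ry": 0,"rz": 0,"claw": 0.008,"x": 0.0007,"y": 0,"z": -0.006}
    - {"rx": 0,"ry": 0,"rz": 0,"claw": 0.008,"x": 0.0019,"y": 0,"z": -0.015}
    - {"rx": 0,"ry": 0,"rz": 0,"claw": 0.008,"x": 0.0034,"y": 0,"z": -0.025}
    - {"rx": 0,"ry": 0,"rz": 0,"claw": 0.008,"x": 0.0053,"y": 0,"z": -0.035}
    - {"rx": 0,"ry": 0,"rz": 0,"claw": 0.008,"x": 0.0076,"y": 0,"z": -0.0445}
    - {"rx": 0,"ry": 0,"rz": 0,"claw": 0.008,"x": 0.0103,"y": 0,"z": -0.0534}
    - {"rx": 0,"ry": 0,"rz": 0,"claw": 0.008,"x": 0.0134,"y": 0,"z": -0.062}
    - {"rx": 0,"ry": 0,"rz": 0,"claw": 0.008,"x": 0.0169,"y": 0,"z": -0.0703}
    - {"rx": 0,"ry": 0,"rz": 0,"claw": 0.008,"x": 0.0207,"y": 0,"z": -0.0785}
    - {"rx": 0,"ry": 0,"rz": 0,"claw": 0.008,"x": 0.0249,"y": 0,"z": -0.0866}
    - {"rx": 0,"ry": 0,"rz": 0,"claw": 0.008,"x": 0.0294,"y": 0,"z": -0.0945}
    - {"rx": 0,"ry": 0,"rz": 0,"claw": 0.008,"x": 0.0343,"y": 0,"z": -0.102}
    - {"rx": 0,"ry": 0,"rz": 0,"claw": 0.008,"x": 0.0395,"y": 0,"z": -0.1096}
    - {"rx": 0,"ry": 0,"rz": 0,"claw": 0.008,"x": 0.045,"y": 0,"z": -0.1168}
    - {"rx": 0,"ry": 0,"rz": 0,"claw": 0.008,"x": 0.051,"y": 0,"z": -0.1237}
    - {"rx": 0,"ry": 0,"rz": 0,"claw": 0.008,"x": 0.057,"y": 0,"z": -0.1304}
    - {"rx": 0,"ry": 0,"rz": 0,"claw": 0.008,"x": 0.0634,"y": 0,"z": -0.1368}
    - {"rx": 0,"ry": 0,"rz": 0,"claw": 0.008,"x": 0.07,"y": 0,"z": -0.143}
    - {"rx": 0,"ry": 0,"rz": 0,"claw": 0.008,"x": 0.077,"y": 0,"z": -0.1487}
    - {"rx": 0,"ry": 0,"rz": 0,"claw": 0.008,"x": 0.0844,"y": 0,"z": -0.154}

```text
t: 34.45
tcp_pos: [0.4846, -0.0698, 0.1876]
orientation: [2.36, -2.071, 0.003]
force: [2.9, -4.1, -8.4]
gripper_width: 0.0124
```

```bash
python3 - <<'E'
from h import *
s=arm.sense(); print(own(s['tcp_pos']),s['tcp_pos'],s['force'],s['gripper_width'])
o=own(s['tcp_pos']); 
for k in (.017,.022,.027): print(k,'phi',np.degrees(np.arctan2(o[0]-.095,s['tcp_pos'][2]+k-.05)),np.hypot(o[0]-.095,s['tcp_pos'][2]+k-.05))
E
python3 arc.py -36 18.4 20 | sed 's/"rx":0,"ry":0,"rz":0,"claw":0.008,//g'
```

```text
[-0.023692   -0.04671662] [ 0.48459062 -0.06980843  0.18757408] [ 2.88725804 -4.11137698 -8.35698273] 0.012375680342459342
0.017 phi -37.519391170914375 0.19488698203770913
0.022 phi -36.642055531487266 0.1988760330888369
0.027 phi -35.7994115883747 0.20290987483742123
{"x":0.0080,"y":0,"z":-0.0055}, {"x":0.0163,"y":0,"z":-0.0107}, {"x":0.0248,"y":0,"z":-0.0155}, {"x":0.0336,"y":0,"z":-0.0198}, {"x":0.0425,"y":0,"z":-0.0237}, {"x":0.0516,"y":0,"z":-0.0272}, {"x":0.0608,"y":0,"z":-0.0303}, {"x":0.0702,"y":0,"z":-0.0329}, {"x":0.0797,"y":0,"z":-0.0351}, {"x":0.0894,"y":0,"z":-0.0368}, {"x":0.0990,"y":0,"z":-0.0381}, {"x":0.1087,"y":0,"z":-0.0389}, {"x":0.1185,"y":0,"z":-0.0392}, {"x":0.1282,"y":0,"z":-0.0391}, {"x":0.1380,"y":0,"z":-0.0385}, {"x":0.1477,"y":0,"z":-0.0375}, {"x":0.1573,"y":0,"z":-0.0360}, {"x":0.1669,"y":0,"z":-0.0340}, {"x":0.1763,"y":0,"z":-0.0316}, {"x":0.1857,"y":0,"z":-0.0287},
```

Call:
play_rows:
  deltas:
    - {"rx": 0,"ry": 0,"rz": 0,"claw": 0.008,"x": 0.008,"y": 0,"z": -0.005}
    - {"rx": 0,"ry": 0,"rz": 0,"claw": 0.008,"x": 0.0163,"y": 0,"z": -0.01}
    - {"rx": 0,"ry": 0,"rz": 0,"claw": 0.008,"x": 0.0248,"y": 0,"z": -0.0145}
    - {"rx": 0,"ry": 0,"rz": 0,"claw": 0.008,"x": 0.0336,"y": 0,"z": -0.019}
    - {"rx": 0,"ry": 0,"rz": 0,"claw": 0.008,"x": 0.0425,"y": 0,"z": -0.023}
    - {"rx": 0,"ry": 0,"rz": 0,"claw": 0.008,"x": 0.0516,"y": 0,"z": -0.0265}
    - {"rx": 0,"ry": 0,"rz": 0,"claw": 0.008,"x": 0.0608,"y": 0,"z": -0.0295}
    - {"rx": 0,"ry": 0,"rz": 0,"claw": 0.008,"x": 0.07,"y": 0,"z": -0.032}
    - {"rx": 0,"ry": 0,"rz": 0,"claw": 0.008,"x": 0.0797,"y": 0,"z": -0.034}
    - {"rx": 0,"ry": 0,"rz": 0,"claw": 0.008,"x": 0.0894,"y": 0,"z": -0.036}
    - {"rx": 0,"ry": 0,"rz": 0,"claw": 0.008,"x": 0.099,"y": 0,"z": -0.037}
    - {"rx": 0,"ry": 0,"rz": 0,"claw": 0.008,"x": 0.1087,"y": 0,"z": -0.038}
    - {"rx": 0,"ry": 0,"rz": 0,"claw": 0.008,"x": 0.1185,"y": 0,"z": -0.0385}
    - {"rx": 0,"ry": 0,"rz": 0,"claw": 0.008,"x": 0.1282,"y": 0,"z": -0.0385}
    - {"rx": 0,"ry": 0,"rz": 0,"claw": 0.008,"x": 0.138,"y": 0,"z": -0.038}
    - {"rx": 0,"ry": 0,"rz": 0,"claw": 0.008,"x": 0.1477,"y": 0,"z": -0.037}
    - {"rx": 0,"ry": 0,"rz": 0,"claw": 0.008,"x": 0.1573,"y": 0,"z": -0.0355}
    - {"rx": 0,"ry": 0,"rz": 0,"claw": 0.008,"x": 0.167,"y": 0,"z": -0.0335}
    - {"rx": 0,"ry": 0,"rz": 0,"claw": 0.008,"x": 0.176,"y": 0,"z": -0.031}
    - {"rx": 0,"ry": 0,"rz": 0,"claw": 0.008,"x": 0.183,"y": 0,"z": -0.0285}

```text
t: 36.12
tcp_pos: [0.5086, -0.2518, 0.2159]
orientation: [2.36, -2.072, 0.004]
force: [4.3, 1.2, -4.5]
gripper_width: 0.0129
```

Call:
play_rows:
  deltas:
    - {"rx": 0,"ry": 0,"rz": 0,"claw": 0.008,"x": 0.001,"y": 0,"z": 0}
    - {"rx": 0,"ry": 0,"rz": 0,"claw": 0.008,"x": 0.002,"y": 0,"z": 0}
    - {"rx": 0,"ry": 0,"rz": 0,"claw": 0.008,"x": 0.002,"y": 0,"z": 0}

```text
t: 36.37
tcp_pos: [0.5085, -0.2519, 0.2157]
orientation: [2.361, -2.071, 0.001]
force: [3.5, 1.4, -2.5]
gripper_width: 0.0129
```

```bash
python3 - <<'E'
from h import *
s=arm.sense(); print(own(s['tcp_pos']),s['tcp_pos'],s['force'],PR.T@s['force'][:2],s['gripper_width'])
s,im=snap('wrist','w19')
E
```

```text
[ 0.15992566 -0.04675535] [ 0.50851913 -0.25186027  0.21569387] [ 3.49742719  1.36264943 -2.47114423] [-0.89448592  3.64536766] 0.012927381492911718
wrist [ 0.5085 -0.2519  0.2157] vmax 0.008 w 0.0129
```

View pics/w19.png

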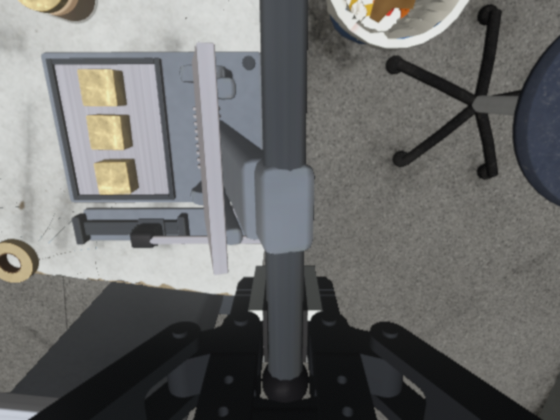

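Call:
play_rows:
  deltas:
    - {"rx": 0,"ry": 0,"rz": 0,"claw": 0.02,"x": 0.001,"y": 0,"z": 0}
    - {"rx": 0,"ry": 0,"rz": 0,"claw": 0.035,"x": 0.001,"y": 0,"z": 0}
    - {"rx": 0,"ry": 0,"rz": 0,"claw": 0.045,"x": 0.001,"y": 0,"z": 0}
    - {"rx": 0,"ry": 0,"rz": 0,"claw": 0.045,"x": 0.001,"y": 0,"z": 0}
    - {"rx": 0,"ry": 0,"rz": 0,"claw": 0.045,"x": 0.001,"y": 0,"z": -0.02}
    - {"rx": 0,"ry": 0,"rz": 0,"claw": 0.045,"x": 0.001,"y": 0,"z": -0.05}
    - {"rx": 0,"ry": 0,"rz": 0,"claw": 0.045,"x": 0.001,"y": 0,"z": -0.085}
    - {"rx": 0,"ry": 0,"rz": 0,"claw": 0.045,"x": 0.001,"y": 0,"z": -0.1}
    - {"rx": 0,"ry": 0,"rz": 0,"claw": 0.045,"x": 0.001,"y": 0,"z": -0.1}

```text
t: 37.17
tcp_pos: [0.5099, -0.2552, 0.32]
orientation: [2.361, -2.073, 0.015]
force: [0.4, -0.8, 0.5]
gripper_width: 0.0451
```

```bash
python3 - <<'E'
from h import *
s,im=snap('wrist','w20'); print(s['q'].round(2)); plan2(w(.029,-.097,.32),7.5,-5);plan2(w(.029,-.097,.11),7.5,-5)
E
```

```text
wrist [ 0.5099 -0.2552  0.32  ] vmax 0.073 w 0.0451
[-0.02  0.6   0.72  1.65 -0.44  1.05 -0.62]
[ 0.442 -0.129  0.32 ] 7.5 xyz [-0.1331  0.0506 -0.003 ] r [ -3.87  -4.26 -90.  ]
[ 0.442 -0.129  0.11 ] 7.5 xyz [-0.1341  0.0512  0.207 ] r [ -3.87  -4.26 -90.  ]
```

View pics/w20.png

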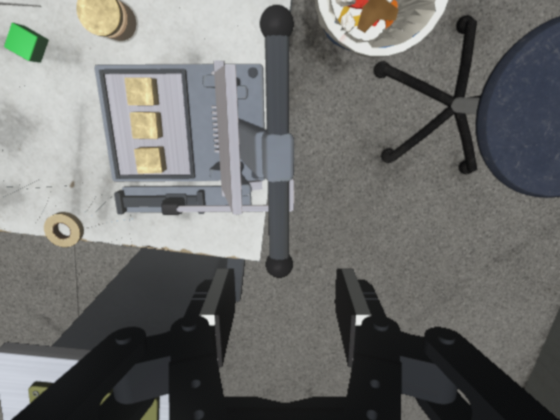

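Call:
play_rows:
  deltas:
    - {"rx": 0,"ry": 0,"rz": -7,"claw": 0.034,"x": -0.025,"y": 0.01,"z": 0}
    - {"rx": 0,"ry": 0,"rz": -14,"claw": 0.034,"x": -0.05,"y": 0.02,"z": 0}
    - {"rx": 0,"ry": 0,"rz": -21,"claw": 0.034,"x": -0.075,"y": 0.03,"z": 0}
    - {"rx": 0,"ry": 0,"rz": -28,"claw": 0.034,"x": -0.1,"y": 0.04,"z": 0}
    - {"rx": -0.5,"ry": -0.5,"rz": -35,"claw": 0.034,"x": -0.125,"y": 0.05,"z": 0}
    - {"rx": -1,"ry": -1,"rz": -42,"claw": 0.034,"x": -0.133,"y": 0.0506,"z": 0.02}
    - {"rx": -1.5,"ry": -1.5,"rz": -49,"claw": 0.034,"x": -0.133,"y": 0.0506,"z": 0.04}
    - {"rx": -2,"ry": -2,"rz": -56,"claw": 0.034,"x": -0.133,"y": 0.0506,"z": 0.06}
    - {"rx": -2.5,"ry": -2.5,"rz": -63,"claw": 0.034,"x": -0.133,"y": 0.051,"z": 0.08}
    - {"rx": -3,"ry": -3,"rz": -70,"claw": 0.034,"x": -0.1335,"y": 0.051,"z": 0.1}
    - {"rx": -3.5,"ry": -3.5,"rz": -77,"claw": 0.034,"x": -0.134,"y": 0.051,"z": 0.13}
    - {"rx": -3.9,"ry": -4,"rz": -84,"claw": 0.034,"x": -0.134,"y": 0.051,"z": 0.16}
    - {"rx": -3.9,"ry": -4.2,"rz": -90,"claw": 0.034,"x": -0.134,"y": 0.051,"z": 0.19}
    - {"rx": -3.9,"ry": -4.2,"rz": -90,"claw": 0.034,"x": -0.134,"y": 0.051,"z": 0.207}
    - {"rx": -3.9,"ry": -4.2,"rz": -90,"claw": 0.034,"x": -0.134,"y": 0.051,"z": 0.207}
    - {"rx": -3.9,"ry": -4.2,"rz": -90,"claw": 0.034,"x": -0.134,"y": 0.051,"z": 0.207}

```text
t: 38.55
tcp_pos: [0.4392, -0.1272, 0.1077]
orientation: [3.128, 0.205, -0.147]
force: [-0.2, -0.4, 0.1]
gripper_width: 0.0341
```

```bash
python3 - <<'E'
from h import *
s,im=snap('wrist','w21'); print(s['q'].round(2),own(s['tcp_pos'])); plan2(w(.029,-.097,.031),7.5,-4);print(proj('wrist',w(.027,-.097,.051),s))
E
```

```text
wrist [ 0.4392 -0.1272  0.1077] vmax 0.045 w 0.0341
[ 0.07  0.74  0.15  2.1  -0.18  0.41  0.49] [ 0.02727026 -0.09919742]
[ 0.442 -0.129  0.031] 7.5 xyz [0.0083 0.0014 0.0772] r [-0.08  1.22 -0.01]
[297.06067878 234.47517608]
```

View pics/w21.png

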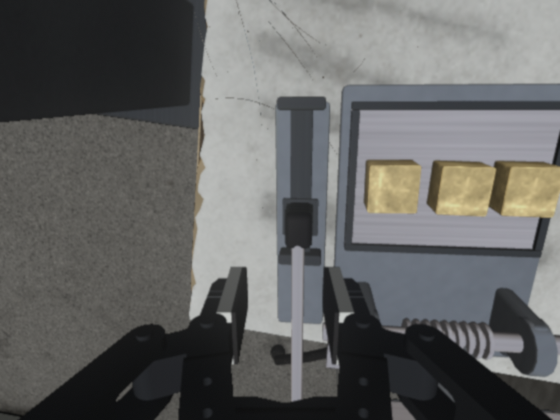

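Call:
play_rows:
  newtons: 50
  deltas:
    - {"rx": 0,"ry": 0.5,"rz": 0,"claw": 0.034,"x": 0.004,"y": 0,"z": 0.025}
    - {"rx": 0,"ry": 1,"rz": 0,"claw": 0.034,"x": 0.008,"y": -0.001,"z": 0.05}
    - {"rx": 0,"ry": 1,"rz": 0,"claw": 0.034,"x": 0.009,"y": -0.001,"z": 0.072}
    - {"rx": 0,"ry": 1,"rz": 0,"claw": 0.034,"x": 0.009,"y": -0.001,"z": 0.0765}
    - {"rx": 0,"ry": 1,"rz": 0,"claw": 0.034,"x": 0.009,"y": -0.001,"z": 0.0765}
    - {"rx": 0,"ry": 1,"rz": 0,"claw": 0.015,"x": 0.009,"y": -0.001,"z": 0.0765}
    - {"rx": 0,"ry": 1,"rz": 0,"claw": 0.008,"x": 0.009,"y": -0.001,"z": 0.0765}
    - {"rx": 0,"ry": 1,"rz": 0,"claw": 0.008,"x": 0.009,"y": -0.001,"z": 0.0765}
    - {"rx": 0,"ry": 1,"rz": 0,"claw": 0.008,"x": 0.009,"y": -0.001,"z": 0.0765}
    - {"rx": 0,"ry": 1,"rz": 0,"claw": 0.008,"x": 0.009,"y": -0.001,"z": 0.0765}

```text
t: 39.43
tcp_pos: [0.4408, -0.1265, 0.0334]
orientation: [3.129, 0.205, -0.117]
force: [-4.2, -1.2, 1.6]
gripper_width: 0.0151
```

```bash
python3 - <<'E'
from h import *
s=arm.sense(); print(own(s['tcp_pos']),PR.T@s['force'][:2],s['q'].round(2))
E
```

```text
[ 0.02678086 -0.09755078] [ 0.60106077 -4.34778705] [ 0.11  0.88  0.08  2.13 -0.21  0.21  0.51]
```

Call:
play_rows:
  deltas:
    - {"rx": 0,"ry": 0,"rz": 0,"claw": 0.008,"x": 0,"y": -0.008,"z": 0}
    - {"rx": 0,"ry": 0,"rz": 0,"claw": 0.008,"x": 0,"y": -0.016,"z": 0}
    - {"rx": 0,"ry": 0,"rz": 0,"claw": 0.008,"x": 0,"y": -0.024,"z": 0}
    - {"rx": 0,"ry": 0,"rz": 0,"claw": 0.008,"x": 0,"y": -0.032,"z": 0}
    - {"rx": 0,"ry": 0,"rz": 0,"claw": 0.008,"x": 0,"y": -0.04,"z": 0}
    - {"rx": 0,"ry": 0,"rz": 0,"claw": 0.008,"x": 0,"y": -0.045,"z": 0}
    - {"rx": 0,"ry": 0,"rz": 0,"claw": 0.008,"x": 0,"y": -0.048,"z": 0}
    - {"rx": 0,"ry": 0,"rz": 0,"claw": 0.008,"x": 0,"y": -0.049,"z": 0}
    - {"rx": 0,"ry": 0,"rz": 0,"claw": 0.008,"x": 0,"y": -0.05,"z": 0}
    - {"rx": 0,"ry": 0,"rz": 0,"claw": 0.008,"x": 0,"y": -0.05,"z": 0}

```text
t: 40.27
tcp_pos: [0.4348, -0.0819, 0.0334]
orientation: [3.123, 0.197, -0.114]
force: [-4.6, -12.5, -0.2]
gripper_width: 0.0152
```

```bash
python3 - <<'E'
from h import *
s=arm.sense(); print(own(s['tcp_pos']),PR.T@s['force'][:2],s['q'].round(2),s['gripper_width'])
E
```

```text
[-0.01824208 -0.09766349] [11.81284949 -6.19128069] [ 0.02  0.88  0.08  2.18 -0.25  0.16  0.45] 0.015192058129730358
```

Call:
play_rows:
  deltas:
    - {"rx": 0,"ry": 0,"rz": 0,"claw": 0.008,"x": 0,"y": 0.002,"z": 0}
    - {"rx": 0,"ry": 0,"rz": 0,"claw": 0.034,"x": 0,"y": 0.002,"z": 0}
    - {"rx": 0,"ry": 0,"rz": 0,"claw": 0.034,"x": 0,"y": 0.002,"z": 0}
    - {"rx": 0,"ry": 0,"rz": 0,"claw": 0.034,"x": 0,"y": 0.002,"z": 0}
    - {"rx": 0,"ry": 0,"rz": 0,"claw": 0.034,"x": 0,"y": 0.002,"z": -0.02}
    - {"rx": 0,"ry": 0,"rz": 0,"claw": 0.034,"x": 0,"y": 0.002,"z": -0.05}
    - {"rx": 0,"ry": 0,"rz": 0,"claw": 0.034,"x": 0,"y": 0.002,"z": -0.08}
    - {"rx": 0,"ry": 0,"rz": 0,"claw": 0.034,"x": 0,"y": 0.002,"z": -0.11}
    - {"rx": 0,"ry": 0,"rz": 0,"claw": 0.034,"x": 0,"y": 0.002,"z": -0.12}
    - {"rx": 0,"ry": 0,"rz": 0,"claw": 0.034,"x": 0,"y": 0.002,"z": -0.12}

```text
t: 41.1
tcp_pos: [0.4474, -0.077, 0.1542]
orientation: [3.129, 0.208, -0.102]
force: [0.0, 0.5, -0.1]
gripper_width: 0.0341
```

```bash
python3 - <<'E'
from h import *
s,im=snap('wrist','w22'); print(own(s['tcp_pos'])); print(proj('wrist',w(-.0145,-.0965,.051),s))
for z in (.075,.029): plan(w(.001,-.0395,z),-82.5)
plan(w(.001,-.0395,.1),-82.5)
E
```

```text
wrist [ 0.4474 -0.077   0.1542] vmax 0.065 w 0.0341
[-0.02138433 -0.08450326]
[277.64363937 218.75895776]
[ 0.495 -0.093  0.075] -82.5 {'x': np.float64(0.0513), 'y': np.float64(0.0228), 'z': np.float64(0.0743), 'rx': np.float64(3.04), 'ry': np.float64(3.12), 'rz': np.float64(90.06)}
[ 0.495 -0.093  0.029] -82.5 {'x': np.float64(0.0544), 'y': np.float64(0.0229), 'z': np.float64(0.1202), 'rx': np.float64(3.04), 'ry': np.float64(3.12), 'rz': np.float64(90.06)}
[ 0.495 -0.093  0.1  ] -82.5 {'x': np.float64(0.0495), 'y': np.float64(0.0228), 'z': np.float64(0.0494), 'rx': np.float64(3.04), 'ry': np.float64(3.12), 'rz': np.float64(90.06)}
```

View pics/w22.png

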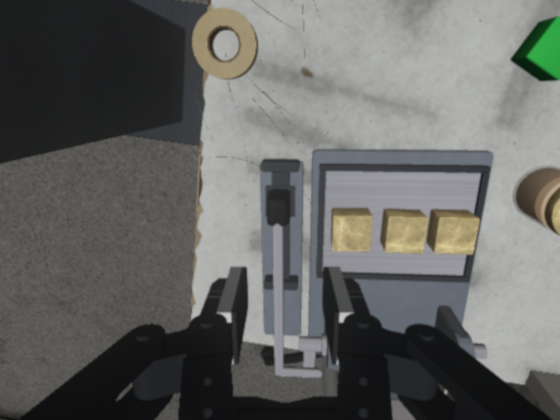

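Call:
play_rows:
  deltas:
    - {"rx": 0,"ry": 0,"rz": 7,"claw": 0.045,"x": 0.005,"y": 0.002,"z": 0}
    - {"rx": 0,"ry": 0,"rz": 14,"claw": 0.045,"x": 0.01,"y": 0.004,"z": 0}
    - {"rx": 0,"ry": 0.5,"rz": 21,"claw": 0.045,"x": 0.015,"y": 0.006,"z": 0}
    - {"rx": 0.5,"ry": 1,"rz": 28,"claw": 0.045,"x": 0.02,"y": 0.008,"z": 0}
    - {"rx": 1,"ry": 1,"rz": 35,"claw": 0.045,"x": 0.025,"y": 0.01,"z": 0}
    - {"rx": 1.5,"ry": 1.5,"rz": 42,"claw": 0.045,"x": 0.03,"y": 0.013,"z": 0}
    - {"rx": 2,"ry": 2,"rz": 49,"claw": 0.045,"x": 0.035,"y": 0.015,"z": 0}
    - {"rx": 2,"ry": 2,"rz": 56,"claw": 0.045,"x": 0.04,"y": 0.018,"z": 0}
    - {"rx": 2.5,"ry": 2.5,"rz": 63,"claw": 0.045,"x": 0.043,"y": 0.02,"z": 0.01}
    - {"rx": 3,"ry": 3,"rz": 70,"claw": 0.045,"x": 0.046,"y": 0.022,"z": 0.02}
    - {"rx": 3,"ry": 3,"rz": 77,"claw": 0.045,"x": 0.048,"y": 0.0228,"z": 0.035}
    - {"rx": 3,"ry": 3,"rz": 84,"claw": 0.045,"x": 0.05,"y": 0.0228,"z": 0.045}
    - {"rx": 3,"ry": 3.1,"rz": 90,"claw": 0.045,"x": 0.0505,"y": 0.0228,"z": 0.06}
    - {"rx": 3,"ry": 3.1,"rz": 90,"claw": 0.045,"x": 0.0505,"y": 0.0228,"z": 0.06}
    - {"rx": 3,"ry": 3.1,"rz": 90,"claw": 0.045,"x": 0.0505,"y": 0.0228,"z": 0.06}

```text
t: 42.4
tcp_pos: [0.4922, -0.0935, 0.0865]
orientation: [2.361, -2.064, -0.01]
force: [-0.0, 0.1, -0.1]
gripper_width: 0.0449
```

```bash
python3 - <<'E'
from h import *
s,im=snap('wrist','w23'); print(s['q'].round(2),own(s['tcp_pos'])); print(proj('wrist',w(.0,-.0395,.038),s))
plan(w(.0,-.0395,.024),-82.5)
E
```

```text
wrist [ 0.4922 -0.0935  0.0865] vmax 0.035 w 0.0449
[-0.17  0.84  0.46  2.06 -0.87  0.45 -0.47] [ 0.00076437 -0.04223926]
[283.02906085 235.32354644]
[ 0.495 -0.092  0.024] -82.5 {'x': np.float64(-0.0012), 'y': np.float64(-0.0025), 'z': np.float64(0.0633), 'rx': np.float64(0.38), 'ry': np.float64(0.03), 'rz': np.float64(0.16)}
```

View pics/w23.png

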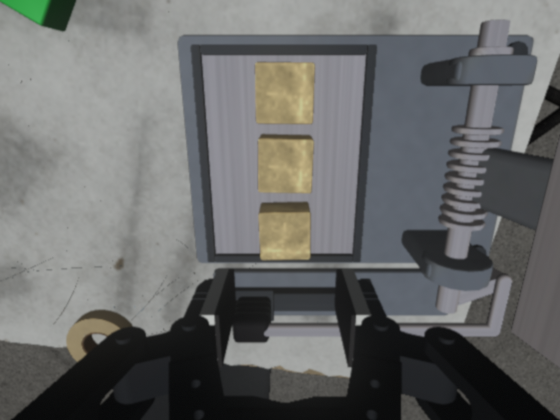

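Call:
play_rows:
  newtons: 40
  deltas:
    - {"rx": 0.3,"ry": 0,"rz": 0,"claw": 0.045,"x": -0.0003,"y": -0.0025,"z": 0.025}
    - {"rx": 0.3,"ry": 0,"rz": 0,"claw": 0.045,"x": -0.0003,"y": -0.0025,"z": 0.05}
    - {"rx": 0.3,"ry": 0,"rz": 0,"claw": 0.045,"x": -0.0003,"y": -0.0025,"z": 0.062}
    - {"rx": 0.3,"ry": 0,"rz": 0,"claw": 0.045,"x": -0.0003,"y": -0.0025,"z": 0.063}
    - {"rx": 0.3,"ry": 0,"rz": 0,"claw": 0.045,"x": -0.0003,"y": -0.0025,"z": 0.063}
    - {"rx": 0.3,"ry": 0,"rz": 0,"claw": 0.025,"x": -0.0003,"y": -0.0025,"z": 0.063}
    - {"rx": 0.3,"ry": 0,"rz": 0,"claw": 0.02,"x": -0.0003,"y": -0.0025,"z": 0.063}
    - {"rx": 0.3,"ry": 0,"rz": 0,"claw": 0.02,"x": -0.0003,"y": -0.0025,"z": 0.063}
    - {"rx": 0.3,"ry": 0,"rz": 0,"claw": 0.02,"x": -0.0003,"y": -0.0025,"z": 0.063}
    - {"rx": 0.3,"ry": 0,"rz": 0,"claw": 0.02,"x": -0.0003,"y": -0.0025,"z": 0.05}
    - {"rx": 0.3,"ry": 0,"rz": 0,"claw": 0.02,"x": -0.0003,"y": -0.0025,"z": 0.02}
    - {"rx": 0.3,"ry": 0,"rz": 0,"claw": 0.02,"x": -0.0003,"y": -0.0025,"z": -0.015}
    - {"rx": 0.3,"ry": 0,"rz": 0,"claw": 0.02,"x": -0.0003,"y": -0.0025,"z": -0.04}
    - {"rx": 0.3,"ry": 0,"rz": 0,"claw": 0.02,"x": -0.0003,"y": -0.0025,"z": -0.04}

```text
t: 43.62
tcp_pos: [0.4987, -0.0942, 0.1323]
orientation: [-2.359, 2.069, -0.012]
force: [0.0, -0.2, -2.3]
gripper_width: 0.0288
```

```bash
python3 - <<'E'
from h import *
import pickle
def bowl(f):
    s,im=pickle.load(open(f,'rb')); hsv=cv2.cvtColor(im,cv2.COLOR_RGB2HSV)
    m=cv2.inRange(hsv,(165,90,60),(180,255,255)); cs,_=cv2.findContours(m,cv2.RETR_EXTERNAL,cv2.CHAIN_APPROX_NONE); c=max(cs,key=cv2.contourArea)
    e=cv2.fitEllipse(c); print(f,e[0],e[1],onz('wrist',e[0],.002,s))
for f in ['w3.pkl','w9.pkl','w10.pkl']: bowl(f)
s=arm.sense(); print(s['tcp_pos'],s['gripper_width'])
E
```

```text
w3.pkl (377.5044250488281, 107.19429779052734) (54.559879302978516, 59.92149353027344) [0.51545051 0.21233269 0.002     ]
w9.pkl (384.1859130859375, 134.64395141601562) (69.7694320678711, 76.63450622558594) [0.51554444 0.2105689  0.002     ]
w10.pkl (421.0592041015625, 155.212158203125) (103.32638549804688, 117.21050262451172) [0.51595277 0.21037176 0.002     ]
[ 0.49873714 -0.09423955  0.13227111] 0.028764736999251243
```

```bash
python3 - <<'E'
from h import *
plan((.5305,.2125,.1),-82.5);plan((.5305,.2125,.034),-82.5)
E
```

```text
[0.53  0.212 0.1  ] -82.5 {'x': np.float64(-0.3001), 'y': np.float64(-0.0713), 'z': np.float64(0.0319), 'rx': np.float64(-0.46), 'ry': np.float64(-0.19), 'rz': np.float64(0.01)}
[0.53  0.212 0.034] -82.5 {'x': np.float64(-0.3003), 'y': np.float64(-0.0708), 'z': np.float64(0.0979), 'rx': np.float64(-0.46), 'ry': np.float64(-0.19), 'rz': np.float64(0.01)}
```

Call:
play_rows:
  deltas:
    - {"rx": 0,"ry": 0,"rz": 0,"claw": 0.02,"x": -0.03,"y": -0.007,"z": 0}
    - {"rx": 0,"ry": 0,"rz": 0,"claw": 0.02,"x": -0.065,"y": -0.015,"z": 0}
    - {"rx": 0,"ry": 0,"rz": 0,"claw": 0.02,"x": -0.1,"y": -0.024,"z": 0}
    - {"rx": 0,"ry": 0,"rz": 0,"claw": 0.02,"x": -0.135,"y": -0.033,"z": 0}
    - {"rx": 0,"ry": 0,"rz": 0,"claw": 0.02,"x": -0.17,"y": -0.041,"z": 0}
    - {"rx": 0,"ry": 0,"rz": 0,"claw": 0.02,"x": -0.205,"y": -0.05,"z": 0}
    - {"rx": 0,"ry": 0,"rz": 0,"claw": 0.02,"x": -0.24,"y": -0.058,"z": 0}
    - {"rx": 0,"ry": 0,"rz": 0,"claw": 0.02,"x": -0.27,"y": -0.065,"z": 0.01}
    - {"rx": -0.4,"ry": 0,"rz": 0,"claw": 0.02,"x": -0.29,"y": -0.07,"z": 0.02}
    - {"rx": -0.4,"ry": 0,"rz": 0,"claw": 0.02,"x": -0.3,"y": -0.071,"z": 0.032}
    - {"rx": -0.4,"ry": 0,"rz": 0,"claw": 0.02,"x": -0.3,"y": -0.071,"z": 0.032}
    - {"rx": -0.4,"ry": 0,"rz": 0,"claw": 0.02,"x": -0.3,"y": -0.071,"z": 0.032}

```text
t: 44.62
tcp_pos: [0.5265, 0.212, 0.0951]
orientation: [2.356, -2.067, -0.007]
force: [-0.3, -1.3, -1.5]
gripper_width: 0.0288
```

```bash
python3 - <<'E'
from h import *
s,im=snap('wrist','w24'); print(s['q'].round(2));plan((.5305,.2125,.034),-82.5)
E
```

```text
wrist [0.5265 0.212  0.0951] vmax 0.045 w 0.0288
[-0.8   0.92  0.62  1.87 -0.86  0.66 -1.09]
[0.53  0.212 0.034] -82.5 {'x': np.float64(-0.0014), 'y': np.float64(-0.0038), 'z': np.float64(0.0619), 'rx': np.float64(0.4), 'ry': np.float64(-0.12), 'rz': np.float64(-0.16)}
```

View pics/w24.png

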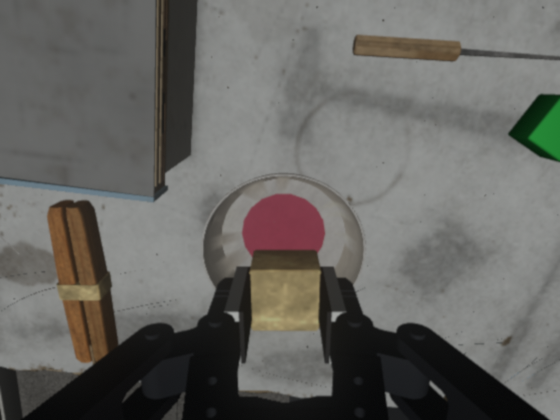

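Call:
play_rows:
  deltas:
    - {"rx": 0.4,"ry": 0,"rz": 0,"claw": 0.02,"x": -0.001,"y": -0.0035,"z": 0.02}
    - {"rx": 0.4,"ry": 0,"rz": 0,"claw": 0.02,"x": -0.001,"y": -0.0035,"z": 0.045}
    - {"rx": 0.4,"ry": 0,"rz": 0,"claw": 0.02,"x": -0.001,"y": -0.0035,"z": 0.06}
    - {"rx": 0.4,"ry": 0,"rz": 0,"claw": 0.02,"x": -0.001,"y": -0.0035,"z": 0.063}
    - {"rx": 0.4,"ry": 0,"rz": 0,"claw": 0.02,"x": -0.001,"y": -0.0035,"z": 0.063}
    - {"rx": 0.4,"ry": 0,"rz": 0,"claw": 0.02,"x": -0.001,"y": -0.0035,"z": 0.063}
    - {"rx": 0.4,"ry": 0,"rz": 0,"claw": 0.038,"x": -0.001,"y": -0.0035,"z": 0.063}
    - {"rx": 0.4,"ry": 0,"rz": 0,"claw": 0.038,"x": -0.001,"y": -0.0035,"z": 0.063}
    - {"rx": 0.4,"ry": 0,"rz": 0,"claw": 0.038,"x": -0.001,"y": -0.0035,"z": 0.063}
    - {"rx": 0.4,"ry": 0,"rz": 0,"claw": 0.038,"x": -0.001,"y": -0.0035,"z": 0.04}
    - {"rx": 0.4,"ry": 0,"rz": 0,"claw": 0.038,"x": -0.001,"y": -0.0035,"z": 0.01}
    - {"rx": 0.4,"ry": 0,"rz": 0,"claw": 0.04,"x": -0.001,"y": -0.0035,"z": -0.02}
    - {"rx": 0.4,"ry": 0,"rz": 0,"claw": 0.045,"x": -0.001,"y": -0.0035,"z": -0.03}
    - {"rx": 0.4,"ry": 0,"rz": 0,"claw": 0.045,"x": -0.001,"y": -0.0035,"z": -0.03}

```text
t: 45.83
tcp_pos: [0.5332, 0.2152, 0.129]
orientation: [-2.358, 2.067, -0.006]
force: [1.8, -1.0, -0.1]
gripper_width: 0.0449
```

```bash
python3 - <<'E'
from h import *
s,im=snap('wrist','w25'); plan(w(.0,.0,.1),-82.5)
E
```

```text
wrist [0.5332 0.2152 0.129 ] vmax 0.062 w 0.0449
[ 0.534 -0.087  0.1  ] -82.5 {'x': np.float64(0.3003), 'y': np.float64(0.0375), 'z': np.float64(0.0267), 'rx': np.float64(-0.19), 'ry': np.float64(0.06), 'rz': np.float64(0.02)}
```

View pics/w25.png

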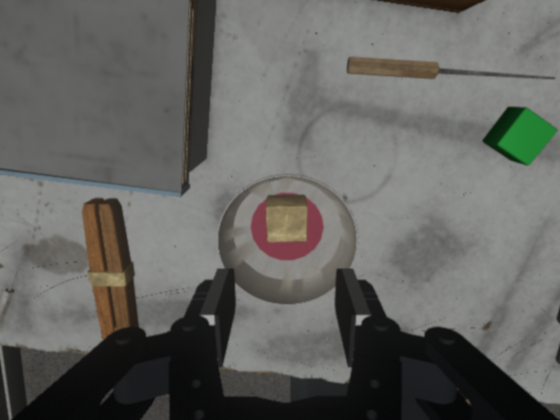

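Call:
play_rows:
  deltas:
    - {"rx": 0,"ry": 0,"rz": 0,"claw": 0.045,"x": 0.03,"y": 0.004,"z": 0}
    - {"rx": 0,"ry": 0,"rz": 0,"claw": 0.045,"x": 0.07,"y": 0.009,"z": 0}
    - {"rx": 0,"ry": 0,"rz": 0,"claw": 0.045,"x": 0.11,"y": 0.014,"z": 0}
    - {"rx": 0,"ry": 0,"rz": 0,"claw": 0.045,"x": 0.15,"y": 0.019,"z": 0}
    - {"rx": 0,"ry": 0,"rz": 0,"claw": 0.045,"x": 0.19,"y": 0.024,"z": 0}
    - {"rx": 0,"ry": 0,"rz": 0,"claw": 0.045,"x": 0.23,"y": 0.029,"z": 0}
    - {"rx": 0,"ry": 0,"rz": 0,"claw": 0.045,"x": 0.265,"y": 0.034,"z": 0.01}
    - {"rx": 0,"ry": 0,"rz": 0,"claw": 0.045,"x": 0.29,"y": 0.037,"z": 0.027}
    - {"rx": 0,"ry": 0,"rz": 0,"claw": 0.045,"x": 0.3,"y": 0.0375,"z": 0.04}
    - {"rx": 0,"ry": 0,"rz": 0,"claw": 0.045,"x": 0.3,"y": 0.0375,"z": 0.045}
    - {"rx": 0,"ry": 0,"rz": 0,"claw": 0.045,"x": 0.3,"y": 0.0375,"z": 0.045}
    - {"rx": 0,"ry": 0,"rz": 0,"claw": 0.045,"x": 0.3,"y": 0.0375,"z": 0.045}

```text
t: 46.88
tcp_pos: [0.5325, -0.0854, 0.08]
orientation: [-2.363, 2.069, 0.004]
force: [0.1, -0.4, -0.3]
gripper_width: 0.0451
```

```bash
python3 - <<'E'
from h import *
s,im=snap('wrist','w26'); print(s['q'].round(2),own(s['tcp_pos'])); print(proj('wrist',w(.0,.0,.038),s))
plan(w(.0,.0,.024),-82.5)
E
```

```text
wrist [ 0.5325 -0.0854  0.08  ] vmax 0.023 w 0.0451
[-0.19  0.88  0.47  1.96 -0.81  0.5  -0.57] [-0.00193847 -0.00129376]
[287.82278891 242.65118133]
[ 0.534 -0.087  0.024] -82.5 {'x': np.float64(0.0021), 'y': np.float64(-0.0008), 'z': np.float64(0.0566), 'rx': np.float64(-0.0), 'ry': np.float64(0.1), 'rz': np.float64(0.14)}
```

View pics/w26.png

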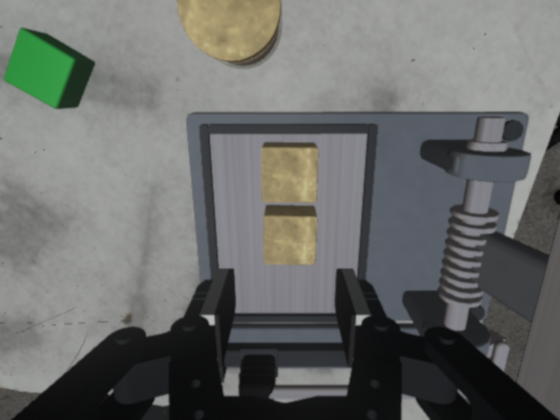

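Call:
play_rows:
  newtons: 40
  deltas:
    - {"rx": 0,"ry": 0,"rz": 0,"claw": 0.045,"x": 0.003,"y": -0.0005,"z": 0.02}
    - {"rx": 0,"ry": 0,"rz": 0,"claw": 0.045,"x": 0.003,"y": -0.0005,"z": 0.04}
    - {"rx": 0,"ry": 0,"rz": 0,"claw": 0.045,"x": 0.003,"y": -0.0005,"z": 0.054}
    - {"rx": 0,"ry": 0,"rz": 0,"claw": 0.045,"x": 0.003,"y": -0.0005,"z": 0.0565}
    - {"rx": 0,"ry": 0,"rz": 0,"claw": 0.045,"x": 0.003,"y": -0.0005,"z": 0.0565}
    - {"rx": 0,"ry": 0,"rz": 0,"claw": 0.025,"x": 0.003,"y": -0.0005,"z": 0.0565}
    - {"rx": 0,"ry": 0,"rz": 0,"claw": 0.02,"x": 0.003,"y": -0.0005,"z": 0.0565}
    - {"rx": 0,"ry": 0,"rz": 0,"claw": 0.02,"x": 0.003,"y": -0.0005,"z": 0.0565}
    - {"rx": 0,"ry": 0,"rz": 0,"claw": 0.02,"x": 0.003,"y": -0.0005,"z": 0.0565}
    - {"rx": 0,"ry": 0,"rz": 0,"claw": 0.02,"x": 0.003,"y": -0.0005,"z": 0.04}
    - {"rx": 0,"ry": 0,"rz": 0,"claw": 0.02,"x": 0.003,"y": -0.0005,"z": 0.01}
    - {"rx": 0,"ry": 0,"rz": 0,"claw": 0.02,"x": 0.003,"y": -0.0005,"z": -0.025}
    - {"rx": 0,"ry": 0,"rz": 0,"claw": 0.02,"x": 0.003,"y": -0.0005,"z": -0.045}
    - {"rx": 0,"ry": 0,"rz": 0,"claw": 0.02,"x": 0.003,"y": -0.0005,"z": -0.045}

```text
t: 48.1
tcp_pos: [0.5363, -0.0915, 0.13]
orientation: [-2.359, 2.069, -0.011]
force: [1.0, -0.5, -1.5]
gripper_width: 0.0293
```

```bash
python3 - <<'E'
from h import *
import pickle
s,im=pickle.load(open('w25.pkl','rb'))
print('blk in bowl',onz('wrist',(288,224),.026,s))
print(arm.sense()['gripper_width']);plan((.500,.2095,.1),-82.5)
E
```

```text
blk in bowl [0.52397205 0.21137309 0.026     ]
0.029336631567282244
[0.5  0.21 0.1 ] -82.5 {'x': np.float64(-0.3032), 'y': np.float64(-0.0029), 'z': np.float64(0.0291), 'rx': np.float64(-0.44), 'ry': np.float64(-0.17), 'rz': np.float64(-0.02)}
```

Call:
play_rows:
  deltas:
    - {"rx": 0,"ry": 0,"rz": 0,"claw": 0.02,"x": -0.03,"y": 0,"z": 0}
    - {"rx": 0,"ry": 0,"rz": 0,"claw": 0.02,"x": -0.065,"y": 0,"z": 0}
    - {"rx": 0,"ry": 0,"rz": 0,"claw": 0.02,"x": -0.1,"y": 0,"z": 0}
    - {"rx": 0,"ry": 0,"rz": 0,"claw": 0.02,"x": -0.135,"y": 0,"z": 0}
    - {"rx": 0,"ry": 0,"rz": 0,"claw": 0.02,"x": -0.17,"y": 0,"z": 0}
    - {"rx": 0,"ry": 0,"rz": 0,"claw": 0.02,"x": -0.205,"y": 0,"z": 0}
    - {"rx": 0,"ry": 0,"rz": 0,"claw": 0.02,"x": -0.24,"y": 0,"z": 0}
    - {"rx": 0,"ry": 0,"rz": 0,"claw": 0.02,"x": -0.27,"y": 0.001,"z": 0.01}
    - {"rx": -0.4,"ry": 0,"rz": 0,"claw": 0.02,"x": -0.295,"y": 0.002,"z": 0.02}
    - {"rx": -0.4,"ry": 0,"rz": 0,"claw": 0.02,"x": -0.3025,"y": 0.0025,"z": 0.032}
    - {"rx": -0.4,"ry": 0,"rz": 0,"claw": 0.02,"x": -0.3025,"y": 0.0025,"z": 0.032}
    - {"rx": -0.4,"ry": 0,"rz": 0,"claw": 0.02,"x": -0.3025,"y": 0.0025,"z": 0.032}
    - {"rx": -0.4,"ry": 0,"rz": 0,"claw": 0.02,"x": -0.3025,"y": 0.0025,"z": 0.032}

```text
t: 49.18
tcp_pos: [0.4926, 0.2067, 0.0942]
orientation: [2.354, -2.072, -0.004]
force: [0.6, -0.7, -1.0]
gripper_width: 0.0288
```

```bash
python3 - <<'E'
from h import *
s,im=snap('wrist','w27'); print(s['q'].round(2));plan((.4945,.2095,.041),-82.5)
E
```

```text
wrist [0.4926 0.2067 0.0942] vmax 0.011 w 0.0288
[-0.81  0.88  0.58  1.97 -0.88  0.57 -1.06]
[0.494 0.21  0.041] -82.5 {'x': np.float64(-0.0027), 'y': np.float64(-0.0022), 'z': np.float64(0.0535), 'rx': np.float64(0.3), 'ry': np.float64(-0.08), 'rz': np.float64(-0.21)}
```

View pics/w27.png

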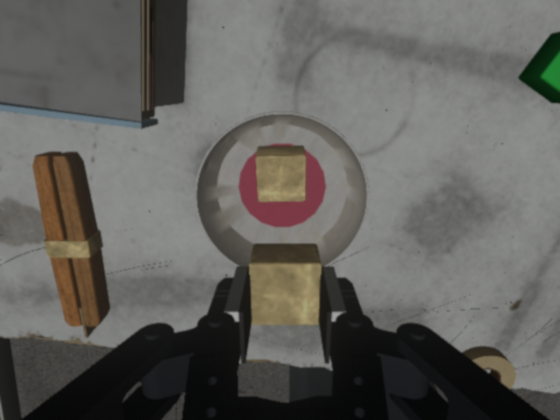

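```bash
python3 - <<'E'
from h import *
import pickle
s,im=pickle.load(open('w27.pkl','rb'))
print(onz('wrist',(282,185),.002,s), 'rim L,R,T',onz('wrist',(197,195),.039,s),onz('wrist',(366,195),.039,s),onz('wrist',(282,112),.039,s),'blk',onz('wrist',(282,182),.024,s))
E
```

```text
[0.51394658 0.21084372 0.002     ] rim L,R,T [0.51139049 0.26008906 0.039     ] [0.52387623 0.16268941 0.039     ] [0.56380713 0.21696086 0.039     ] blk [0.52158642 0.21170053 0.024     ]
```

Call:
play_rows:
  deltas:
    - {"rx": 0.3,"ry": 0,"rz": 0,"claw": 0.02,"x": -0.0035,"y": -0.002,"z": 0.02}
    - {"rx": 0.3,"ry": 0,"rz": 0,"claw": 0.02,"x": -0.0035,"y": -0.002,"z": 0.04}
    - {"rx": 0.3,"ry": 0,"rz": 0,"claw": 0.02,"x": -0.0035,"y": -0.002,"z": 0.0535}
    - {"rx": 0.3,"ry": 0,"rz": 0,"claw": 0.02,"x": -0.0035,"y": -0.002,"z": 0.0535}
    - {"rx": 0.3,"ry": 0,"rz": 0,"claw": 0.02,"x": -0.0035,"y": -0.002,"z": 0.0535}
    - {"rx": 0.3,"ry": 0,"rz": 0,"claw": 0.038,"x": -0.0035,"y": -0.002,"z": 0.0535}
    - {"rx": 0.3,"ry": 0,"rz": 0,"claw": 0.038,"x": -0.0035,"y": -0.002,"z": 0.0535}
    - {"rx": 0.3,"ry": 0,"rz": 0,"claw": 0.038,"x": -0.0035,"y": -0.002,"z": 0.0535}
    - {"rx": 0.3,"ry": 0,"rz": 0,"claw": 0.038,"x": -0.0035,"y": -0.002,"z": 0.03}
    - {"rx": 0.3,"ry": 0,"rz": 0,"claw": 0.038,"x": -0.0035,"y": -0.002,"z": 0.0}
    - {"rx": 0.3,"ry": 0,"rz": 0,"claw": 0.045,"x": -0.0035,"y": -0.002,"z": -0.03}
    - {"rx": 0.3,"ry": 0,"rz": 0,"claw": 0.045,"x": -0.0035,"y": -0.002,"z": -0.04}
    - {"rx": 0.3,"ry": 0,"rz": 0,"claw": 0.045,"x": -0.0035,"y": -0.002,"z": -0.04}

```text
t: 50.32
tcp_pos: [0.4957, 0.2135, 0.1368]
orientation: [-2.359, 2.068, -0.003]
force: [0.0, 0.5, -0.9]
gripper_width: 0.0449
```

```bash
python3 - <<'E'
from h import *
s,im=snap('wrist','w28'); plan(w(.0,.039,.08),-82.5)
E
```

```text
wrist [0.4957 0.2135 0.1368] vmax 0.067 w 0.0449
[ 0.573 -0.082  0.08 ] -82.5 {'x': np.float64(0.3034), 'y': np.float64(-0.0387), 'z': np.float64(0.0547), 'rx': np.float64(-0.09), 'ry': np.float64(0.06), 'rz': np.float64(0.03)}
```

View pics/w28.png

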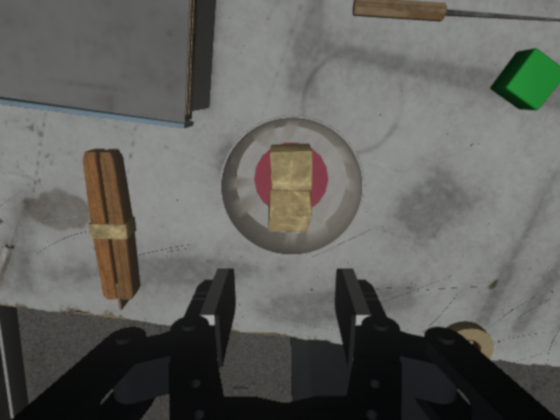

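Both sit side by side in the bowl. Third block next (own y +39 mm).

Call:
play_rows:
  deltas:
    - {"rx": 0,"ry": 0,"rz": 0,"claw": 0.045,"x": 0.03,"y": -0.004,"z": 0}
    - {"rx": 0,"ry": 0,"rz": 0,"claw": 0.045,"x": 0.07,"y": -0.009,"z": 0}
    - {"rx": 0,"ry": 0,"rz": 0,"claw": 0.045,"x": 0.11,"y": -0.014,"z": 0}
    - {"rx": 0,"ry": 0,"rz": 0,"claw": 0.045,"x": 0.15,"y": -0.019,"z": 0}
    - {"rx": 0,"ry": 0,"rz": 0,"claw": 0.045,"x": 0.19,"y": -0.024,"z": 0}
    - {"rx": 0,"ry": 0,"rz": 0,"claw": 0.045,"x": 0.23,"y": -0.029,"z": 0}
    - {"rx": 0,"ry": 0,"rz": 0,"claw": 0.045,"x": 0.265,"y": -0.034,"z": 0.01}
    - {"rx": 0,"ry": 0,"rz": 0,"claw": 0.045,"x": 0.29,"y": -0.037,"z": 0.027}
    - {"rx": 0,"ry": 0,"rz": 0,"claw": 0.045,"x": 0.303,"y": -0.0385,"z": 0.05}
    - {"rx": 0,"ry": 0,"rz": 0,"claw": 0.045,"x": 0.303,"y": -0.0385,"z": 0.055}
    - {"rx": 0,"ry": 0,"rz": 0,"claw": 0.045,"x": 0.303,"y": -0.0385,"z": 0.055}
    - {"rx": 0,"ry": 0,"rz": 0,"claw": 0.045,"x": 0.303,"y": -0.0385,"z": 0.055}

```text
t: 51.37
tcp_pos: [0.5705, -0.0807, 0.0779]
orientation: [2.362, -2.07, -0.006]
force: [0.3, -0.2, -0.4]
gripper_width: 0.0449
```

```bash
python3 - <<'E'
from h import *
s,im=snap('wrist','w29'); print(s['q'].round(2),own(s['tcp_pos'])); print(proj('wrist',w(.0,.039,.038),s))
plan(w(.0,.039,.024),-82.5)
E
```

```text
wrist [ 0.5705 -0.0807  0.0779] vmax 0.028 w 0.0449
[-0.21  0.92  0.49  1.85 -0.76  0.58 -0.66] [-0.00171203  0.03700861]
[287.45188576 242.90908115]
[ 0.573 -0.082  0.024] -82.5 {'x': np.float64(0.0019), 'y': np.float64(-0.0014), 'z': np.float64(0.0546), 'rx': np.float64(0.11), 'ry': np.float64(0.1), 'rz': np.float64(0.1)}
```

View pics/w29.png

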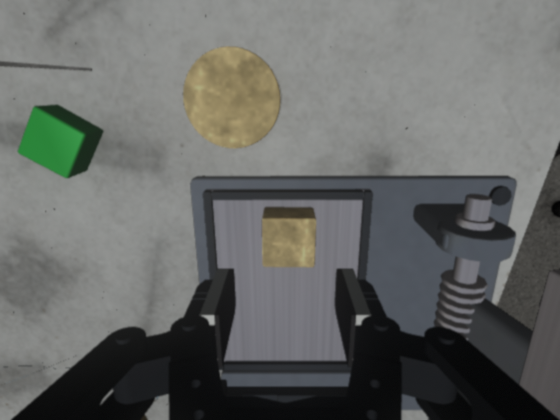

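Call:
play_rows:
  newtons: 40
  deltas:
    - {"rx": 0,"ry": 0,"rz": 0,"claw": 0.045,"x": 0.0025,"y": -0.001,"z": 0.02}
    - {"rx": 0,"ry": 0,"rz": 0,"claw": 0.045,"x": 0.0025,"y": -0.001,"z": 0.04}
    - {"rx": 0,"ry": 0,"rz": 0,"claw": 0.045,"x": 0.0025,"y": -0.001,"z": 0.052}
    - {"rx": 0,"ry": 0,"rz": 0,"claw": 0.045,"x": 0.0025,"y": -0.001,"z": 0.0545}
    - {"rx": 0,"ry": 0,"rz": 0,"claw": 0.045,"x": 0.0025,"y": -0.001,"z": 0.0545}
    - {"rx": 0,"ry": 0,"rz": 0,"claw": 0.025,"x": 0.0025,"y": -0.001,"z": 0.0545}
    - {"rx": 0,"ry": 0,"rz": 0,"claw": 0.02,"x": 0.0025,"y": -0.001,"z": 0.0545}
    - {"rx": 0,"ry": 0,"rz": 0,"claw": 0.02,"x": 0.0025,"y": -0.001,"z": 0.0545}
    - {"rx": 0,"ry": 0,"rz": 0,"claw": 0.02,"x": 0.0025,"y": -0.001,"z": 0.0545}
    - {"rx": 0,"ry": 0,"rz": 0,"claw": 0.02,"x": 0.0025,"y": -0.001,"z": 0.04}
    - {"rx": 0,"ry": 0,"rz": 0,"claw": 0.02,"x": 0.0025,"y": -0.001,"z": 0.01}
    - {"rx": 0,"ry": 0,"rz": 0,"claw": 0.02,"x": 0.0025,"y": -0.001,"z": -0.025}
    - {"rx": 0,"ry": 0,"rz": 0,"claw": 0.02,"x": 0.0025,"y": -0.001,"z": -0.05}
    - {"rx": 0,"ry": 0,"rz": 0,"claw": 0.02,"x": 0.0025,"y": -0.001,"z": -0.05}

```text
t: 52.58
tcp_pos: [0.5757, -0.0864, 0.1337]
orientation: [-2.359, 2.07, -0.012]
force: [0.6, -0.9, -2.1]
gripper_width: 0.0292
```

```bash
python3 - <<'E'
from h import *
import pickle
s,im=pickle.load(open('w28.pkl','rb'))
print('blks',onz('wrist',(291,170),.024,s),onz('wrist',(291,211),.026,s))
print(arm.sense()['gripper_width']);plan((.511,.2115,.1),-82.5)
E
```

```text
blks [0.52479305 0.21253169 0.024     ] [0.49409332 0.20832378 0.026     ]
0.02921253680657981
[0.511 0.212 0.1  ] -82.5 {'x': np.float64(-0.3039), 'y': np.float64(0.0257), 'z': np.float64(0.0324), 'rx': np.float64(-0.41), 'ry': np.float64(-0.21), 'rz': np.float64(-0.04)}
```

Call:
play_rows:
  deltas:
    - {"rx": 0,"ry": 0,"rz": 0,"claw": 0.02,"x": -0.03,"y": 0.002,"z": 0}
    - {"rx": 0,"ry": 0,"rz": 0,"claw": 0.02,"x": -0.065,"y": 0.005,"z": 0}
    - {"rx": 0,"ry": 0,"rz": 0,"claw": 0.02,"x": -0.1,"y": 0.008,"z": 0}
    - {"rx": 0,"ry": 0,"rz": 0,"claw": 0.02,"x": -0.135,"y": 0.011,"z": 0}
    - {"rx": 0,"ry": 0,"rz": 0,"claw": 0.02,"x": -0.17,"y": 0.014,"z": 0}
    - {"rx": 0,"ry": 0,"rz": 0,"claw": 0.02,"x": -0.205,"y": 0.017,"z": 0}
    - {"rx": 0,"ry": 0,"rz": 0,"claw": 0.02,"x": -0.24,"y": 0.02,"z": 0}
    - {"rx": 0,"ry": 0,"rz": 0,"claw": 0.02,"x": -0.27,"y": 0.023,"z": 0.01}
    - {"rx": -0.4,"ry": 0,"rz": 0,"claw": 0.02,"x": -0.295,"y": 0.026,"z": 0.02}
    - {"rx": -0.4,"ry": 0,"rz": 0,"claw": 0.02,"x": -0.303,"y": 0.027,"z": 0.03}
    - {"rx": -0.4,"ry": 0,"rz": 0,"claw": 0.02,"x": -0.303,"y": 0.027,"z": 0.03}
    - {"rx": -0.4,"ry": 0,"rz": 0,"claw": 0.02,"x": -0.303,"y": 0.027,"z": 0.03}
    - {"rx": -0.4,"ry": 0,"rz": 0,"claw": 0.02,"x": -0.303,"y": 0.027,"z": 0.03}

```text
t: 53.67
tcp_pos: [0.5073, 0.2096, 0.0992]
orientation: [2.354, -2.071, -0.005]
force: [-0.7, -0.8, -1.0]
gripper_width: 0.0288
```

```bash
python3 - <<'E'
from h import *
s=arm.sense(); print(s['tcp_pos'],s['gripper_width']);plan((.5095,.2105,.037),-82.5)
E
```

```text
[0.50728065 0.209636   0.09921479] 0.02882705074363935
[0.509 0.21  0.037] -82.5 {'x': np.float64(-0.0007), 'y': np.float64(-0.0028), 'z': np.float64(0.0622), 'rx': np.float64(0.41), 'ry': np.float64(-0.11), 'rz': np.float64(-0.18)}
```

Call:
play_rows:
  deltas:
    - {"rx": 0.4,"ry": 0,"rz": 0,"claw": 0.02,"x": -0.001,"y": -0.0025,"z": 0.02}
    - {"rx": 0.4,"ry": 0,"rz": 0,"claw": 0.02,"x": -0.001,"y": -0.0025,"z": 0.04}
    - {"rx": 0.4,"ry": 0,"rz": 0,"claw": 0.02,"x": -0.001,"y": -0.0025,"z": 0.055}
    - {"rx": 0.4,"ry": 0,"rz": 0,"claw": 0.02,"x": -0.001,"y": -0.0025,"z": 0.06}
    - {"rx": 0.4,"ry": 0,"rz": 0,"claw": 0.02,"x": -0.001,"y": -0.0025,"z": 0.061}
    - {"rx": 0.4,"ry": 0,"rz": 0,"claw": 0.02,"x": -0.001,"y": -0.0025,"z": 0.061}
    - {"rx": 0.4,"ry": 0,"rz": 0,"claw": 0.038,"x": -0.001,"y": -0.0025,"z": 0.061}
    - {"rx": 0.4,"ry": 0,"rz": 0,"claw": 0.038,"x": -0.001,"y": -0.0025,"z": 0.061}
    - {"rx": 0.4,"ry": 0,"rz": 0,"claw": 0.038,"x": -0.001,"y": -0.0025,"z": 0.061}
    - {"rx": 0.4,"ry": 0,"rz": 0,"claw": 0.038,"x": -0.001,"y": -0.0025,"z": 0.04}
    - {"rx": 0.4,"ry": 0,"rz": 0,"claw": 0.038,"x": -0.001,"y": -0.0025,"z": 0.01}
    - {"rx": 0.4,"ry": 0,"rz": 0,"claw": 0.045,"x": -0.001,"y": -0.0025,"z": -0.02}
    - {"rx": 0.4,"ry": 0,"rz": 0,"claw": 0.045,"x": -0.001,"y": -0.0025,"z": -0.05}
    - {"rx": 0.4,"ry": 0,"rz": 0,"claw": 0.045,"x": -0.001,"y": -0.0025,"z": -0.08}
    - {"rx": 0.4,"ry": 0,"rz": 0,"claw": 0.045,"x": -0.001,"y": -0.0025,"z": -0.1}
    - {"rx": 0.4,"ry": 0,"rz": 0,"claw": 0.045,"x": -0.001,"y": -0.0025,"z": -0.1}
    - {"rx": 0.4,"ry": 0,"rz": 0,"claw": 0.045,"x": -0.001,"y": -0.0025,"z": -0.1}

```text
t: 55.08
tcp_pos: [0.5101, 0.2131, 0.1997]
orientation: [-2.36, 2.072, -0.0]
force: [-0.4, 0.9, -0.5]
gripper_width: 0.0454
```

```bash
python3 - <<'E'
from h import *
s,im=snap('wrist','w30'); s2,im2=snap('scene','s30'); crop(im2,170,170,430,330,3,'pics/s30c.png')
E
```

```text
wrist [0.5101 0.2131 0.1997] vmax 0.038 w 0.0454
scene [0.5092 0.2132 0.1986] vmax 0.024 w 0.0447
```

View pics/w30.png

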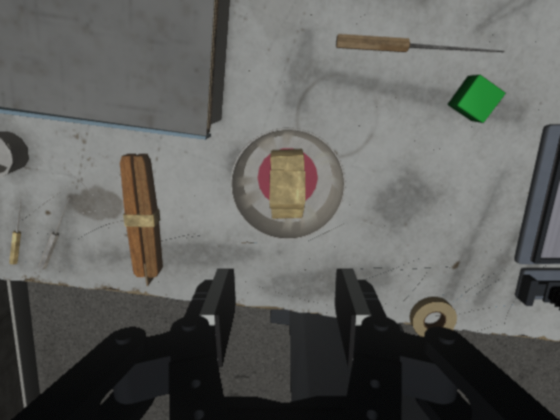

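View pics/s30c.png

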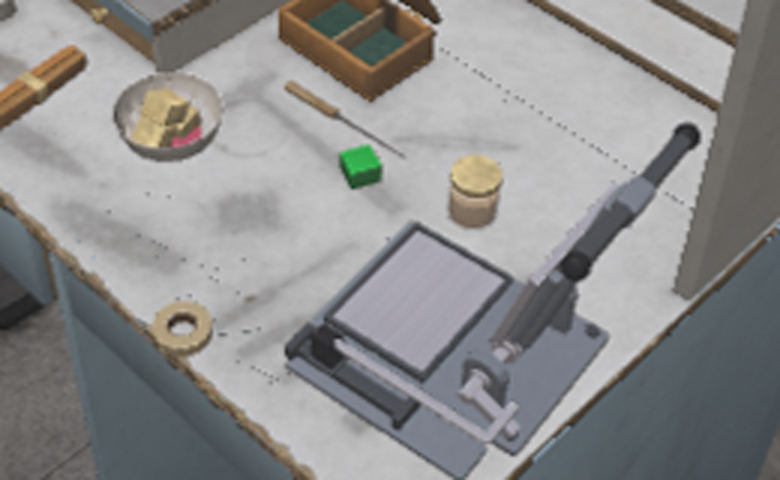

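```bash
python3 - <<'E'
from h import *
s=arm.sense(); print(np.abs(s['joint_vel']).max(),s['force']); print(job.finish_job())
E
```

```text
0.014496219220809242 [-0.07646652  0.38249049 -0.34353698]
the job is handed in; nothing more can be done
None
```

I handed the job in at about 55 s with every step carried out; `job.finish_job()` gives no verdict.

**What I did**
- I stood the jar upright on the bench beyond the press, at about x 0.647, y -0.047.
- I laid the three brass blocks in a row on the bed. One had been knocked aside at the start, so I located it again before picking it up.
- I slid the lock open, pulled the lever down to its stop, and eased it back up at about 0.5 rad/s.
- I slid the lock home and put the blocks in the bowl, two side by side and one on top.

**Last checks**
- **Final pictures:** all three blocks are in the bowl and the bowl is upright. The lever is up, the lock is in its starting position, and the jar is standing.
- **Other things:** the green block, tape, file and clamp look undisturbed in the pictures; I did not measure them.
- **Robot:** it was clear of everything and nearly still when I handed in.

**What did not agree**
- **Lock opening:** my camera and arm measurements gave about 41.5 mm of travel, against the stated 45 mm stop. A second push of about 15 N from behind moved it no further, so I took that as the stop. Sliding it home afterwards measured 45 mm.
- **Lever bar:** it slipped about 10 mm in the fingers near the bottom. I kept pressing until the force rose from 7 N to 28 N, which showed the lever was on its stop.
- **Near block:** the second block I picked up sat at the inner edge of the arm's reach, with one joint at its limit. I gripped it about 9 mm off centre, and it was still placed flat.

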